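# Lock away the recovered drives

## Robot

A 7-joint arm with a two-finger parallel gripper is mounted at the origin on the work surface. World frame = base frame: x ahead of the robot, y to its left, z up, the work surface at z = 0. Lengths are in m, angles in rad, forces in N, time in s.
With the tool pointing down it reaches from about 0.4 to 0.75 m from the base axis. Payload 19.5 kg.
Tool frame: the origin (TCP) lies at the very end of the fingers, on their centre line; the grasp point (between the pads) lies 19 mm behind it; z points along the fingers, x is the direction in which the jaws open and shut, and the axes are right-handed (so a half turn about z gives the same grasp; the last joint's range is limited). The gripper opens to 85 mm and grips with 20 to 120 N. Pads are 22 mm wide; open, the fingers measure 114 mm over their backs; the gripper's body (76 mm by 85 mm) begins 54 mm behind the grasp point. The pads swing forward as they close: fully open they stand 13 mm farther back than shut.
Start: joints at [1.207, 0.707, -0.028, 1.485, 0.022, 0.951, -0.075], TCP at [0.182, -0.545, 0.195] pointing down, gripper open.
Joint ranges: [-2.71, 2.71], [-0.32, 2.16], [-1.57, 1.52], [0, 2.45], [-1.46, 4.6], [0, 2.02], [-2.83, 2.83]. Speed limits (rad/s): [1.89, 1.89, 2.57, 2.57, 3.01, 3.01, 3.01].

## Interface

Orientations are given as a 3x3 rotation matrix whose columns are the frame's x, y, z axes.
In Python, from bench import robot, optics, ticket gives the robot as it stands. The module is installed in compiled form; this text tells all that it offers.
- The arm moves only by the tool send_rows, never from a script. Its argument "rows" is a list of rows, each an object with "delta_pos": the shift along the tool's x, y, z in cm, a list of three; "dr": the turn, a rotation vector about the tool's x, y, z in degrees, a list of three. A call has exactly 8 rows; each row shifts and turns the pose as measured when the row begins, along the tool's axes as they then stand; what a row does not reach is not made up. A row lasts 1/10 s, in which the tool goes at most 50 mm and 8.59 degrees, less where a joint would pass 70% of its speed; a pose out of reach is approached as far as the arm can. A call is refused whole if a number of a shift passes 5 or a number of a turn 8.59, either way. A call with a gripper value outside its range is refused whole. "grip" is the opening, from 0 (shut) to 1 (fully open), set as the call begins (left out, the last holds). The fingers move at their own pace and stop on an object; "squeeze" is the grip in N (left out, the last holds). Time passes only in rows, so rows that do not move let the fingers close, or fill a call up. It gives the time, the measured TCP pose, the force and the opening at its end, in the units of the state.
- robot.state(): the state, without advancing time (a new reading comes with each control period).
- optics.snapshot(name): name is "scene" or "side" or "wrist"; returns a dict with "frame" (480x640x3 uint8, red, green, blue), "fx", "fy", "cx", "cy" (pixels), "D" ([k1, k2, p1, p2, k3] as OpenCV has them; the pictures are not rectified), "rvec" (rotation vector, rad) and "tvec" (3), from world to camera coordinates, as OpenCV has them; the wrist camera has in their place "tool_from_camera" (4x4, takes a point from camera to tool coordinates, whose origin is the TCP and whose axes are the tool frame's). Camera axes: x right, y down, z forward; pixel columns grow to the right and rows downward; lengths in m; the calibration is good to about 2 mm. A picture is of the moment at which its call begins: read the wrist's pose just before it. There is no depth.
- ticket.close_job(): hands the job in, once; it reports no verdict.
The state is a dict: "t": time; "joint_pos": joint angles; "joint_vel": joint speeds; "joint_torque": joint torques, N m; "tool_pos": TCP position; "orientation": TCP orientation; "wrist_force": force on the tool from outside, world axes, zero at the start; "ft_torque": the same for the moment, N m; "grip_width": finger opening in m.
Only numpy, scipy, OpenCV 4.12 (cv2) and the standard library are available. Lean on these libraries where they do the work, as an engineer would, in place of code of your own. Each camera call takes 0.05 s, during which the arm holds its last target. There are 200 camera calls.

## Task

Put the recovered drives away: pull the half-open drawer fully out, lay every small aluminium drive flat in the black well of the drawer (not on top of one another), and lay the yellow lid in its rebate over them so that it sits flat. Then push the drawer fully shut and push the red-headed locking pin down through the fork and the drawer's tongue until its head seats. Leave the other things on the bench where they are.

Things in the scene. Friction and masses are not known exactly. Their poses are not given: they have to be found in the camera images.
- drawer (a joint): how far the drawer is out, m: 0 shut, 0.188 fully out (end stop); it slides straight, towards -x of well_floor to open and +x to shut, stays where left and takes about 3 to 5 N to slide
- well_floor (a point): centre of the floor of the drawer's black well, 20 above the bench; moves with the drawer. z up, -x to the drawer's front. Well 160 x 160, 26 deep; around its top a ledge 10 wide, in a rebate 180 x 180 for the lid, whose walls rise to 42 above the floor. Fully out, the rebate lies clear of the cabinet by 8; under 180 out, the lid cannot go in
- front_top (a point): grip point on the top edge of the drawer's blue front panel (14 thick along x, 7 either side; y from -100 to +140), 78 above the bench; axes as well_floor. Can be pinched here from above (the ledge behind is 32 below) or pushed. At y +116 a post 32 wide rises 29 more and bears the tongue, which slides into the fork; all holes line up when the drawer is fully shut
- fork_hole (a point): on the grey cabinet (210 deep x 240 wide x 80 high, fixed): centre of the mouth of the hole in the upper plate of the steel fork on its top near the front, 116 above the bench; z up, x, y as well_floor. Hole 10 to 11 dia, two plates 6 thick with a 12 mm gap between them; the cabinet's top is 36 below this point
- lid_handle (a point): centre of the black handle of the yellow lid: handle 60 (along x) x 14 (along y) x 18 high; lid plate 172 x 172 x 6, mass about 0.2 kg, underside 15 mm below this point, handle top 9 above it; z up. It may lie in the rebate any way round that fits; seated, this point is 41 above the well's floor
- pin_head (a point): centre of the pin's red head, 24 dia x 22 high; z along the pin, up from shank to head
- pin_collar (a point): on the pin's axis, at the underside of the head (11 below pin_head); below it is the steel shank, 8 dia x 32 long with a tapered tip
- pin: the headed locking pin, origin at pin_collar; at first it hangs upright in the stand
- stand_hole (a point): grey fixed block 50 x 50 x 45 high: centre of the mouth of its upright hole (10 to 11 dia), in its top; the pin waits here
- drive0_mid (a point): centre of a drive: aluminium block 70 (x) x 30 (y) x 16 (z) mm with a blue label on top, about 0.06 kg; may be absent
- drive1_mid (a point): centre of a drive: aluminium block 70 (x) x 30 (y) x 16 (z) mm with a blue label on top, about 0.06 kg; may be absent
- drive2_mid (a point): centre of a drive: aluminium block 70 (x) x 30 (y) x 16 (z) mm with a blue label on top, about 0.06 kg; may be absent
- drive3_mid (a point): centre of a drive: aluminium block 70 (x) x 30 (y) x 16 (z) mm with a blue label on top, about 0.06 kg; may be absent
- flux_tub: bystander: white-capped round jar, 52 dia x 45 high, origin under its base
- heatsink: bystander: finned aluminium block 30x30x22, origin under its base
- multimeter: bystander: orange meter 150x75x35, origin under its base
- screw_tray: bystander: steel tray 80x140x22, origin under its base
- screwdriver: bystander: screwdriver lying on the bench, origin under its middle
- fan: bystander: black square fan 80x80x25, origin under its base
Things that resemble listed ones, but are neither listed nor needed, are in the scene too. Leave any brown look-alike of the part that bears drive2_mid alone.

How it is judged:
On the way, in this order (a step that is already met when the one before it is completed fails the run):
1. the drawer is pulled fully out (value of joint drawer above 0.18 m), for 0.1 s.
2. every drive lies flat in the well (x of drive0_mid in the frame of well_floor between -0.081 and 0.081 m and y of drive0_mid in the frame of well_floor between -0.081 and 0.081 m and z of drive0_mid in the frame of well_floor between 0 and 0.013 m and x of drive1_mid in the frame of well_floor between -0.081 and 0.081 m and y of drive1_mid in the frame of well_floor between -0.081 and 0.081 m and z of drive1_mid in the frame of well_floor between 0 and 0.013 m and x of drive2_mid in the frame of well_floor between -0.081 and 0.081 m and y of drive2_mid in the frame of well_floor between -0.081 and 0.081 m and z of drive2_mid in the frame of well_floor between 0 and 0.013 m and x of drive3_mid in the frame of well_floor between -0.081 and 0.081 m and y of drive3_mid in the frame of well_floor between -0.081 and 0.081 m and z of drive3_mid in the frame of well_floor between 0 and 0.013 m), for 0.2 s.
3. the lid lies flat in its rebate over the drives (all of step 2 and x of lid_handle in the frame of well_floor between -0.012 and 0.012 m and y of lid_handle in the frame of well_floor between -0.012 and 0.012 m and z of lid_handle in the frame of well_floor between 0.037 and 0.045 m and angle between the z axis of lid_handle and the z axis of well_floor, either way round below 0.05 rad), for 0.2 s.
4. the drawer is shut, with drives and lid in place (all of step 3 and value of joint drawer below 0.004 m), for 0.2 s.
5. the pin is through fork and tongue, head seated (value of joint drawer below 0.004 m and horizontal distance between pin_collar and fork_hole below 0.004 m and z of pin_collar in the frame of fork_hole between -0.004 and 0.003 m and angle between pin_head's own z axis and vertical below 0.12 rad), for 0.2 s.
At the end, for the whole second after the job is handed in: Drives flat on the well floor (centres inside it, under 13 mm up); lid seated flat (12 mm of centre, 4 mm in height, 0.05 rad); drawer within 4 mm of shut; pin upright in the fork hole (4 mm), head within 3 mm of the plate, at rest (all of step 3 and all of step 5 and linear speed of pin below 0.02 m/s); the robot touches nothing.
It fails at once if a bystander is moved more than 50 mm (distance of any of flux_tub, heatsink, multimeter, screw_tray, screwdriver, fan from where it was at the start of the episode above 0.05 m).
Of drive0, drive1, drive2, drive3 only 2 to 4 are there at a start; the rules pass over those that are not, and their reading is None.
At some moment in a run one of drive0, drive1, drive2, drive3, lid may be knocked a few centimetres aside while the robot is not near it.
It also fails if it takes over 210 s, if anything falls off the work surface, if the arm or the gripper's body presses on something with over 40 N, if the wrist force passes 120 N, or if a joint passes its speed limit or range.

## Working session

There is one attempt and no reset: what is moved stays moved. The work goes in short steps, Python scripts to look and compute and a tool call to move; the robot and the scene stay as the last step left them, time stands still between calls to the robot, and variables do not carry over. Pictures are saved under pics/ and viewed, about 12 in all and at most 16, crops included, and the job is handed in when it is done.

Besides the shell and the picture viewer there is one more tool, called after "Emit:" in YAML: its name, and indented under it one key for each argument. send_rows: Moves the arm, as the interface text tells. Its arguments: {"type":"object","properties":{"rows":{"type":"array","items":{"type":"object","properties":{"delta_pos":{"type":"array","items":{"type":"number"}},"dr":{"type":"array","items":{"type":"number"}}}}},"grip":{"type":"number"},"squeeze":{"type":"number"}},"required":["rows"]}

```bash
mkdir -p pics
cat > h.py <<'E'
import numpy as np, cv2
from bench import robot, optics, ticket
def snap(n):
    s=robot.state(); d=optics.snapshot(n); d['s']=s
    d['K']=np.array([[d['fx'],0,d['cx']],[0,d['fy'],d['cy']],[0,0,1]]); d['D']=np.array(d['D'],float)
    if 'rvec' in d:
        R=cv2.Rodrigues(np.array(d['rvec'],float))[0]; d['R']=R; d['c']=-R.T@np.array(d['tvec'],float).ravel()
    else:
        T=np.array(d['tool_from_camera']); O=np.array(s['orientation'])
        Rwc=O@T[:3,:3]; d['R']=Rwc.T; d['c']=O@T[:3,3]+np.array(s['tool_pos'])
    return d
def save(d,f): cv2.imwrite('pics/'+f,d['frame'][:,:,::-1])
def ray(d,p,z):
    p=np.array(p,float).reshape(-1,1,2); u=cv2.undistortPoints(p,d['K'],d['D'])[:,0]
    v=np.c_[u,np.ones(len(u))]@d['R']
    return d['c']+v*((z-d['c'][2])/v[:,2])[:,None]
def proj(d,P):
    rv=cv2.Rodrigues(d['R'])[0]; return cv2.projectPoints(np.array(P,float).reshape(-1,1,3),rv,-d['R']@d['c'],d['K'],d['D'])[0][:,0]
def st():
    s=robot.state(); O=np.array(s['orientation'])
    print('t',round(s['t'],2),'tcp',np.round(s['tool_pos'],4),'F',np.round(s['wrist_force'],1),'w',round(s['grip_width'],4)); print(np.round(O,3)); print('q',np.round(s['joint_pos'],2))
def to(P,yaw=None):
    """remaining move in tool axes cm, and dr(deg) to point down with tool x at yaw (mod 180)"""
    s=robot.state();O=np.array(s['orientation']);d=O.T@(np.array(P)-s['tool_pos'])*100
    out=[np.round(d,2)]
    if yaw is not None:
        best=None
        for a in (yaw,yaw+180):
            a=np.radians(a);x=np.array([np.cos(a),np.sin(a),0]);z=np.array([0,0,-1.]);G=np.c_[x,np.cross(z,x),z]
            r=np.degrees(cv2.Rodrigues(O.T@G)[0].ravel())
            if best is None or np.linalg.norm(r)<np.linalg.norm(best): best=r
        out.append(np.round(best,2))
    print(*out)
E
python3 - <<'E'
from h import *
st()
for n in('scene','side','wrist'):
    d=snap(n);save(d,n+'0.png');print(n,np.round(d['c'],3),np.round(d['R'],2).tolist(),d['fx'])
E
```

```text
t 0.0 tcp [ 0.1817 -0.5452  0.1948] F [-0.2  0.5  0.8] w 0.0856
[[ 0.316 -0.949 -0.   ]
 [-0.949 -0.316  0.001]
 [-0.001  0.    -1.   ]]
q [ 1.21  0.71 -0.03  1.49  0.02  0.95 -0.08]
scene [1.346 0.522 1.212] [[-0.57, 0.82, 0.02], [0.61, 0.43, -0.66], [-0.55, -0.36, -0.75]] 609.7065505982185
side [0.062 1.095 1.097] [[-0.92, -0.4, 0.02], [-0.27, 0.59, -0.76], [0.29, -0.7, -0.65]] 610.6904738145759
wrist [ 0.253 -0.522  0.374] [[0.32, -0.95, -0.0], [-0.91, -0.3, 0.3], [-0.28, -0.09, -0.96]] 332.0016886450342
```

View pics/scene0.png

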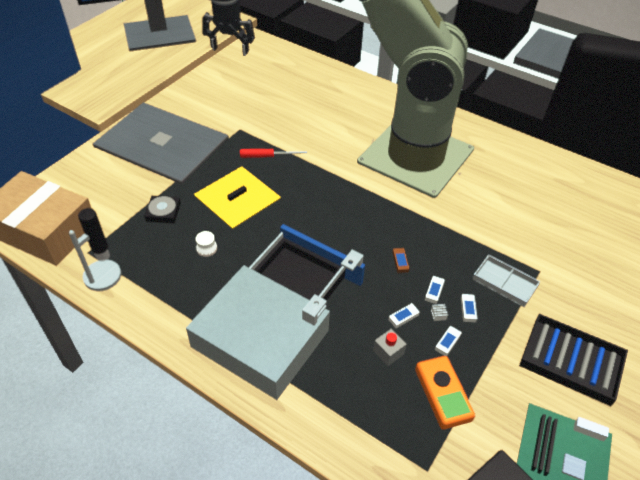

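View pics/side0.png

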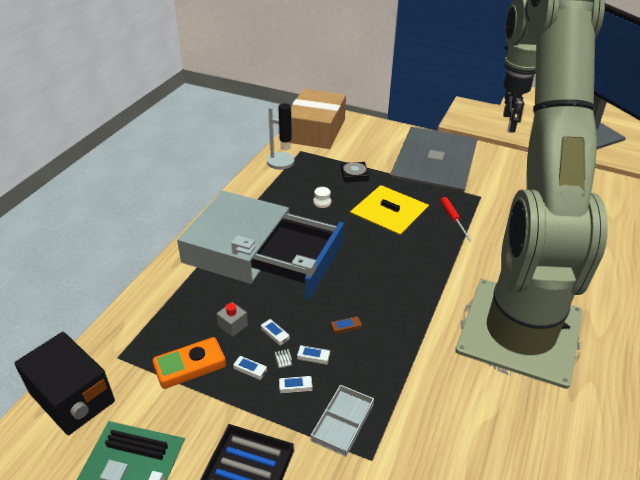

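The scene shows four aluminium drives: scene px (435,289), (469,307), (404,316) and (448,340). The brown decoy is at (400,259), the lid handle at (237,193), the pin head at (391,339) and the blue front panel runs from (283,230) to (362,275). The side view agrees. Next I measure by colour.

```bash
cat >> h.py <<'E'
def blobs(d,kind,z,amin=30):
    h=cv2.cvtColor(d['frame'],cv2.COLOR_RGB2HSV).astype(int);H,S,V=h[...,0],h[...,1],h[...,2]
    m={'blue':(abs(H-108)<14)&(S>110)&(V>50),'yellow':(abs(H-28)<6)&(S>180)&(V>120),'red':((H<6)|(H>174))&(S>170)&(V>90),'white':(S<50)&(V>185)}[kind]
    cs,_=cv2.findContours(m.astype(np.uint8),cv2.RETR_EXTERNAL,cv2.CHAIN_APPROX_NONE);out=[]
    for c in cs:
        if cv2.contourArea(c)<amin: continue
        W=ray(d,c[:,0],z)[:,:2]
        (cx,cy),_,_=cv2.minAreaRect((W*1000).astype(np.float32)); r=cv2.boxPoints(cv2.minAreaRect((W*1000).astype(np.float32)))
        e=[r[1]-r[0],r[2]-r[1]];e.sort(key=np.linalg.norm)
        out.append((c[:,0].mean(0).round(),(round(cx),round(cy)),[round(float(np.linalg.norm(q))) for q in e],round(float(np.degrees(np.arctan2(e[1][1],e[1][0]))%180),1)))
    return out
E
python3 - <<'E'
from h import *
for n in('scene','side'):
    d=snap(n);print(n)
    for k,z in(('blue',.016),('yellow',.006),('red',.056)):
        print(k,z)
        for b in blobs(d,k,z): print('  ',*b)
    # handle inside lid, panel top edge
    h=cv2.cvtColor(d['frame'],cv2.COLOR_RGB2HSV)
    y=cv2.inRange(h,(22,180,120),(34,255,255));cs,_=cv2.findContours(y,cv2.RETR_CCOMP,cv2.CHAIN_APPROX_NONE)
    hull=cv2.convexHull(max(cs,key=cv2.contourArea));q=cv2.approxPolyDP(hull,6,True)[:,0];print('lid',q.tolist(),ray(d,q,.006)[:,:2].round(3).tolist())
    b=cv2.inRange(h,(94,110,50),(122,255,255));cs,_=cv2.findContours(b,cv2.RETR_EXTERNAL,cv2.CHAIN_APPROX_NONE)
    c=[c for c in cs if 300<cv2.contourArea(c)<6000 ]
    for k in c:
        q=cv2.approxPolyDP(k,4,True)[:,0]; print('panel',q.tolist(),ray(d,q,.078)[:,:2].round(3).tolist())
E
```

```text
scene
blue 0.016
   [597. 366.] (411, 670) [14, 111] 5.7
   [574. 356.] (416, 620) [14, 111] 5.7
   [448. 340.] (543, 370) [19, 36] 177.5
   [552. 346.] (420, 570) [13, 111] 5.6
   [403. 314.] (540, 251) [18, 36] 156.8
   [469. 307.] (431, 371) [19, 35] 31.7
   [434. 289.] (429, 278) [19, 35] 11.3
   [356. 274.] (501, 92) [46, 71] 25.7
   [401. 259.] (394, 166) [19, 34] 39.8
   [311. 244.] (485, -54) [38, 198] 91.8
   [34. 89.] (371, -1223) [277, 1082] 52.8
yellow 0.006
   [237. 196.] (450, -325) [175, 175] 77.9
red 0.056
   [391. 339.] (639, 271) [20, 29] 29.8
   [256. 152.] (320, -355) [35, 96] 125.6
lid [[242, 167], [279, 198], [231, 227], [195, 193]] [[0.349, -0.388], [0.39, -0.224], [0.552, -0.263], [0.51, -0.427]]
panel [[280, 227], [284, 237], [338, 264], [345, 256], [284, 224]] [[0.528, -0.116], [0.549, -0.088], [0.544, 0.068], [0.514, 0.069], [0.514, -0.114]]
side
blue 0.016
   [233. 475.] (436, 620) [14, 75] 5.8
   [251. 456.] (427, 568) [15, 105] 5.9
   [293. 382.] (428, 373) [20, 37] 30.0
   [248. 364.] (541, 371) [20, 38] 178.6
   [312. 352.] (427, 280) [19, 37] 11.4
   
[... 204 characters left out ...]
 98.1
yellow 0.006
   [389. 209.] (446, -321) [174, 177] 77.9
red 0.056
   [231. 309.] (639, 272) [21, 39] 120.5
   [450. 210.] (271, -328) [28, 114] 127.3
lid [[350, 211], [380, 185], [428, 205], [401, 233]] [[0.547, -0.258], [0.512, -0.423], [0.345, -0.386], [0.378, -0.224]]
panel [[226, 448], [275, 465], [276, 461]] [[0.455, 0.603], [0.357, 0.596], [0.359, 0.588]]
panel [[343, 222], [316, 258], [313, 275], [305, 276], [305, 298], [342, 243]] [[0.514, -0.116], [0.521, 0.048], [0.502, 0.107], [0.518, 0.119], [0.487, 0.186], [0.484, -0.033]]
panel [[605, 12], [595, 43], [594, 90], [639, 115], [639, 26]] [[-0.045, -2.281], [-0.025, -1.805], [-0.055, -1.29], [-0.227, -1.156], [-0.214, -2.161]]
```

Emit:
send_rows:
  rows:
    - {"delta_pos": [0, 0, -1.5], "dr": [0, 0, -8.5]}
    - {"delta_pos": [0, 0, -1.5], "dr": [0, 0, -8.5]}
    - {"delta_pos": [0, 0, -1.5], "dr": [0, 0, -8.5]}
    - {"delta_pos": [0, 0, -1.5], "dr": [0, 0, -8.5]}
    - {"delta_pos": [0, 0, -1.5], "dr": [0, 0, -8.5]}
    - {"delta_pos": [0, 0, -1.5], "dr": [0, 0, -8.5]}
    - {"delta_pos": [0, 0, -1.5], "dr": [0, 0, -8.5]}
    - {"delta_pos": [0, 0, -1.5], "dr": [0, 0, -8.5]}
  grip: 1

```text
t: 1.05
tool_pos: [0.1813, -0.5443, 0.3174]
orientation: [[0.999, -0.046, -0.003], [-0.046, -0.999, 0.005], [-0.003, -0.004, -1.0]]
wrist_force: [-0.7, 0.8, 0.8]
grip_width: 0.0853
```

Emit:
send_rows:
  rows:
    - {"delta_pos": [3.5, -3.5, 0], "dr": [0, 0, 0]}
    - {"delta_pos": [3.5, -3.5, 0], "dr": [0, 0, 0]}
    - {"delta_pos": [3.5, -3.5, 0], "dr": [0, 0, 0]}
    - {"delta_pos": [3.5, -3.5, 0], "dr": [0, 0, 0]}
    - {"delta_pos": [3.5, -3.5, 0], "dr": [0, 0, 0]}
    - {"delta_pos": [3, -3.5, 0], "dr": [0, 0, 0]}
    - {"delta_pos": [3, -4, 0], "dr": [0, 0, 0]}
    - {"delta_pos": [3, -4, 0], "dr": [0, 0, 0]}

```text
t: 1.85
tool_pos: [0.4582, -0.265, 0.3176]
orientation: [[0.999, -0.049, -0.004], [-0.049, -0.999, 0.001], [-0.004, -0.001, -1.0]]
wrist_force: [0.5, -0.5, -0.0]
grip_width: 0.0855
```

Run:
```python
from h import *
st(); to([.44,-.02,.32],0)
```

```text
t 1.85 tcp [ 0.4582 -0.265   0.3176] F [ 0.5 -0.5 -0. ] w 0.0855
[[ 0.999 -0.049 -0.004]
 [-0.049 -0.999  0.001]
 [-0.004 -0.001 -1.   ]]
q [ 0.68  0.54 -0.4   1.41  0.21  1.25  0.21]
[ -3.01 -24.38  -0.2 ] [-0.08  0.23 -2.78]
```

Emit:
send_rows:
  rows:
    - {"delta_pos": [-0.3, -3, 0], "dr": [0, 0, -0.7]}
    - {"delta_pos": [-0.3, -3, 0], "dr": [0, 0, -0.7]}
    - {"delta_pos": [-0.3, -3, 0], "dr": [0, 0, -0.7]}
    - {"delta_pos": [-0.3, -3, 0], "dr": [0, 0, -0.7]}
    - {"delta_pos": [-0.3, -3, 0], "dr": [0, 0, 0]}
    - {"delta_pos": [-0.3, -3, 0], "dr": [0, 0, 0]}
    - {"delta_pos": [-0.3, -3, 0], "dr": [0, 0, 0]}
    - {"delta_pos": [-0.3, -3, 0], "dr": [0, 0, 0]}

```text
t: 2.65
tool_pos: [0.4378, -0.0122, 0.3174]
orientation: [[1.0, 0.007, -0.004], [0.007, -1.0, 0.003], [-0.004, -0.003, -1.0]]
wrist_force: [0.3, 0.6, -0.6]
grip_width: 0.0856
```

Run:
```python
from h import *
st(); d=snap('wrist'); save(d,'w1.png')
h=cv2.cvtColor(d['frame'],cv2.COLOR_RGB2HSV)
b=cv2.inRange(h,(94,110,40),(122,255,255));cs,_=cv2.findContours(b,cv2.RETR_EXTERNAL,cv2.CHAIN_APPROX_NONE)
k=max(cs,key=cv2.contourArea); q=cv2.approxPolyDP(k,4,True)[:,0]; print('panel',q.tolist(),ray(d,q,.078)[:,:2].round(3).tolist())
```

```text
t 2.65 tcp [ 0.4378 -0.0122  0.3174] F [ 0.3  0.6 -0.6] w 0.0856
[[ 1.     0.007 -0.004]
 [ 0.007 -1.     0.003]
 [-0.004 -0.003 -1.   ]]
q [ 0.26  0.38 -0.46  1.7   0.18  1.11 -0.25]
panel [[391, 90], [374, 98], [371, 261], [378, 279], [387, 278], [392, 126], [380, 125], [380, 102]] [[0.516, 0.122], [0.497, 0.113], [0.503, -0.091], [0.514, -0.117], [0.526, -0.115], [0.52, 0.082], [0.505, 0.083], [0.504, 0.109]]
```

View pics/w1.png

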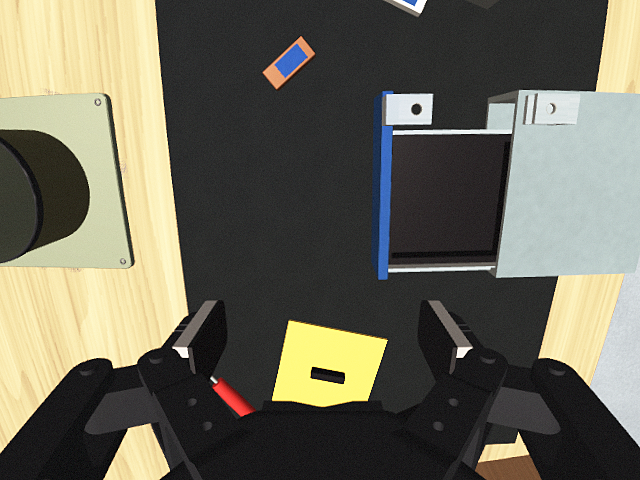

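The wrist view shows the panel back edge from (387,278) to (392,126), yawed about 1.7°. The tongue hole is at (416,109), the fork hole at (552,108) and the lid handle at (327,375). I go down on the panel.

Emit:
send_rows:
  rows:
    - {"delta_pos": [4, 0.2, 0], "dr": [0, 0, -1.3]}
    - {"delta_pos": [3.9, 0.2, 0], "dr": [0, 0, 0]}
    - {"delta_pos": [0, 0, 4.4], "dr": [0, 0, 0]}
    - {"delta_pos": [0, 0, 4.4], "dr": [0, 0, 0]}
    - {"delta_pos": [0, 0, 4.4], "dr": [0, 0, 0]}
    - {"delta_pos": [0, 0, 4.4], "dr": [0, 0, 0]}
    - {"delta_pos": [0, 0, 4.4], "dr": [0, 0, 0]}
    - {"delta_pos": [0, 0, 3.5], "dr": [0, 0, 0]}

```text
t: 3.5
tool_pos: [0.5247, -0.0056, 0.0593]
orientation: [[0.999, 0.038, 0.011], [0.038, -0.999, 0.007], [0.011, -0.007, -1.0]]
wrist_force: [0.9, -0.1, 0.1]
grip_width: 0.0852
```

Run:
```python
from h import *
st(); to([.517,-.016,.055],1.7)
```

```text
t 3.5 tcp [ 0.5247 -0.0056  0.0593] F [ 0.9 -0.1  0.1] w 0.0852
[[ 0.999  0.038  0.011]
 [ 0.038 -0.999  0.007]
 [ 0.011 -0.007 -1.   ]]
q [ 0.11  0.85 -0.3   1.82  0.44  0.52 -0.43]
[-0.81  1.02  0.41] [-0.38 -0.63  0.46]
```

Emit:
send_rows:
  rows:
    - {"delta_pos": [-0.4, 0.4, 0.2], "dr": [-0.4, -0.6, 0.4]}
    - {"delta_pos": [-0.4, 0.4, 0.2], "dr": [0, 0, 0]}
    - {"delta_pos": [0, 0, 0], "dr": [0, 0, 0]}
    - {"delta_pos": [0, 0, 0], "dr": [0, 0, 0]}
    - {"delta_pos": [0, 0, 0], "dr": [0, 0, 0]}
    - {"delta_pos": [0, 0, 0], "dr": [0, 0, 0]}
    - {"delta_pos": [0, 0, 0], "dr": [0, 0, 0]}
    - {"delta_pos": [0, 0, 0], "dr": [0, 0, 0]}

```text
t: 4.3
tool_pos: [0.5173, -0.015, 0.0582]
orientation: [[1.0, 0.029, 0.002], [0.029, -1.0, -0.002], [0.002, 0.002, -1.0]]
wrist_force: [-0.1, -0.7, 0.5]
grip_width: 0.0856
```

Emit:
send_rows:
  rows:
    - {"delta_pos": [0, 0, 0], "dr": [0, 0, 0]}
    - {"delta_pos": [0, 0, 0], "dr": [0, 0, 0]}
    - {"delta_pos": [0, 0, 0], "dr": [0, 0, 0]}
    - {"delta_pos": [0, 0, 0], "dr": [0, 0, 0]}
    - {"delta_pos": [0, 0, 0], "dr": [0, 0, 0]}
    - {"delta_pos": [0, 0, 0], "dr": [0, 0, 0]}
    - {"delta_pos": [0, 0, 0], "dr": [0, 0, 0]}
    - {"delta_pos": [0, 0, 0], "dr": [0, 0, 0]}
  grip: 0
  squeeze: 50

```text
t: 5.1
tool_pos: [0.5173, -0.0149, 0.0581]
orientation: [[1.0, 0.03, 0.002], [0.03, -1.0, -0.001], [0.002, 0.002, -1.0]]
wrist_force: [-0.2, 0.2, 0.1]
grip_width: -0.0
```

Emit:
send_rows:
  rows:
    - {"delta_pos": [-0.5, 0, 0], "dr": [0, 0, 0]}
    - {"delta_pos": [-0.5, 0, 0], "dr": [0, 0, 0]}
    - {"delta_pos": [-0.5, 0, 0], "dr": [0, 0, 0]}
    - {"delta_pos": [-0.5, 0, 0], "dr": [0, 0, 0]}
    - {"delta_pos": [-0.5, 0, 0], "dr": [0, 0, 0]}
    - {"delta_pos": [-0.5, 0, 0], "dr": [0, 0, 0]}
    - {"delta_pos": [-0.5, 0, 0], "dr": [0, 0, 0]}
    - {"delta_pos": [-0.5, 0, 0], "dr": [0, 0, 0]}

```text
t: 5.9
tool_pos: [0.4737, -0.0161, 0.0581]
orientation: [[1.0, 0.03, 0.002], [0.03, -1.0, -0.001], [0.002, 0.001, -1.0]]
wrist_force: [-0.1, -0.6, -0.3]
grip_width: 0.0001
```

Run:
```python
from h import *
a=snap('side');b=snap('wrist')
cv2.imwrite('pics/s2.png',np.hstack([cv2.resize(a['frame'][140:380,150:410],(400,369)),cv2.resize(b['frame'],(400,369))])[:,:,::-1])
```

```text
(no output)
```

View pics/s2.png

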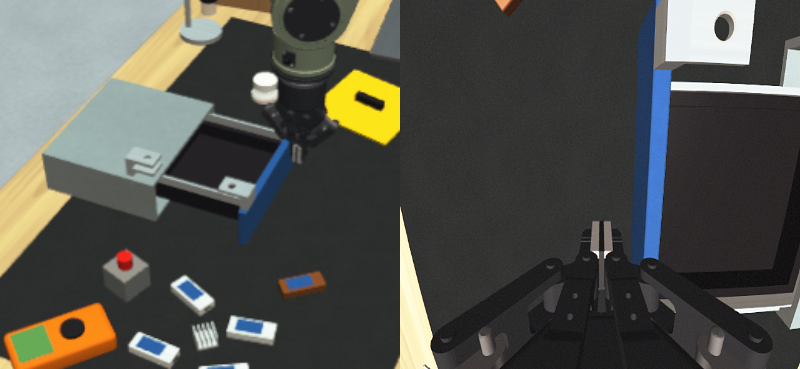

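Run:
```python
from h import *
st()
for n in('side','scene','wrist'):
    d=snap(n); print(n,proj(d,[[.4737,-.016,.058],[.4737,-.016,.077],[.52,-.116,.078],[.52,-.016,.078],[.517,-.0,.0]]).round().tolist())
    h=cv2.cvtColor(d['frame'],cv2.COLOR_RGB2HSV)
    b=cv2.inRange(h,(94,110,40),(122,255,255));cs,_=cv2.findContours(b,cv2.RETR_EXTERNAL,cv2.CHAIN_APPROX_NONE)
    for k in cs:
        if cv2.contourArea(k)>250:
            q=cv2.approxPolyDP(k,3,True)[:,0]; print('panel',q.tolist(),ray(d,q,.078)[:,:2].round(3).tolist())
```

```text
t 6.0 tcp [ 0.4736 -0.0162  0.0582] F [-0.3 -0.2  0.1] w -0.0001
[[ 1.     0.03   0.001]
 [ 0.03  -1.    -0.002]
 [ 0.001  0.002 -1.   ]]
q [ 0.1   0.8  -0.24  1.99  0.47  0.4  -0.47]
side [[343.0, 254.0], [343.0, 248.0], [341.0, 221.0], [326.0, 243.0], [324.0, 270.0]]
panel [[226, 448], [226, 452], [275, 465], [276, 461]] [[0.455, 0.603], [0.451, 0.61], [0.357, 0.596], [0.359, 0.588]]
panel [[336, 230], [316, 258], [313, 275], [305, 276], [305, 298], [310, 298], [340, 246]] [[0.518, -0.076], [0.521, 0.048], [0.502, 0.107], [0.518, 0.119], [0.487, 0.186], [0.476, 0.182], [0.484, -0.02]]
panel [[411, 80], [388, 118], [436, 129], [440, 116]] [[0.61, -1.04], [0.592, -0.715], [0.421, -0.714], [0.433, -0.809]]
panel [[562, 0], [547, 64], [639, 116], [639, 26], [584, 1]] [[0.18, -2.352], [0.147, -1.451], [-0.227, -1.148], [-0.214, -2.161], [0.07, -2.403]]
panel [[444, 0], [462, 38], [502, 96], [509, 81], [520, 83], [534, 22], [530, 29], [524, 27], [530, 0]] [[0.737, -2.023], [0.533, -1.557], [0.264, -1.065], [0.263, -1.209], [0.22, -1.211], [0.269, -1.931], [0.272, -1.826], [0.302, -1.838]
[... 173 characters left out ...]
[[0.525, -0.118], [0.549, -0.076], [0.544, 0.068], [0.514, 0.069], [0.514, -0.114]]
panel [[58, 0], [0, 0], [0, 186], [20, 169], [37, 173], [97, 132], [47, 105], [39, 95], [79, 68]] [[0.09, -1.454], [0.215, -1.619], [0.836, -0.803], [0.764, -0.815], [0.748, -0.766], [0.535, -0.767], [0.533, -0.983], [0.514, -1.043], [0.344, -1.057]]
wrist [[321.0, 275.0], [321.0, 289.0], [390.0, 435.0], [409.0, 292.0], [381.0, 226.0]]
panel [[413, 0], [402, 2], [379, 44], [367, 340], [380, 344], [392, 335], [411, 335], [431, 91], [401, 90], [404, 16]] [[0.509, 0.118], [0.504, 0.117], [0.495, 0.1], [0.5, -0.046], [0.508, -0.048], [0.514, -0.042], [0.524, -0.042], [0.52, 0.082], [0.507, 0.082], [0.505, 0.112]]
```

Run:
```python
from h import *
a=snap('side')
b=snap('scene')
f=lambda d,x,y:cv2.resize(cv2.drawMarker(d['frame'].copy(),tuple(int(v) for v in proj(d,[.4737,-.016,.058])[0]),(0,255,0),0,4,1)[y:y+100,x:x+100],(400,400),interpolation=cv2.INTER_CUBIC)
cv2.imwrite('pics/s3.png',np.hstack([f(a,290,180),f(b,275,160)])[:,:,::-1])
```

```text
(no output)
```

View pics/s3.png

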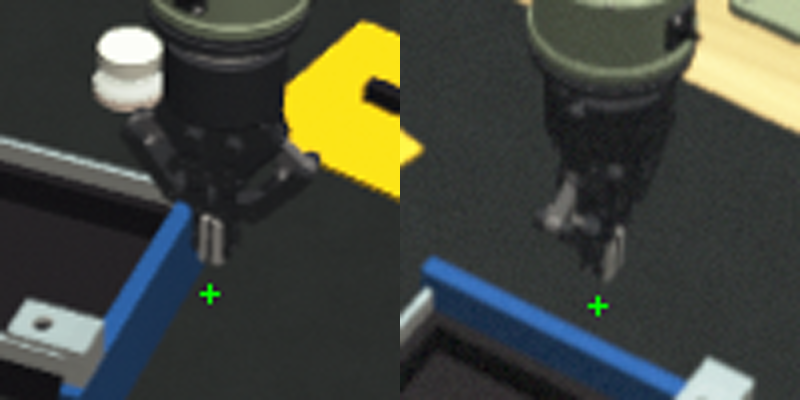

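The side and scene crops show the true fingertips about 20 mm above the reported TCP (7 px above the marker). So the closed fingers passed just over the panel, which has not moved. From here I treat the tip as TCP + 20 mm.

Emit:
send_rows:
  rows:
    - {"delta_pos": [0, 0, -4], "dr": [0, 0, 0]}
    - {"delta_pos": [2, 0, 0], "dr": [0, 0, 0]}
    - {"delta_pos": [2.1, 0, 0], "dr": [0, 0, 0]}
    - {"delta_pos": [0, 0, 0], "dr": [0, 0, 0]}
    - {"delta_pos": [0, 0, 2], "dr": [0, 0, 0]}
    - {"delta_pos": [0, 0, 2], "dr": [0, 0, 0]}
    - {"delta_pos": [0, 0, 1.3], "dr": [0, 0, 0]}
    - {"delta_pos": [0, 0, 1.2], "dr": [0, 0, 0]}
  grip: 1

```text
t: 7.05
tool_pos: [0.517, -0.0149, 0.0336]
orientation: [[1.0, 0.029, 0.003], [0.029, -1.0, -0.0], [0.003, 0.0, -1.0]]
wrist_force: [-0.8, -0.0, 0.3]
grip_width: 0.0855
```

Emit:
send_rows:
  rows:
    - {"delta_pos": [0, 0, 0], "dr": [0, 0, 0]}
    - {"delta_pos": [0, 0, 0], "dr": [0, 0, 0]}
    - {"delta_pos": [0, 0, 0], "dr": [0, 0, 0]}
    - {"delta_pos": [0, 0, 0], "dr": [0, 0, 0]}
    - {"delta_pos": [0, 0, 0], "dr": [0, 0, 0]}
    - {"delta_pos": [0, 0, 0], "dr": [0, 0, 0]}
    - {"delta_pos": [0, 0, 0], "dr": [0, 0, 0]}
    - {"delta_pos": [0, 0, 0], "dr": [0, 0, 0]}
  grip: 0
  squeeze: 50

```text
t: 7.85
tool_pos: [0.5163, -0.0149, 0.0343]
orientation: [[1.0, 0.029, 0.003], [0.029, -1.0, -0.0], [0.003, 0.0, -1.0]]
wrist_force: [0.3, 0.7, -3.6]
grip_width: 0.0121
```

Emit:
send_rows:
  rows:
    - {"delta_pos": [-0.6, 0, 0], "dr": [0, 0, 0]}
    - {"delta_pos": [-0.6, 0, 0], "dr": [0, 0, 0]}
    - {"delta_pos": [-0.6, 0, 0], "dr": [0, 0, 0]}
    - {"delta_pos": [-0.6, 0, 0], "dr": [0, 0, 0]}
    - {"delta_pos": [-0.6, 0, 0], "dr": [0, 0, 0]}
    - {"delta_pos": [-0.6, 0, 0], "dr": [0, 0, 0]}
    - {"delta_pos": [-0.6, 0, 0], "dr": [0, 0, 0]}
    - {"delta_pos": [-0.6, 0, 0], "dr": [0, 0, 0]}

```text
t: 8.65
tool_pos: [0.479, -0.0156, 0.0349]
orientation: [[0.999, 0.027, 0.031], [0.027, -1.0, 0.005], [0.031, -0.004, -0.999]]
wrist_force: [48.9, -2.4, -23.2]
grip_width: 0.0121
```

Emit:
send_rows:
  rows:
    - {"delta_pos": [-0.6, 0, 0], "dr": [0, 0, 0]}
    - {"delta_pos": [-0.6, 0, 0], "dr": [0, 0, 0]}
    - {"delta_pos": [-0.6, 0, 0], "dr": [0, 0, 0]}
    - {"delta_pos": [-0.6, 0, 0], "dr": [0, 0, 0]}
    - {"delta_pos": [-0.6, 0, 0], "dr": [0, 0, 0]}
    - {"delta_pos": [-0.6, 0, 0], "dr": [0, 0, 0]}
    - {"delta_pos": [-0.6, 0, 0], "dr": [0, 0, 0]}
    - {"delta_pos": [-0.6, 0, 0], "dr": [0, 0, 0]}

```text
t: 9.45
tool_pos: [0.4829, -0.0147, 0.0358]
orientation: [[0.991, 0.02, 0.135], [0.017, -1.0, 0.023], [0.135, -0.02, -0.991]]
wrist_force: [45.3, -7.3, -33.5]
grip_width: 0.0121
```

Emit:
send_rows:
  rows:
    - {"delta_pos": [0, 0, 0], "dr": [0, 0, 0]}
    - {"delta_pos": [0, 0, 0], "dr": [0, 0, 0]}
    - {"delta_pos": [0, 0, 0], "dr": [0, 0, 0]}
    - {"delta_pos": [0, 0, 0], "dr": [0, 0, 0]}
    - {"delta_pos": [0, 0, 0], "dr": [0, 0, 0]}
    - {"delta_pos": [0, 0, -3], "dr": [0, 0, 0]}
    - {"delta_pos": [0, 0, -4], "dr": [0, 0, 0]}
    - {"delta_pos": [0, 0, -4], "dr": [0, 0, 0]}
  grip: 1

```text
t: 10.25
tool_pos: [0.4641, -0.0164, 0.1445]
orientation: [[0.992, 0.023, 0.126], [0.02, -1.0, 0.022], [0.126, -0.02, -0.992]]
wrist_force: [1.7, -1.1, -0.6]
grip_width: 0.0853
```

Run:
```python
from h import *
st(); to([.56,.20,.32],0)
```

```text
t 10.25 tcp [ 0.4641 -0.0164  0.1445] F [ 1.7 -1.1 -0.6] w 0.0853
[[ 0.992  0.023  0.126]
 [ 0.02  -1.     0.022]
 [ 0.126 -0.02  -0.992]]
q [ 0.18  0.6  -0.33  2.08  0.47  0.4  -0.49]
[ 12.16 -21.76 -15.72] [-1.2  -7.25  1.22]
```

Emit:
send_rows:
  rows:
    - {"delta_pos": [0.2, 0, -4], "dr": [-1.2, -7.2, 1.2]}
    - {"delta_pos": [0.2, -2.7, -4], "dr": [0, 0, 0]}
    - {"delta_pos": [0.2, -2.7, -4], "dr": [0, 0, 0]}
    - {"delta_pos": [0.2, -2.7, -4], "dr": [0, 0, 0]}
    - {"delta_pos": [0.2, -2.7, -1], "dr": [0, 0, 0]}
    - {"delta_pos": [0.2, -2.7, 0], "dr": [0, 0, 0]}
    - {"delta_pos": [0.2, -2.7, 0], "dr": [0, 0, 0]}
    - {"delta_pos": [0.2, -2.7, 0], "dr": [0, 0, 0]}

```text
t: 11.05
tool_pos: [0.4677, 0.1724, 0.3082]
orientation: [[0.998, -0.001, 0.056], [-0.001, -1.0, 0.001], [0.056, -0.001, -0.998]]
wrist_force: [0.9, -0.4, -0.0]
grip_width: 0.0859
```

Run:
```python
from h import *
st(); d=snap('wrist'); save(d,'w2.png')
for b in blobs(d,'blue',.016): print('  ',*b)
h=cv2.cvtColor(d['frame'],cv2.COLOR_RGB2HSV)
b=cv2.inRange(h,(94,110,40),(122,255,255));cs,_=cv2.findContours(b,cv2.RETR_EXTERNAL,cv2.CHAIN_APPROX_NONE)
k=max(cs,key=cv2.contourArea); q=cv2.approxPolyDP(k,3,True)[:,0]; print('panel',q.tolist(),ray(d,q,.078)[:,:2].round(3).tolist())
```

```text
t 11.05 tcp [0.4677 0.1724 0.3082] F [ 0.9 -0.4 -0. ] w 0.0859
[[ 0.998 -0.001  0.056]
 [-0.001 -1.     0.001]
 [ 0.056 -0.001 -0.998]]
q [-0.14  0.46 -0.49  1.6   0.27  1.1  -0.7 ]
   [320. 337.] (481, -66) [17, 214] 91.8
   [316. 240.] (475, 107) [16, 29] 90.0
   [258. 200.] (393, 166) [21, 39] 40.7
   [362. 138.] (539, 252) [21, 38] 157.2
   [280. 117.] (427, 279) [21, 39] 12.2
   [367.  43.] (541, 370) [21, 39] 178.4
   [279.  41.] (429, 372) [21, 39] 30.6
panel [[315, 281], [318, 392], [322, 393], [327, 392], [323, 281]] [[0.471, 0.068], [0.474, -0.116], [0.48, -0.118], [0.488, -0.116], [0.481, 0.068]]
```

View pics/w2.png

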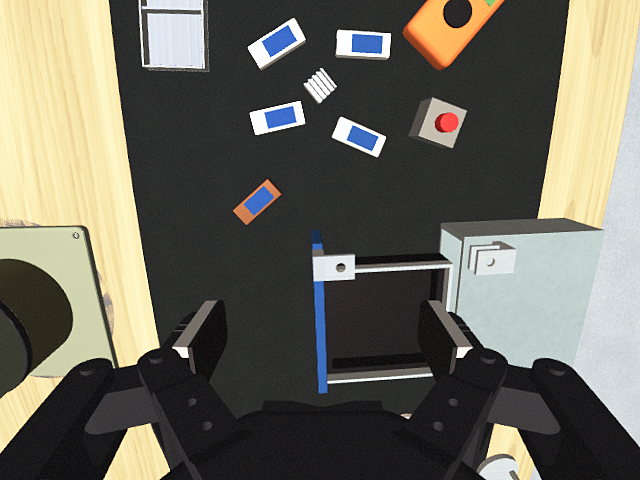

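The drawer panel is now at x ≈ 0.478. The tongue hole is at px (341,268) and the fork hole at (490,262). Drives are at (362,138), (280,117), (367,43) and (279,41), with the heatsink between them at (320,85).

```bash
cat >> h.py <<'E'
from scipy.spatial.transform import Rotation as Ro
def plan(wps,yaw):
    """wps: list of (xyz,nrows); yaw reached over the first leg; prints rounded rows in tool axes"""
    s=robot.state();p=np.array(s['tool_pos']);O=np.array(s['orientation'])
    c=[]
    for a in (yaw,yaw+180):
        G=Ro.from_euler('z',a,degrees=True).as_matrix()@np.diag([1.,-1,-1]);c.append((Ro.from_matrix(O.T@G).magnitude(),G))
    G=min(c,key=lambda v:v[0])[1]; first=True
    for P,n in wps:
        r=Ro.from_matrix(O.T@G).as_rotvec()/n; st_=(np.array(P)-p)/n
        for i in range(n):
            print(np.round(O.T@st_*100,1).tolist(),np.round(np.degrees(r),1).tolist())
            O=O@Ro.from_rotvec(r).as_matrix(); p=p+st_
        print('-')
E
python3 - <<'E'
from h import *
d=snap('wrist')
print('fork',ray(d,[490,262],.116).round(4),'tongue',ray(d,[341,268],.107).round(4),'sink',ray(d,[320,85],.022).round(3),'pinhead',ray(d,[447,122],.067).round(3))
print('rail',ray(d,[[330,380],[330,270],[440,376],[440,265]],.062).round(3).tolist())
plan([([.539,.252,.12],8),([.539,.252,.03],3)],67.2)
E
```

```text
fork [[0.6878 0.1102 0.116 ]] tongue [[0.5017 0.1025 0.107 ]] sink [[0.479 0.323 0.022]] pinhead [[0.635 0.277 0.067]]
rail [[0.494, -0.102, 0.062], [0.492, 0.082, 0.062], [0.67, -0.103, 0.062], [0.647, 0.087, 0.062]]
[0.8, -1.0, 2.4] [0.2, -0.4, -8.4]
[0.9, -0.8, 2.4] [0.2, -0.4, -8.4]
[1.0, -0.7, 2.4] [0.2, -0.4, -8.4]
[1.1, -0.5, 2.4] [0.2, -0.4, -8.4]
[1.2, -0.3, 2.4] [0.2, -0.4, -8.4]
[1.3, -0.1, 2.4] [0.2, -0.4, -8.4]
[1.3, 0.1, 2.4] [0.2, -0.4, -8.4]
[1.3, 0.3, 2.4] [0.2, -0.4, -8.4]
-
[-0.0, 0.0, 3.0] [0.0, 0.0, -0.0]
[-0.0, 0.0, 3.0] [0.0, 0.0, -0.0]
[-0.0, 0.0, 3.0] [0.0, 0.0, -0.0]
-
```

Emit:
send_rows:
  rows:
    - {"delta_pos": [0.8, -1.0, 2.4], "dr": [0.2, -0.4, -8.4]}
    - {"delta_pos": [0.9, -0.8, 2.4], "dr": [0.2, -0.4, -8.4]}
    - {"delta_pos": [1.0, -0.7, 2.4], "dr": [0.2, -0.4, -8.4]}
    - {"delta_pos": [1.1, -0.5, 2.4], "dr": [0.2, -0.4, -8.4]}
    - {"delta_pos": [1.2, -0.3, 2.4], "dr": [0.2, -0.4, -8.4]}
    - {"delta_pos": [1.3, -0.1, 2.4], "dr": [0.2, -0.4, -8.4]}
    - {"delta_pos": [1.3, 0.1, 2.4], "dr": [0.2, -0.4, -8.4]}
    - {"delta_pos": [1.3, 0.3, 2.4], "dr": [0.2, -0.4, -8.4]}
  grip: 0.6

```text
t: 11.95
tool_pos: [0.5404, 0.2506, 0.1133]
orientation: [[0.362, 0.932, -0.001], [0.932, -0.362, -0.008], [-0.008, 0.002, -1.0]]
wrist_force: [1.0, -0.6, 0.1]
grip_width: 0.0511
```

Run:
```python
from h import *
st(); to([.539,.252,-.016],67.2)
d=snap('wrist')
for b in blobs(d,'blue',.016): print('  ',*b)
```

```text
t 11.95 tcp [0.5404 0.2506 0.1133] F [ 1.  -0.6  0.1] w 0.0511
[[ 0.362  0.932 -0.001]
 [ 0.932 -0.362 -0.008]
 [-0.008  0.002 -1.   ]]
q [-0.17  0.92 -0.7   1.49  0.67  0.99  0.15]
[ 0.18 -0.2  12.93] [0.09 0.44 1.61]
   [ 18. 280.] (479, -46) [18, 59] 91.7
   [323. 229.] (539, 252) [21, 39] 157.4
   [130. 225.] (473, 95) [18, 60] 93.2
   [458. 182.] (542, 370) [21, 39] 178.1
   [157. 101.] (393, 166) [22, 40] 40.3
   [304.  87.] (428, 279) [22, 40] 12.1
   [420.  41.] (429, 372) [22, 40] 30.1
```

Emit:
send_rows:
  rows:
    - {"delta_pos": [0.2, -0.2, 3], "dr": [0, 0.4, 1.6]}
    - {"delta_pos": [0, 0, 3], "dr": [0, 0, 0]}
    - {"delta_pos": [0, 0, 3], "dr": [0, 0, 0]}
    - {"delta_pos": [0, 0, 2], "dr": [0, 0, 0]}
    - {"delta_pos": [0, 0, 1], "dr": [0, 0, 0]}
    - {"delta_pos": [0, 0, 0.5], "dr": [0, 0, 0]}
    - {"delta_pos": [0, 0, 0.2], "dr": [0, 0, 0]}
    - {"delta_pos": [0, 0, 0], "dr": [0, 0, 0]}

```text
t: 12.8
tool_pos: [0.5378, 0.2496, -0.0214]
orientation: [[0.386, 0.923, -0.005], [0.923, -0.386, -0.004], [-0.006, -0.003, -1.0]]
wrist_force: [0.7, -0.2, -0.5]
grip_width: 0.0509
```

Run:
```python
from h import *
st(); to([.539,.252,-.016],67.2)
```

```text
t 12.8 tcp [ 0.5378  0.2496 -0.0214] F [ 0.7 -0.2 -0.5] w 0.0509
[[ 0.386  0.923 -0.005]
 [ 0.923 -0.386 -0.004]
 [-0.006 -0.003 -1.   ]]
q [-0.21  1.1  -0.58  1.57  0.82  0.74  0.  ]
[ 0.26  0.02 -0.54] [-0.16  0.33  0.12]
```

Emit:
send_rows:
  rows:
    - {"delta_pos": [0.3, 0, -0.4], "dr": [0, 0, 0]}
    - {"delta_pos": [0, 0, 0], "dr": [0, 0, 0]}
    - {"delta_pos": [0, 0, 0], "dr": [0, 0, 0]}
    - {"delta_pos": [0, 0, 0], "dr": [0, 0, 0]}
    - {"delta_pos": [0, 0, 0], "dr": [0, 0, 0]}
    - {"delta_pos": [0, 0, 0], "dr": [0, 0, 0]}
    - {"delta_pos": [0, 0, 0], "dr": [0, 0, 0]}
    - {"delta_pos": [0, 0, 0], "dr": [0, 0, 0]}
  grip: 0
  squeeze: 40

```text
t: 13.6
tool_pos: [0.5402, 0.2532, -0.0145]
orientation: [[0.386, 0.922, -0.002], [0.922, -0.386, -0.003], [-0.003, -0.001, -1.0]]
wrist_force: [-0.1, -0.4, -0.1]
grip_width: -0.0
```

Emit:
send_rows:
  rows:
    - {"delta_pos": [0, 0, -1], "dr": [0, 0, 0]}
    - {"delta_pos": [0, 0, -2], "dr": [0, 0, 0]}
    - {"delta_pos": [0, 0, -3], "dr": [0, 0, 0]}
    - {"delta_pos": [0, 0, -3], "dr": [0, 0, 0]}
    - {"delta_pos": [0, 0, -3], "dr": [0, 0, 0]}
    - {"delta_pos": [0, 0, -2], "dr": [0, 0, 0]}
    - {"delta_pos": [0, 0, -1], "dr": [0, 0, 0]}
    - {"delta_pos": [0, 0, 0], "dr": [0, 0, 0]}

```text
t: 14.4
tool_pos: [0.5395, 0.2539, 0.1451]
orientation: [[0.385, 0.923, -0.002], [0.923, -0.385, -0.002], [-0.003, -0.002, -1.0]]
wrist_force: [0.1, 0.3, 0.0]
grip_width: -0.0001
```

Run:
```python
from h import *
st(); d=snap('wrist'); save(d,'w3.png')
plan([([.613,.028,.15],8),([.613,.028,.05],4)],91.6)
```

```text
t 14.4 tcp [0.5395 0.2539 0.1451] F [0.1 0.3 0. ] w -0.0001
[[ 0.385  0.923 -0.002]
 [ 0.923 -0.385 -0.002]
 [-0.003 -0.002 -1.   ]]
q [-0.16  0.88 -0.72  1.45  0.63  1.05  0.16]
[-2.3, 1.9, -0.1] [-0.0, 0.0, -3.0]
[-2.3, 1.8, -0.1] [-0.0, 0.0, -3.0]
[-2.4, 1.7, -0.1] [-0.0, 0.0, -3.0]
[-2.5, 1.6, -0.1] [-0.0, 0.0, -3.0]
[-2.6, 1.4, -0.1] [-0.0, 0.0, -3.0]
[-2.7, 1.3, -0.1] [-0.0, 0.0, -3.0]
[-2.7, 1.1, -0.1] [-0.0, 0.0, -3.0]
[-2.8, 1.0, -0.1] [-0.0, 0.0, -3.0]
-
[0.0, 0.0, 2.5] [-0.0, 0.0, 0.0]
[0.0, 0.0, 2.5] [-0.0, 0.0, 0.0]
[0.0, 0.0, 2.5] [-0.0, 0.0, 0.0]
[0.0, 0.0, 2.5] [-0.0, 0.0, 0.0]
-
```

View pics/w3.png

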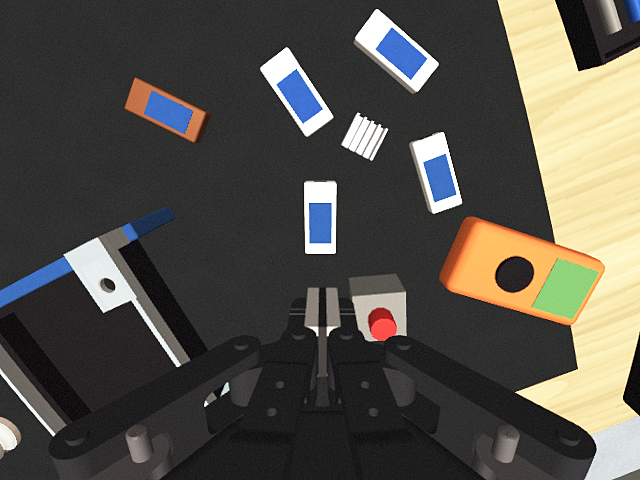

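Run:
```python
from h import *
d=snap('wrist');s=d['s'];O=np.array(s['orientation']);p=np.array(s['tool_pos'])
for h in (0,.01,.02,.03,.035,.04,.05): print(h,proj(d,[p+O@[0,-.011,-h],p+O@[0,0,-h],p+O@[0,.011,-h]]).round(1).tolist())
for n in('side','scene'):
    d=snap(n); print(n,proj(d,[p+O@[0,0,-h] for h in (0,.02,.04)]).round(1).tolist())
    u,v=proj(d,p)[0].astype(int); cv2.imwrite(f'pics/t{n}.png',cv2.resize(d['frame'][v-40:v+40,u-40:u+40],(400,400),interpolation=cv2.INTER_CUBIC)[:,:,::-1])
a=cv2.imread('pics/tside.png');b=cv2.imread('pics/tscene.png');cv2.imwrite('pics/t4.png',np.hstack([a,b]))
```

```text
0 [[322.2, 257.5], [322.2, 275.3], [322.2, 292.5]]
0.01 [[322.2, 263.7], [322.2, 282.4], [322.2, 300.3]]
0.02 [[322.2, 270.6], [322.2, 290.1], [322.2, 308.9]]
0.03 [[322.2, 278.3], [322.2, 298.8], [322.2, 318.4]]
0.035 [[322.2, 282.5], [322.2, 303.5], [322.2, 323.6]]
0.04 [[322.2, 287.0], [322.2, 308.5], [322.2, 329.1]]
0.05 [[322.2, 296.8], [322.2, 319.5], [322.2, 341.1]]
side [[270.5, 289.6], [270.1, 283.1], [269.7, 276.4]]
scene [[411.3, 281.4], [412.6, 275.8], [413.9, 270.2]]
```

View pics/t4.png

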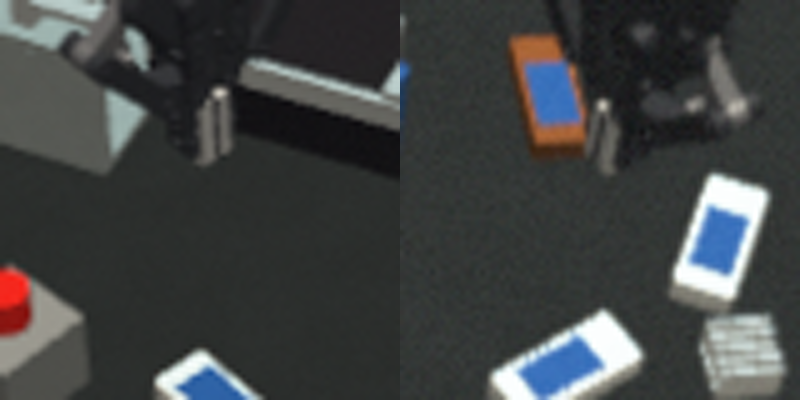

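The tip is farther back than I took it: edge geometry from the wrist view (px 288) plus the two misses put it about 40 mm behind the TCP. I retry lower.

Emit:
send_rows:
  rows:
    - {"delta_pos": [-0.1, 0, 4], "dr": [0, 0, 0]}
    - {"delta_pos": [0, 0, 4], "dr": [0, 0, 0]}
    - {"delta_pos": [0, 0, 4], "dr": [0, 0, 0]}
    - {"delta_pos": [0, 0, 3], "dr": [0, 0, 0]}
    - {"delta_pos": [0, 0, 1], "dr": [0, 0, 0]}
    - {"delta_pos": [0, 0, 0.6], "dr": [0, 0, 0]}
    - {"delta_pos": [0, 0, 0.3], "dr": [0, 0, 0]}
    - {"delta_pos": [0, 0, 0], "dr": [0, 0, 0]}
  grip: 0.6

```text
t: 15.4
tool_pos: [0.5356, 0.2519, -0.0348]
orientation: [[0.384, 0.923, -0.009], [0.924, -0.384, -0.003], [-0.007, -0.007, -1.0]]
wrist_force: [-0.0, -0.7, 0.8]
grip_width: 0.0508
```

Run:
```python
from h import *
st(); to([.539,.252,-.036],67.2)
d=snap('wrist')
print([b for b in blobs(d,'blue',.016) if 230<b[1][1]<300])
```

```text
t 15.4 tcp [ 0.5356  0.2519 -0.0348] F [-0.  -0.7  0.8] w 0.0508
[[ 0.384  0.923 -0.009]
 [ 0.924 -0.384 -0.003]
 [-0.007 -0.007 -1.   ]]
q [-0.22  1.12 -0.57  1.57  0.83  0.72 -0.01]
[0.14 0.31 0.12] [-0.41  0.39  0.25]
[(array([323., 324.]), (539, 251), [22, 40], 157.4), (array([273.,  42.]), (428, 279), [22, 40], 12.1)]
```

Emit:
send_rows:
  rows:
    - {"delta_pos": [0.1, 0.3, 0.1], "dr": [-0.4, 0.4, 0.2]}
    - {"delta_pos": [0, 0, 0], "dr": [0, 0, 0]}
    - {"delta_pos": [0, 0, 0], "dr": [0, 0, 0]}
    - {"delta_pos": [0, 0, 0], "dr": [0, 0, 0]}
    - {"delta_pos": [0, 0, 0], "dr": [0, 0, 0]}
    - {"delta_pos": [0, 0, 0], "dr": [0, 0, 0]}
    - {"delta_pos": [0, 0, 0], "dr": [0, 0, 0]}
    - {"delta_pos": [0, 0, 0], "dr": [0, 0, 0]}
  grip: 0
  squeeze: 40

```text
t: 16.25
tool_pos: [0.5406, 0.2522, -0.0329]
orientation: [[0.388, 0.922, 0.005], [0.922, -0.388, 0.002], [0.004, 0.003, -1.0]]
wrist_force: [0.2, -0.2, -0.1]
grip_width: 0.029
```

Run:
```python
from h import *
st()
```

```text
t 16.25 tcp [ 0.5406  0.2522 -0.0329] F [ 0.2 -0.2 -0.1] w 0.029
[[ 0.388  0.922  0.005]
 [ 0.922 -0.388  0.002]
 [ 0.004  0.003 -1.   ]]
q [-0.22  1.11 -0.57  1.57  0.83  0.71 -0.02]
```

Emit:
send_rows:
  rows:
    - {"delta_pos": [0, 0, -1], "dr": [0, 0, 0]}
    - {"delta_pos": [0, 0, -3], "dr": [0, 0, 0]}
    - {"delta_pos": [0, 0, -3.5], "dr": [0, 0, 0]}
    - {"delta_pos": [0, 0, -3.5], "dr": [0, 0, 0]}
    - {"delta_pos": [0, 0, -3], "dr": [0, 0, 0]}
    - {"delta_pos": [0, 0, -2], "dr": [0, 0, 0]}
    - {"delta_pos": [0, 0, 0], "dr": [0, 0, 0]}
    - {"delta_pos": [0, 0, 0], "dr": [0, 0, 0]}

```text
t: 17.05
tool_pos: [0.5385, 0.2522, 0.1377]
orientation: [[0.386, 0.923, 0.004], [0.923, -0.386, 0.003], [0.005, 0.002, -1.0]]
wrist_force: [0.5, -0.4, -0.8]
grip_width: 0.0289
```

Run:
```python
from h import *
st();plan([([.613,.022,.13],8),([.613,.022,.002],4)],91.6)
```

```text
t 17.05 tcp [0.5385 0.2522 0.1377] F [ 0.5 -0.4 -0.8] w 0.0289
[[ 0.386  0.923  0.004]
 [ 0.923 -0.386  0.003]
 [ 0.005  0.002 -1.   ]]
q [-0.16  0.88 -0.72  1.48  0.64  1.02  0.14]
[-2.3, 2.0, 0.1] [0.0, -0.0, -3.0]
[-2.4, 1.8, 0.1] [0.0, -0.0, -3.0]
[-2.5, 1.7, 0.1] [0.0, -0.0, -3.0]
[-2.6, 1.6, 0.1] [0.0, -0.0, -3.0]
[-2.7, 1.4, 0.1] [0.0, -0.0, -3.0]
[-2.7, 1.3, 0.1] [0.0, -0.0, -3.0]
[-2.8, 1.2, 0.1] [0.0, -0.0, -3.0]
[-2.9, 1.0, 0.1] [0.0, -0.0, -3.0]
-
[-0.0, 0.0, 3.2] [-0.0, -0.0, 0.0]
[-0.0, 0.0, 3.2] [-0.0, -0.0, 0.0]
[-0.0, 0.0, 3.2] [-0.0, -0.0, 0.0]
[-0.0, 0.0, 3.2] [-0.0, -0.0, 0.0]
-
```

Emit:
send_rows:
  rows:
    - {"delta_pos": [-2.3, 2.0, 0.1], "dr": [0, 0, -3]}
    - {"delta_pos": [-2.4, 1.8, 0.1], "dr": [0, 0, -3]}
    - {"delta_pos": [-2.5, 1.7, 0.1], "dr": [0, 0, -3]}
    - {"delta_pos": [-2.6, 1.6, 0.1], "dr": [0, 0, -3]}
    - {"delta_pos": [-2.7, 1.4, 0.1], "dr": [0, 0, -3]}
    - {"delta_pos": [-2.7, 1.3, 0.1], "dr": [0, 0, -3]}
    - {"delta_pos": [-2.8, 1.2, 0.1], "dr": [0, 0, -3]}
    - {"delta_pos": [-2.9, 1.0, 0.1], "dr": [0, 0, -3]}

```text
t: 17.85
tool_pos: [0.6128, 0.0172, 0.124]
orientation: [[-0.048, 0.999, -0.004], [0.999, 0.048, 0.004], [0.005, -0.003, -1.0]]
wrist_force: [0.4, 0.1, -0.3]
grip_width: 0.0289
```

Run:
```python
from h import *
st();to([.613,.022,-.011],91.6); d=snap('wrist');save(d,'w5.png')
```

```text
t 17.85 tcp [0.6128 0.0172 0.124 ] F [ 0.4  0.1 -0.3] w 0.0289
[[-0.048  0.999 -0.004]
 [ 0.999  0.048  0.004]
 [ 0.005 -0.003 -1.   ]]
q [ 0.29  0.97 -0.86  1.41  0.76  1.12  0.94]
[ 0.41  0.08 13.5 ] [-0.19 -0.26  1.14]
```

View pics/w5.png

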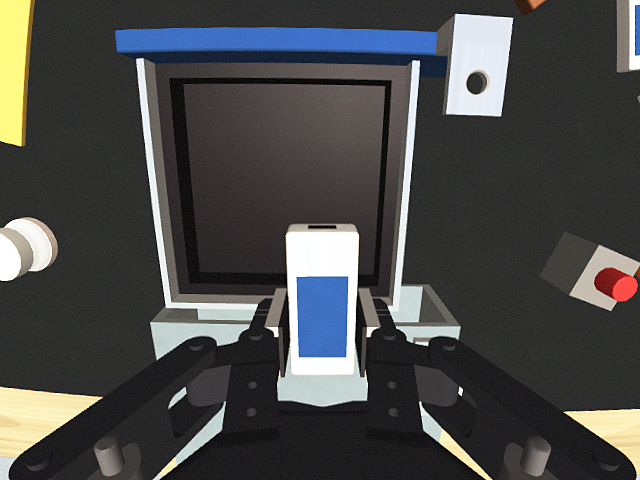

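The wrist view shows drive B held square, with the well opening corners at about (170,78), (391,79), (378,285) and (188,285). I cast these onto the ledge plane.

Run:
```python
from h import *
d=snap('wrist')
g=cv2.cvtColor(d['frame'],cv2.COLOR_RGB2GRAY)
print('row180',g[180,145:215].tolist());print('row180r',g[180,365:420].tolist());print('col230',g[50:95,230].tolist(),g[265:310,230].tolist())
print(ray(d,[[170,78],[391,79],[378,285],[188,285]],.046)[:,:2].round(3).tolist())
```

```text
row180 [44, 45, 46, 46, 45, 45, 44, 45, 45, 46, 41, 45, 181, 251, 237, 236, 236, 241, 241, 139, 88, 97, 101, 94, 102, 100, 105, 103, 90, 36, 48, 47, 40, 51, 43, 44, 42, 44, 46, 45, 51, 28, 5, 22, 21, 16, 17, 12, 16, 15, 18, 10, 12, 27, 52, 50, 52, 46, 49, 51, 49, 51, 50, 46, 48, 47, 51, 49, 49, 48]
row180r [66, 56, 66, 61, 68, 69, 70, 67, 69, 63, 63, 68, 65, 68, 62, 64, 69, 64, 67, 69, 62, 67, 34, 10, 7, 14, 10, 7, 8, 68, 71, 64, 64, 63, 64, 64, 63, 71, 67, 64, 63, 60, 80, 91, 92, 87, 78, 91, 254, 242, 236, 239, 238, 246, 253]
col230 [26, 27, 35, 29, 30, 28, 35, 29, 25, 32, 32, 62, 70, 68, 67, 64, 70, 70, 66, 64, 68, 61, 67, 65, 67, 75, 38, 10, 10, 3, 4, 11, 40, 74, 65, 66, 66, 69, 65, 60, 60, 58, 64, 62, 63] [37, 42, 39, 40, 39, 33, 32, 27, 23, 18, 17, 23, 22, 22, 22, 16, 20, 7, 29, 41, 36, 44, 45, 36, 37, 37, 39, 37, 29, 95, 120, 121, 123, 121, 116, 117, 107, 132, 236, 241, 237, 236, 239, 227, 211]
[[0.499, -0.104], [0.493, 0.055], [0.653, 0.06], [0.66, -0.101]]
```

Run:
```python
from h import *
d=snap('wrist')
print(ray(d,[[186.5,180],[393.5,180],[230,76],[230,283]],.046)[:,:2].round(4).tolist())
to([.615,.020,-.011],91.6)
```

```text
[[0.5707, -0.0925], [0.5644, 0.0668], [0.4954, -0.0567], [0.6555, -0.0618]]
[ 0.27  0.29 13.46] [-0.21 -0.24  0.84]
```

Emit:
send_rows:
  rows:
    - {"delta_pos": [0.3, -0.1, 3], "dr": [-0.2, -0.2, 0.8]}
    - {"delta_pos": [0, 0, 3], "dr": [0, 0, 0]}
    - {"delta_pos": [0, 0, 3], "dr": [0, 0, 0]}
    - {"delta_pos": [0, 0, 2], "dr": [0, 0, 0]}
    - {"delta_pos": [0, 0, 1], "dr": [0, 0, 0]}
    - {"delta_pos": [0, 0, 0.5], "dr": [0, 0, 0]}
    - {"delta_pos": [0, 0, 0], "dr": [0, 0, 0]}
    - {"delta_pos": [0, 0, 0], "dr": [0, 0, 0]}

```text
t: 18.8
tool_pos: [0.6093, 0.0275, -0.0056]
orientation: [[-0.032, 0.999, -0.001], [0.999, 0.032, 0.005], [0.005, -0.001, -1.0]]
wrist_force: [0.8, 0.2, 0.5]
grip_width: 0.0291
```

Run:
```python
from h import *
st();to([.611,.0205,-.011],91.6)
```

```text
t 18.8 tcp [ 0.6093  0.0275 -0.0056] F [0.8 0.2 0.5] w 0.0291
[[-0.032  0.999 -0.001]
 [ 0.999  0.032  0.005]
 [ 0.005 -0.001 -1.   ]]
q [ 0.24  1.13 -0.75  1.5   0.91  0.89  0.78]
[-0.7   0.15  0.54] [-0.08 -0.28  0.22]
```

Emit:
send_rows:
  rows:
    - {"delta_pos": [-0.6, 0, 0.2], "dr": [0, 0, 0]}
    - {"delta_pos": [0, 0, 0.2], "dr": [0, 0, 0]}
    - {"delta_pos": [0, 0, 0.1], "dr": [0, 0, 0]}
    - {"delta_pos": [0, 0, 0], "dr": [0, 0, 0]}
    - {"delta_pos": [0, 0, 0], "dr": [0, 0, 0]}
    - {"delta_pos": [0, 0, 0], "dr": [0, 0, 0]}
    - {"delta_pos": [0, 0, 0], "dr": [0, 0, 0]}
    - {"delta_pos": [0, 0, 0], "dr": [0, 0, 0]}

```text
t: 19.6
tool_pos: [0.6107, 0.0208, -0.0087]
orientation: [[-0.031, 1.0, 0.002], [1.0, 0.031, 0.005], [0.005, 0.002, -1.0]]
wrist_force: [0.1, -0.4, -0.3]
grip_width: 0.0289
```

Emit:
send_rows:
  rows:
    - {"delta_pos": [0, 0, 0], "dr": [0, 0, 0]}
    - {"delta_pos": [0, 0, 0], "dr": [0, 0, 0]}
    - {"delta_pos": [0, 0, 0], "dr": [0, 0, 0]}
    - {"delta_pos": [0, 0, -1], "dr": [0, 0, 0]}
    - {"delta_pos": [0, 0, -3], "dr": [0, 0, 0]}
    - {"delta_pos": [0, 0, -4], "dr": [0, 0, 0]}
    - {"delta_pos": [0, 0, -4], "dr": [0, 0, 0]}
    - {"delta_pos": [0, 0, -3], "dr": [0, 0, 0]}
  grip: 0.55

```text
t: 20.4
tool_pos: [0.6083, 0.0205, 0.1457]
orientation: [[-0.033, 0.999, -0.004], [0.999, 0.033, 0.006], [0.006, -0.004, -1.0]]
wrist_force: [0.9, -0.9, -0.4]
grip_width: 0.0472
```

Run:
```python
from h import *
st();d=snap('wrist');save(d,'w6.png')
for b in blobs(d,'blue',.016): print('  ',*b)
for b in blobs(d,'blue',.036): print('  36',*b)
plan([([.542,.370,.14],8),([.542,.37,.0],4)],88.3)
```

```text
t 20.4 tcp [0.6083 0.0205 0.1457] F [ 0.9 -0.9 -0.4] w 0.0472
[[-0.033  0.999 -0.004]
 [ 0.999  0.033  0.006]
 [ 0.006 -0.004 -1.   ]]
q [ 0.29  0.93 -0.87  1.4   0.73  1.15  0.93]
   [321. 229.] (615, 21) [22, 42] 1.3
   [283.  62.] (469, -23) [30, 258] 91.0
   [618.  35.] (427, 279) [22, 40] 11.3
  36 [321. 229.] (609, 21) [21, 39] 1.3
  36 [283.  62.] (473, -21) [28, 241] 91.0
  36 [618.  35.] (434, 262) [20, 37] 11.3
[4.4, -0.7, 0.2] [0.0, -0.0, 0.4]
[4.4, -0.7, 0.2] [0.0, -0.0, 0.4]
[4.4, -0.8, 0.1] [0.0, -0.0, 0.4]
[4.4, -0.8, 0.1] [0.0, -0.0, 0.4]
[4.4, -0.8, 0.1] [0.0, -0.0, 0.4]
[4.4, -0.9, 0.1] [0.0, -0.0, 0.4]
[4.3, -0.9, 0.1] [0.0, -0.0, 0.4]
[4.3, -0.9, 0.1] [0.0, -0.0, 0.4]
-
[0.0, 0.0, 3.5] [0.0, -0.0, -0.0]
[0.0, 0.0, 3.5] [0.0, -0.0, -0.0]
[0.0, 0.0, 3.5] [0.0, -0.0, -0.0]
[0.0, 0.0, 3.5] [0.0, -0.0, -0.0]
-
```

Emit:
send_rows:
  rows:
    - {"delta_pos": [4.4, -0.7, 0.2], "dr": [0, 0, 0.4]}
    - {"delta_pos": [4.4, -0.7, 0.2], "dr": [0, 0, 0.4]}
    - {"delta_pos": [4.4, -0.8, 0.1], "dr": [0, 0, 0.4]}
    - {"delta_pos": [4.4, -0.8, 0.1], "dr": [0, 0, 0.4]}
    - {"delta_pos": [4.4, -0.8, 0.1], "dr": [0, 0, 0.4]}
    - {"delta_pos": [4.4, -0.9, 0.1], "dr": [0, 0, 0.4]}
    - {"delta_pos": [4.3, -0.9, 0.1], "dr": [0, 0, 0.4]}
    - {"delta_pos": [4.3, -0.9, 0.1], "dr": [0, 0, 0.4]}
  grip: 0.6

```text
t: 21.25
tool_pos: [0.5436, 0.3773, 0.1484]
orientation: [[0.036, 0.999, 0.008], [0.999, -0.036, 0.006], [0.007, 0.008, -1.0]]
wrist_force: [0.6, -0.1, 0.4]
grip_width: 0.0509
```

Run:
```python
from h import *
st();d=snap('wrist')
for b in blobs(d,'blue',.016): print('  ',*b)
to([.542,.370,-.034],88.3)
```

```text
t 21.25 tcp [0.5436 0.3773 0.1484] F [ 0.6 -0.1  0.4] w 0.0509
[[ 0.036  0.999  0.008]
 [ 0.999 -0.036  0.006]
 [ 0.007  0.008 -1.   ]]
q [-0.35  0.98 -0.79  1.19  0.68  1.22  0.41]
   [314. 218.] (541, 370) [20, 38] 177.8
   [ 26. 163.] (475, 96) [16, 63] 90.6
   [204.  97.] (428, 279) [22, 39] 12.0
   [310.  93.] (429, 372) [21, 40] 30.4
   [75. 64.] (393, 166) [22, 40] 40.7
   [537.  81.] (423, 575) [15, 105] 5.6
   [636.  74.] (415, 670) [12, 103] 9.7
   [590.  75.] (418, 625) [16, 105] 5.7
[-1.72  0.22 18.21] [ 0.29 -0.62  0.04]
```

Run:
```python
from h import *
st();to([.542,.370,-.034],88.3)
```

```text
t 21.3 tcp [0.5394 0.3853 0.1483] F [-3.7 11.9  0. ] w 0.0508
[[ 0.029  1.     0.005]
 [ 1.    -0.029  0.011]
 [ 0.011  0.005 -1.   ]]
q [-0.36  0.98 -0.79  1.18  0.68  1.22  0.4 ]
[-1.72  0.22 18.21] [ 0.29 -0.62  0.04]
```

Emit:
send_rows:
  rows:
    - {"delta_pos": [-1.4, 0.2, 3.5], "dr": [0.3, -0.6, 0]}
    - {"delta_pos": [-0.2, 0, 4], "dr": [0, 0, 0]}
    - {"delta_pos": [0, 0, 4], "dr": [0, 0, 0]}
    - {"delta_pos": [0, 0, 3], "dr": [0, 0, 0]}
    - {"delta_pos": [0, 0, 1.5], "dr": [0, 0, 0]}
    - {"delta_pos": [0, 0, 0.7], "dr": [0, 0, 0]}
    - {"delta_pos": [0, 0, 0.3], "dr": [0, 0, 0]}
    - {"delta_pos": [0, 0, 0], "dr": [0, 0, 0]}

```text
t: 22.1
tool_pos: [0.5396, 0.376, -0.0221]
orientation: [[0.023, 1.0, 0.002], [1.0, -0.023, 0.007], [0.007, 0.002, -1.0]]
wrist_force: [-0.3, 0.5, -0.1]
grip_width: 0.0512
```

Run:
```python
from h import *
st();to([.541,.370,-.034],88)
```

```text
t 22.1 tcp [ 0.5396  0.376  -0.0221] F [-0.3  0.5 -0.1] w 0.0512
[[ 0.023  1.     0.002]
 [ 1.    -0.023  0.007]
 [ 0.007  0.002 -1.   ]]
q [-0.37  1.19 -0.7   1.31  0.83  0.93  0.3 ]
[-0.6   0.15  1.19] [ 0.13 -0.41  0.7 ]
```

Next: settle and close, lift, and plan the way to the well.

Emit:
send_rows:
  rows:
    - {"delta_pos": [-0.5, 0.1, 0.6], "dr": [0.1, -0.4, 0.7]}
    - {"delta_pos": [0, 0, 0.3], "dr": [0, 0, 0]}
    - {"delta_pos": [0, 0, 0.2], "dr": [0, 0, 0]}
    - {"delta_pos": [0, 0, 0], "dr": [0, 0, 0]}
    - {"delta_pos": [0, 0, 0], "dr": [0, 0, 0]}
    - {"delta_pos": [0, 0, 0], "dr": [0, 0, 0]}
    - {"delta_pos": [0, 0, 0], "dr": [0, 0, 0]}
    - {"delta_pos": [0, 0, 0], "dr": [0, 0, 0]}

```text
t: 22.9
tool_pos: [0.5421, 0.3715, -0.0306]
orientation: [[0.037, 0.999, 0.004], [0.999, -0.037, 0.002], [0.002, 0.004, -1.0]]
wrist_force: [-0.8, 1.2, -0.2]
grip_width: 0.051
```

Emit:
send_rows:
  rows:
    - {"delta_pos": [0, 0, 0], "dr": [0, 0, 0]}
    - {"delta_pos": [0, 0, 0], "dr": [0, 0, 0]}
    - {"delta_pos": [0, 0, 0], "dr": [0, 0, 0]}
    - {"delta_pos": [0, 0, 0], "dr": [0, 0, 0]}
    - {"delta_pos": [0, 0, 0], "dr": [0, 0, 0]}
    - {"delta_pos": [0, 0, 0], "dr": [0, 0, 0]}
    - {"delta_pos": [0, 0, 0], "dr": [0, 0, 0]}
    - {"delta_pos": [0, 0, 0], "dr": [0, 0, 0]}
  grip: 0

```text
t: 23.7
tool_pos: [0.5421, 0.3717, -0.0303]
orientation: [[0.037, 0.999, 0.004], [0.999, -0.037, 0.002], [0.002, 0.004, -1.0]]
wrist_force: [-0.5, 0.2, -0.2]
grip_width: 0.0287
```

Emit:
send_rows:
  rows:
    - {"delta_pos": [0, 0, -1], "dr": [0, 0, 0]}
    - {"delta_pos": [0, 0, -3], "dr": [0, 0, 0]}
    - {"delta_pos": [0, 0, -3.5], "dr": [0, 0, 0]}
    - {"delta_pos": [0, 0, -3.5], "dr": [0, 0, 0]}
    - {"delta_pos": [0, 0, -3], "dr": [0, 0, 0]}
    - {"delta_pos": [0, 0, -2], "dr": [0, 0, 0]}
    - {"delta_pos": [0, 0, 0], "dr": [0, 0, 0]}
    - {"delta_pos": [0, 0, 0], "dr": [0, 0, 0]}

```text
t: 24.5
tool_pos: [0.5403, 0.3714, 0.1399]
orientation: [[0.035, 0.999, 0.004], [0.999, -0.035, 0.003], [0.003, 0.004, -1.0]]
wrist_force: [0.3, -0.4, 0.4]
grip_width: 0.0287
```

Run:
```python
from h import *
st();plan([([.612,-.045,.13],12)],91.7)
```

```text
t 24.5 tcp [0.5403 0.3714 0.1399] F [ 0.3 -0.4  0.4] w 0.0287
[[ 0.035  0.999  0.004]
 [ 0.999 -0.035  0.003]
 [ 0.003  0.004 -1.   ]]
q [-0.34  0.98 -0.79  1.22  0.69  1.2   0.4 ]
[-3.4, 0.7, 0.1] [0.0, -0.0, -0.3]
[-3.5, 0.7, 0.1] [0.0, -0.0, -0.3]
[-3.5, 0.7, 0.1] [0.0, -0.0, -0.3]
[-3.5, 0.7, 0.1] [0.0, -0.0, -0.3]
[-3.5, 0.6, 0.1] [0.0, -0.0, -0.3]
[-3.5, 0.6, 0.1] [0.0, -0.0, -0.3]
[-3.5, 0.6, 0.1] [0.0, -0.0, -0.3]
[-3.5, 0.6, 0.1] [0.0, -0.0, -0.3]
[-3.5, 0.6, 0.1] [0.0, -0.0, -0.3]
[-3.5, 0.6, 0.1] [0.0, -0.0, -0.3]
[-3.5, 0.5, 0.1] [0.0, -0.0, -0.3]
[-3.5, 0.5, 0.1] [0.0, -0.0, -0.3]
-
```

Emit:
send_rows:
  rows:
    - {"delta_pos": [-3.4, 0.7, 0.1], "dr": [0, 0, -0.3]}
    - {"delta_pos": [-3.5, 0.7, 0.1], "dr": [0, 0, -0.3]}
    - {"delta_pos": [-3.5, 0.7, 0.1], "dr": [0, 0, -0.3]}
    - {"delta_pos": [-3.5, 0.7, 0.1], "dr": [0, 0, -0.3]}
    - {"delta_pos": [-3.5, 0.6, 0.1], "dr": [0, 0, -0.3]}
    - {"delta_pos": [-3.5, 0.6, 0.1], "dr": [0, 0, -0.3]}
    - {"delta_pos": [-3.5, 0.6, 0.1], "dr": [0, 0, -0.3]}
    - {"delta_pos": [-3.5, 0.6, 0.1], "dr": [0, 0, -0.3]}

```text
t: 25.3
tool_pos: [0.5851, 0.0856, 0.1254]
orientation: [[-0.018, 1.0, -0.005], [1.0, 0.018, 0.003], [0.004, -0.005, -1.0]]
wrist_force: [0.2, -0.6, -0.6]
grip_width: 0.0285
```

Emit:
send_rows:
  rows:
    - {"delta_pos": [-3.5, 0.6, 0.1], "dr": [0, 0, -0.3]}
    - {"delta_pos": [-3.5, 0.6, 0.1], "dr": [0, 0, -0.3]}
    - {"delta_pos": [-3, 0.5, 0.1], "dr": [0, 0, -0.3]}
    - {"delta_pos": [-1.5, 0.5, 0.1], "dr": [0, 0, -0.3]}
    - {"delta_pos": [0, 0, 0], "dr": [0, 0, 0]}
    - {"delta_pos": [0, 0, 0], "dr": [0, 0, 0]}
    - {"delta_pos": [0, 0, 0], "dr": [0, 0, 0]}
    - {"delta_pos": [0, 0, 0], "dr": [0, 0, 0]}

```text
t: 26.1
tool_pos: [0.6076, -0.038, 0.1156]
orientation: [[-0.035, 0.999, -0.013], [0.999, 0.035, 0.003], [0.003, -0.013, -1.0]]
wrist_force: [-0.8, -0.3, -1.1]
grip_width: 0.029
```

Run:
```python
from h import *
st();to([.611,-.0445,-.009],91.7)
```

```text
t 26.1 tcp [ 0.6076 -0.038   0.1156] F [-0.8 -0.3 -1.1] w 0.029
[[-0.035  0.999 -0.013]
 [ 0.999  0.035  0.003]
 [ 0.003 -0.013 -1.   ]]
q [ 0.38  0.98 -0.85  1.42  0.76  1.11  1.  ]
[-0.7   0.47 12.46] [-0.73 -0.18  0.33]
```

Emit:
send_rows:
  rows:
    - {"delta_pos": [-0.4, 0.3, 3], "dr": [-0.7, -0.2, 0.3]}
    - {"delta_pos": [-0.2, 0, 3], "dr": [0, 0, 0]}
    - {"delta_pos": [0, 0, 3], "dr": [0, 0, 0]}
    - {"delta_pos": [0, 0, 1.5], "dr": [0, 0, 0]}
    - {"delta_pos": [0, 0, 0.8], "dr": [0, 0, 0]}
    - {"delta_pos": [0, 0, 0.4], "dr": [0, 0, 0]}
    - {"delta_pos": [0, 0, 0], "dr": [0, 0, 0]}
    - {"delta_pos": [0, 0, 0], "dr": [0, 0, 0]}

```text
t: 26.9
tool_pos: [0.6123, -0.0384, -0.0016]
orientation: [[-0.036, 0.999, 0.005], [0.999, 0.036, 0.001], [0.001, 0.005, -1.0]]
wrist_force: [-0.1, -0.7, -0.6]
grip_width: 0.0289
```

Run:
```python
from h import *
st();to([.611,-.0445,-.009],91.7)
```

```text
t 26.9 tcp [ 0.6123 -0.0384 -0.0016] F [-0.1 -0.7 -0.6] w 0.0289
[[-0.036  0.999  0.005]
 [ 0.999  0.036  0.001]
 [ 0.001  0.005 -1.   ]]
q [ 0.35  1.13 -0.76  1.5   0.92  0.9   0.89]
[-0.6  -0.16  0.73] [ 0.3  -0.07  0.35]
```

Emit:
send_rows:
  rows:
    - {"delta_pos": [-0.6, -0.1, 0.3], "dr": [0.3, 0, 0]}
    - {"delta_pos": [0, 0, 0.3], "dr": [0, 0, 0]}
    - {"delta_pos": [0, 0, 0.1], "dr": [0, 0, 0]}
    - {"delta_pos": [0, 0, 0], "dr": [0, 0, 0]}
    - {"delta_pos": [0, 0, 0], "dr": [0, 0, 0]}
    - {"delta_pos": [0, 0, 0], "dr": [0, 0, 0]}
    - {"delta_pos": [0, 0, 0], "dr": [0, 0, 0]}
    - {"delta_pos": [0, 0, 0], "dr": [0, 0, 0]}

```text
t: 27.7
tool_pos: [0.6125, -0.0453, -0.0072]
orientation: [[-0.035, 0.999, 0.002], [0.999, 0.035, 0.001], [0.001, 0.002, -1.0]]
wrist_force: [0.5, 0.9, -0.2]
grip_width: 0.0294
```

Emit:
send_rows:
  rows:
    - {"delta_pos": [0, 0, 0], "dr": [0, 0, 0]}
    - {"delta_pos": [0, 0, 0], "dr": [0, 0, 0]}
    - {"delta_pos": [0, 0, 0], "dr": [0, 0, 0]}
    - {"delta_pos": [0, 0, -1], "dr": [0, 0, 0]}
    - {"delta_pos": [0, 0, -3], "dr": [0, 0, 0]}
    - {"delta_pos": [0, 0, -4], "dr": [0, 0, 0]}
    - {"delta_pos": [0, 0, -4], "dr": [0, 0, 0]}
    - {"delta_pos": [0, 0, -3], "dr": [0, 0, 0]}
  grip: 0.5

```text
t: 28.5
tool_pos: [0.6102, -0.0448, 0.1473]
orientation: [[-0.037, 0.999, -0.003], [0.999, 0.037, 0.002], [0.003, -0.003, -1.0]]
wrist_force: [0.2, -0.9, -0.3]
grip_width: 0.0427
```

Run:
```python
from h import *
st();d=snap('wrist')
for b in blobs(d,'blue',.036): print('  36',*b)
plan([([.428,.279,.14],12)],102)
```

```text
t 28.5 tcp [ 0.6102 -0.0448  0.1473] F [ 0.2 -0.9 -0.3] w 0.0427
[[-0.037  0.999 -0.003]
 [ 0.999  0.037  0.002]
 [ 0.003 -0.003 -1.   ]]
q [ 0.4   0.94 -0.87  1.38  0.74  1.16  1.04]
  36 [394. 229.] (610, 21) [21, 38] 2.0
  36 [321. 229.] (612, -45) [21, 38] 2.1
  36 [366.  58.] (469, -14) [17, 234] 91.8
  36 [584.   4.] (417, 161) [10, 21] 97.3
[2.7, -1.4, 0.1] [0.0, -0.0, -0.8]
[2.8, -1.4, 0.1] [0.0, -0.0, -0.8]
[2.8, -1.4, 0.1] [0.0, -0.0, -0.8]
[2.8, -1.3, 0.1] [0.0, -0.0, -0.8]
[2.8, -1.3, 0.1] [0.0, -0.0, -0.8]
[2.8, -1.2, 0.1] [0.0, -0.0, -0.8]
[2.9, -1.2, 0.1] [0.0, -0.0, -0.8]
[2.9, -1.1, 0.1] [0.0, -0.0, -0.8]
[2.9, -1.1, 0.1] [0.0, -0.0, -0.8]
[2.9, -1.1, 0.1] [0.0, -0.0, -0.8]
[2.9, -1.0, 0.1] [0.0, -0.0, -0.8]
[2.9, -1.0, 0.1] [0.0, -0.0, -0.8]
-
```

Emit:
send_rows:
  rows:
    - {"delta_pos": [2.7, -1.4, 0.1], "dr": [0, 0, -0.8]}
    - {"delta_pos": [2.8, -1.4, 0.1], "dr": [0, 0, -0.8]}
    - {"delta_pos": [2.8, -1.4, 0.1], "dr": [0, 0, -0.8]}
    - {"delta_pos": [2.8, -1.3, 0.1], "dr": [0, 0, -0.8]}
    - {"delta_pos": [2.8, -1.3, 0.1], "dr": [0, 0, -0.8]}
    - {"delta_pos": [2.8, -1.2, 0.1], "dr": [0, 0, -0.8]}
    - {"delta_pos": [2.9, -1.2, 0.1], "dr": [0, 0, -0.8]}
    - {"delta_pos": [2.9, -1.1, 0.1], "dr": [0, 0, -0.8]}
  grip: 0.6

```text
t: 29.35
tool_pos: [0.4871, 0.1755, 0.1494]
orientation: [[-0.145, 0.989, 0.009], [0.989, 0.145, 0.003], [0.001, 0.01, -1.0]]
wrist_force: [1.4, 0.1, -0.6]
grip_width: 0.0515
```

Emit:
send_rows:
  rows:
    - {"delta_pos": [2.9, -1.1, 0.1], "dr": [0, 0, -0.8]}
    - {"delta_pos": [2.9, -1.1, 0.1], "dr": [0, 0, -0.8]}
    - {"delta_pos": [2.3, -1, 0], "dr": [0, 0, -0.8]}
    - {"delta_pos": [1, -0.5, 0], "dr": [0, 0, -0.8]}
    - {"delta_pos": [0, 0, 0], "dr": [0, 0, 0]}
    - {"delta_pos": [0, 0, 0], "dr": [0, 0, 0]}
    - {"delta_pos": [0, 0, 0], "dr": [0, 0, 0]}
    - {"delta_pos": [0, 0, 0], "dr": [0, 0, 0]}

```text
t: 30.15
tool_pos: [0.4332, 0.2632, 0.1497]
orientation: [[-0.205, 0.979, 0.012], [0.979, 0.205, 0.003], [0.001, 0.013, -1.0]]
wrist_force: [0.3, 0.1, -0.6]
grip_width: 0.0515
```

Run:
```python
from h import *
st();d=snap('wrist')
for b in blobs(d,'blue',.016): print('  ',*b)
to([.428,.279,-.033],102)
```

```text
t 30.15 tcp [0.4332 0.2632 0.1497] F [ 0.3  0.1 -0.6] w 0.0515
[[-0.205  0.979  0.012]
 [ 0.979  0.205  0.003]
 [ 0.001  0.013 -1.   ]]
q [-0.16  0.79 -0.87  1.79  0.76  0.92  0.41]
   [ 66. 337.] (627, 5) [23, 42] 3.0
   [ 10. 327.] (630, -65) [23, 42] 2.2
   [635. 302.] (454, 624) [18, 51] 30.6
   [610. 271.] (427, 577) [18, 106] 5.9
   [430. 238.] (429, 372) [21, 39] 30.1
   [339. 217.] (428, 279) [21, 39] 11.9
   [ 83. 224.] (490, 30) [46, 188] 91.8
   [228. 157.] (393, 166) [22, 40] 40.6
[ 1.65 -0.42 18.27] [ 0.72 -0.03 -0.17]
```

Emit:
send_rows:
  rows:
    - {"delta_pos": [0.8, -0.2, 3.5], "dr": [0.7, 0, -0.2]}
    - {"delta_pos": [0.7, 0, 4], "dr": [0, 0, 0]}
    - {"delta_pos": [0, 0, 4], "dr": [0, 0, 0]}
    - {"delta_pos": [0, 0, 3], "dr": [0, 0, 0]}
    - {"delta_pos": [0, 0, 1.5], "dr": [0, 0, 0]}
    - {"delta_pos": [0, 0, 0.7], "dr": [0, 0, 0]}
    - {"delta_pos": [0, 0, 0.3], "dr": [0, 0, 0]}
    - {"delta_pos": [0, 0, 0], "dr": [0, 0, 0]}

```text
t: 31.0
tool_pos: [0.4317, 0.2754, -0.0259]
orientation: [[-0.202, 0.979, 0.002], [0.979, 0.202, 0.001], [0.001, 0.002, -1.0]]
wrist_force: [-0.2, -0.2, 1.5]
grip_width: 0.0514
```

Run:
```python
from h import *
st();to([.428,.279,-.033],102)
```

```text
t 31.0 tcp [ 0.4317  0.2754 -0.0259] F [-0.2 -0.2  1.5] w 0.0514
[[-0.202  0.979  0.002]
 [ 0.979  0.202  0.001]
 [ 0.001  0.002 -1.   ]]
q [-0.31  1.06 -0.62  1.88  1.11  0.6   0.1 ]
[ 0.42 -0.29  0.71] [ 0.12 -0.06 -0.37]
```

Emit:
send_rows:
  rows:
    - {"delta_pos": [0.4, -0.3, 0.4], "dr": [0.1, 0, -0.4]}
    - {"delta_pos": [0, 0, 0.2], "dr": [0, 0, 0]}
    - {"delta_pos": [0, 0, 0.1], "dr": [0, 0, 0]}
    - {"delta_pos": [0, 0, 0], "dr": [0, 0, 0]}
    - {"delta_pos": [0, 0, 0], "dr": [0, 0, 0]}
    - {"delta_pos": [0, 0, 0], "dr": [0, 0, 0]}
    - {"delta_pos": [0, 0, 0], "dr": [0, 0, 0]}
    - {"delta_pos": [0, 0, 0], "dr": [0, 0, 0]}

```text
t: 31.8
tool_pos: [0.4291, 0.2796, -0.031]
orientation: [[-0.208, 0.978, 0.003], [0.978, 0.208, 0.003], [0.002, 0.004, -1.0]]
wrist_force: [-0.3, 0.8, -0.3]
grip_width: 0.0515
```

Emit:
send_rows:
  rows:
    - {"delta_pos": [0, 0, 0], "dr": [0, 0, 0]}
    - {"delta_pos": [0, 0, 0], "dr": [0, 0, 0]}
    - {"delta_pos": [0, 0, 0], "dr": [0, 0, 0]}
    - {"delta_pos": [0, 0, 0], "dr": [0, 0, 0]}
    - {"delta_pos": [0, 0, 0], "dr": [0, 0, 0]}
    - {"delta_pos": [0, 0, 0], "dr": [0, 0, 0]}
    - {"delta_pos": [0, 0, 0], "dr": [0, 0, 0]}
    - {"delta_pos": [0, 0, 0], "dr": [0, 0, 0]}
  grip: 0

```text
t: 32.6
tool_pos: [0.4292, 0.2796, -0.0307]
orientation: [[-0.208, 0.978, 0.003], [0.978, 0.208, 0.003], [0.002, 0.004, -1.0]]
wrist_force: [0.3, -0.6, -0.0]
grip_width: 0.0283
```

Emit:
send_rows:
  rows:
    - {"delta_pos": [0, 0, -1], "dr": [0, 0, 0]}
    - {"delta_pos": [0, 0, -3], "dr": [0, 0, 0]}
    - {"delta_pos": [0, 0, -3.5], "dr": [0, 0, 0]}
    - {"delta_pos": [0, 0, -3.5], "dr": [0, 0, 0]}
    - {"delta_pos": [0, 0, -3], "dr": [0, 0, 0]}
    - {"delta_pos": [0, 0, -2], "dr": [0, 0, 0]}
    - {"delta_pos": [0, 0, 0], "dr": [0, 0, 0]}
    - {"delta_pos": [0, 0, 0], "dr": [0, 0, 0]}

```text
t: 33.4
tool_pos: [0.4263, 0.2789, 0.1395]
orientation: [[-0.212, 0.977, 0.001], [0.977, 0.212, 0.004], [0.003, 0.001, -1.0]]
wrist_force: [-0.3, 0.3, -0.7]
grip_width: 0.0286
```

Run:
```python
from h import *
st();plan([([.535,.0195,.13],9)],91.7)
```

```text
t 33.4 tcp [0.4263 0.2789 0.1395] F [-0.3  0.3 -0.7] w 0.0286
[[-0.212  0.977  0.001]
 [ 0.977  0.212  0.004]
 [ 0.003  0.001 -1.   ]]
q [-0.2   0.81 -0.86  1.78  0.76  0.91  0.39]
[-3.1, 0.6, 0.1] [0.0, -0.0, 1.2]
[-3.1, 0.6, 0.1] [0.0, -0.0, 1.2]
[-3.0, 0.7, 0.1] [0.0, -0.0, 1.2]
[-3.0, 0.8, 0.1] [0.0, -0.0, 1.2]
[-3.0, 0.8, 0.1] [0.0, -0.0, 1.2]
[-3.0, 0.9, 0.1] [0.0, -0.0, 1.2]
[-3.0, 0.9, 0.1] [0.0, -0.0, 1.2]
[-3.0, 1.0, 0.1] [0.0, -0.0, 1.2]
[-2.9, 1.1, 0.1] [0.0, -0.0, 1.2]
-
```

Emit:
send_rows:
  rows:
    - {"delta_pos": [-3.1, 0.6, 0.1], "dr": [0, 0, 1.2]}
    - {"delta_pos": [-3.1, 0.6, 0], "dr": [0, 0, 1.2]}
    - {"delta_pos": [-3, 0.7, 0], "dr": [0, 0, 1.2]}
    - {"delta_pos": [-3, 0.8, 0], "dr": [0, 0, 1.2]}
    - {"delta_pos": [-3, 0.8, 0], "dr": [0, 0, 1.2]}
    - {"delta_pos": [-3, 0.9, 0], "dr": [0, 0, 1.2]}
    - {"delta_pos": [-3, 0.9, 0], "dr": [0, 0, 1.2]}
    - {"delta_pos": [-2.5, 1, 0], "dr": [0, 0, 1.2]}

```text
t: 34.2
tool_pos: [0.5211, 0.0472, 0.1329]
orientation: [[-0.049, 0.999, -0.008], [0.999, 0.049, 0.004], [0.004, -0.008, -1.0]]
wrist_force: [0.3, -0.4, 0.5]
grip_width: 0.0291
```

Emit:
send_rows:
  rows:
    - {"delta_pos": [-1.4, 0.6, 0.2], "dr": [0, 0, 1]}
    - {"delta_pos": [0, 0, 0], "dr": [0, 0, 0]}
    - {"delta_pos": [0, 0, 0], "dr": [0, 0, 0]}
    - {"delta_pos": [0, 0, 0], "dr": [0, 0, 0]}
    - {"delta_pos": [0, 0, 0], "dr": [0, 0, 0]}
    - {"delta_pos": [0, 0, 0], "dr": [0, 0, 0]}
    - {"delta_pos": [0, 0, 0], "dr": [0, 0, 0]}
    - {"delta_pos": [0, 0, 0], "dr": [0, 0, 0]}

```text
t: 35.0
tool_pos: [0.5266, 0.0344, 0.1289]
orientation: [[-0.032, 0.999, -0.012], [0.999, 0.032, 0.004], [0.005, -0.012, -1.0]]
wrist_force: [-0.8, -0.4, -1.3]
grip_width: 0.0292
```

Run:
```python
from h import *
st();to([.535,.0195,-.009],91.7)
```

```text
t 35.0 tcp [0.5266 0.0344 0.1289] F [-0.8 -0.4 -1.3] w 0.0292
[[-0.032  0.999 -0.012]
 [ 0.999  0.032  0.004]
 [ 0.005 -0.012 -1.   ]]
q [ 0.31  0.85 -0.85  1.72  0.76  0.95  0.75]
[-1.58  0.95 13.77] [-0.66 -0.28  0.16]
```

Emit:
send_rows:
  rows:
    - {"delta_pos": [-1.4, 0.8, 1], "dr": [-0.7, -0.3, 0.2]}
    - {"delta_pos": [0, 0, 3], "dr": [0, 0, 0]}
    - {"delta_pos": [0, 0, 3], "dr": [0, 0, 0]}
    - {"delta_pos": [0, 0, 3], "dr": [0, 0, 0]}
    - {"delta_pos": [0, 0, 1.5], "dr": [0, 0, 0]}
    - {"delta_pos": [0, 0, 0.8], "dr": [0, 0, 0]}
    - {"delta_pos": [0, 0, 0.3], "dr": [0, 0, 0]}
    - {"delta_pos": [0, 0, 0], "dr": [0, 0, 0]}

```text
t: 35.8
tool_pos: [0.5377, 0.0144, -0.0049]
orientation: [[-0.026, 1.0, 0.005], [1.0, 0.026, -0.003], [-0.003, 0.005, -1.0]]
wrist_force: [0.8, -0.4, -0.3]
grip_width: 0.0291
```

Run:
```python
from h import *
st();to([.535,.0195,-.0095],91.7)
```

```text
t 35.8 tcp [ 0.5377  0.0144 -0.0049] F [ 0.8 -0.4 -0.3] w 0.0291
[[-0.026  1.     0.005]
 [ 1.     0.026 -0.003]
 [-0.003  0.005 -1.   ]]
q [ 0.26  1.05 -0.68  1.79  1.01  0.7   0.59]
[ 0.52 -0.26  0.46] [ 0.26  0.18 -0.19]
```

Emit:
send_rows:
  rows:
    - {"delta_pos": [0.5, -0.3, 0.2], "dr": [0.3, 0.2, -0.2]}
    - {"delta_pos": [0, 0, 0.2], "dr": [0, 0, 0]}
    - {"delta_pos": [0, 0, 0], "dr": [0, 0, 0]}
    - {"delta_pos": [0, 0, 0], "dr": [0, 0, 0]}
    - {"delta_pos": [0, 0, 0], "dr": [0, 0, 0]}
    - {"delta_pos": [0, 0, 0], "dr": [0, 0, 0]}
    - {"delta_pos": [0, 0, 0], "dr": [0, 0, 0]}
    - {"delta_pos": [0, 0, 0], "dr": [0, 0, 0]}

```text
t: 36.6
tool_pos: [0.5358, 0.0196, -0.0069]
orientation: [[-0.03, 1.0, 0.003], [1.0, 0.03, 0.001], [0.001, 0.003, -1.0]]
wrist_force: [-0.3, 0.7, -1.0]
grip_width: 0.0287
```

Emit:
send_rows:
  rows:
    - {"delta_pos": [0, 0, 0], "dr": [0, 0, 0]}
    - {"delta_pos": [0, 0, 0], "dr": [0, 0, 0]}
    - {"delta_pos": [0, 0, 0], "dr": [0, 0, 0]}
    - {"delta_pos": [0, 0, -1], "dr": [0, 0, 0]}
    - {"delta_pos": [0, 0, -3], "dr": [0, 0, 0]}
    - {"delta_pos": [0, 0, -4], "dr": [0, 0, 0]}
    - {"delta_pos": [0, 0, -4], "dr": [0, 0, 0]}
    - {"delta_pos": [0, 0, -3], "dr": [0, 0, 0]}
  grip: 0.5

```text
t: 37.4
tool_pos: [0.533, 0.0202, 0.1479]
orientation: [[-0.033, 0.999, -0.004], [0.999, 0.033, 0.002], [0.002, -0.004, -1.0]]
wrist_force: [-0.4, -1.6, 0.2]
grip_width: 0.0426
```

Run:
```python
from h import *
st();d=snap('wrist')
for b in blobs(d,'blue',.036): print('  36',*b)
plan([([.429,.372,.14],12)],120.2)
```

```text
t 37.4 tcp [0.533  0.0202 0.1479] F [-0.4 -1.6  0.2] w 0.0426
[[-0.033  0.999 -0.004]
 [ 0.999  0.033  0.002]
 [ 0.002 -0.004 -1.   ]]
q [ 0.34  0.83 -0.87  1.68  0.73  0.99  0.81]
  36 [320. 303.] (609, 20) [21, 38] 2.3
  36 [248. 293.] (603, -46) [20, 20] 89.1
  36 [321. 228.] (534, 19) [20, 38] 2.4
  36 [298. 165.] (479, -2) [19, 277] 92.0
  36 [494.  72.] (397, 157) [21, 37] 40.6
[3.0, -0.8, 0.1] [0.0, -0.0, -2.4]
[3.0, -0.7, 0.1] [0.0, -0.0, -2.4]
[3.0, -0.5, 0.1] [0.0, -0.0, -2.4]
[3.0, -0.4, 0.1] [0.0, -0.0, -2.4]
[3.0, -0.3, 0.1] [0.0, -0.0, -2.4]
[3.1, -0.2, 0.1] [0.0, -0.0, -2.4]
[3.1, -0.0, 0.1] [0.0, -0.0, -2.4]
[3.1, 0.1, 0.1] [0.0, -0.0, -2.4]
[3.0, 0.2, 0.1] [0.0, -0.0, -2.4]
[3.0, 0.3, 0.1] [0.0, -0.0, -2.4]
[3.0, 0.5, 0.1] [0.0, -0.0, -2.4]
[3.0, 0.6, 0.1] [0.0, -0.0, -2.4]
-
```

Emit:
send_rows:
  rows:
    - {"delta_pos": [3, -0.8, 0], "dr": [0, 0, -2.4]}
    - {"delta_pos": [3, -0.7, 0], "dr": [0, 0, -2.4]}
    - {"delta_pos": [3, -0.5, 0], "dr": [0, 0, -2.4]}
    - {"delta_pos": [3, -0.4, 0], "dr": [0, 0, -2.4]}
    - {"delta_pos": [3, -0.3, 0], "dr": [0, 0, -2.4]}
    - {"delta_pos": [3.1, -0.2, 0], "dr": [0, 0, -2.4]}
    - {"delta_pos": [3.1, 0, 0], "dr": [0, 0, -2.4]}
    - {"delta_pos": [3.1, 0.1, 0], "dr": [0, 0, -2.4]}
  grip: 0.6

```text
t: 38.25
tool_pos: [0.4605, 0.2605, 0.1594]
orientation: [[-0.366, 0.931, 0.007], [0.931, 0.366, 0.002], [-0.0, 0.007, -1.0]]
wrist_force: [0.4, -0.6, -0.1]
grip_width: 0.0512
```

Emit:
send_rows:
  rows:
    - {"delta_pos": [3, 0.2, 0], "dr": [0, 0, -2.4]}
    - {"delta_pos": [3, 0.3, 0], "dr": [0, 0, -2.4]}
    - {"delta_pos": [2.8, 0.5, 0], "dr": [0, 0, -2.4]}
    - {"delta_pos": [2, 0.4, 0], "dr": [0, 0, -2]}
    - {"delta_pos": [0, 0, 0], "dr": [0, 0, 0]}
    - {"delta_pos": [0, 0, 0], "dr": [0, 0, 0]}
    - {"delta_pos": [0, 0, 0], "dr": [0, 0, 0]}
    - {"delta_pos": [0, 0, 0], "dr": [0, 0, 0]}

```text
t: 39.05
tool_pos: [0.423, 0.3709, 0.1637]
orientation: [[-0.521, 0.853, 0.006], [0.853, 0.521, 0.005], [0.001, 0.008, -1.0]]
wrist_force: [0.4, -0.1, -0.4]
grip_width: 0.0512
```

Run:
```python
from h import *
st();d=snap('wrist')
for b in blobs(d,'blue',.016): print('  ',*b)
to([.429,.372,-.033],120.2)
```

```text
t 39.05 tcp [0.423  0.3709 0.1637] F [ 0.4 -0.1 -0.4] w 0.0512
[[-0.521  0.853  0.006]
 [ 0.853  0.521  0.005]
 [ 0.001  0.008 -1.   ]]
q [-0.33  0.86 -0.94  1.57  0.76  1.1   0.66]
   [549. 339.] (410, 676) [19, 92] 5.5
   [518. 319.] (409, 625) [17, 80] 5.6
   [476. 311.] (426, 575) [16, 104] 5.5
   [319. 222.] (429, 372) [21, 39] 30.1
   [ 35. 115.] (487, 81) [43, 92] 91.7
   [148.  78.] (393, 166) [22, 40] 40.5
[-0.23  0.41 19.68] [ 0.44 -0.04  1.2 ]
```

Emit:
send_rows:
  rows:
    - {"delta_pos": [-0.2, 0.4, 4.5], "dr": [0.4, 0, 1.2]}
    - {"delta_pos": [0, 0, 4.5], "dr": [0, 0, 0]}
    - {"delta_pos": [0, 0, 4], "dr": [0, 0, 0]}
    - {"delta_pos": [0, 0, 3], "dr": [0, 0, 0]}
    - {"delta_pos": [0, 0, 1.5], "dr": [0, 0, 0]}
    - {"delta_pos": [0, 0, 0.7], "dr": [0, 0, 0]}
    - {"delta_pos": [0, 0, 0.3], "dr": [0, 0, 0]}
    - {"delta_pos": [0, 0, 0], "dr": [0, 0, 0]}

```text
t: 39.9
tool_pos: [0.4317, 0.37, -0.0245]
orientation: [[-0.496, 0.868, 0.004], [0.868, 0.496, 0.004], [0.002, 0.005, -1.0]]
wrist_force: [0.0, 0.9, 0.2]
grip_width: 0.0514
```

Run:
```python
from h import *
st();to([.429,.372,-.033],120.2)
```

```text
t 39.9 tcp [ 0.4317  0.37   -0.0245] F [0.  0.9 0.2] w 0.0514
[[-0.496  0.868  0.004]
 [ 0.868  0.496  0.004]
 [ 0.002  0.005 -1.   ]]
q [-0.4   1.12 -0.74  1.68  1.04  0.79  0.43]
[ 0.31 -0.14  0.85] [ 0.31 -0.09 -0.44]
```

Emit:
send_rows:
  rows:
    - {"delta_pos": [0.3, -0.1, 0.5], "dr": [0.3, 0, -0.4]}
    - {"delta_pos": [0, 0, 0.2], "dr": [0, 0, 0]}
    - {"delta_pos": [0, 0, 0.1], "dr": [0, 0, 0]}
    - {"delta_pos": [0, 0, 0], "dr": [0, 0, 0]}
    - {"delta_pos": [0, 0, 0], "dr": [0, 0, 0]}
    - {"delta_pos": [0, 0, 0], "dr": [0, 0, 0]}
    - {"delta_pos": [0, 0, 0], "dr": [0, 0, 0]}
    - {"delta_pos": [0, 0, 0], "dr": [0, 0, 0]}

```text
t: 40.7
tool_pos: [0.4305, 0.3735, -0.0299]
orientation: [[-0.502, 0.865, 0.002], [0.865, 0.502, 0.004], [0.002, 0.004, -1.0]]
wrist_force: [0.7, -0.5, 0.3]
grip_width: 0.0515
```

Emit:
send_rows:
  rows:
    - {"delta_pos": [0, 0, 0], "dr": [0, 0, 0]}
    - {"delta_pos": [0, 0, 0], "dr": [0, 0, 0]}
    - {"delta_pos": [0, 0, 0], "dr": [0, 0, 0]}
    - {"delta_pos": [0, 0, 0], "dr": [0, 0, 0]}
    - {"delta_pos": [0, 0, 0], "dr": [0, 0, 0]}
    - {"delta_pos": [0, 0, 0], "dr": [0, 0, 0]}
    - {"delta_pos": [0, 0, 0], "dr": [0, 0, 0]}
    - {"delta_pos": [0, 0, 0], "dr": [0, 0, 0]}
  grip: 0

```text
t: 41.5
tool_pos: [0.4305, 0.3735, -0.0297]
orientation: [[-0.502, 0.865, 0.002], [0.865, 0.502, 0.004], [0.002, 0.004, -1.0]]
wrist_force: [0.9, -0.3, 1.2]
grip_width: 0.0287
```

Emit:
send_rows:
  rows:
    - {"delta_pos": [0, 0, -1], "dr": [0, 0, 0]}
    - {"delta_pos": [0, 0, -3], "dr": [0, 0, 0]}
    - {"delta_pos": [0, 0, -3.5], "dr": [0, 0, 0]}
    - {"delta_pos": [0, 0, -3.5], "dr": [0, 0, 0]}
    - {"delta_pos": [0, 0, -3], "dr": [0, 0, 0]}
    - {"delta_pos": [0, 0, -2], "dr": [0, 0, 0]}
    - {"delta_pos": [0, 0, 0], "dr": [0, 0, 0]}
    - {"delta_pos": [0, 0, 0], "dr": [0, 0, 0]}

```text
t: 42.3
tool_pos: [0.4285, 0.3727, 0.1405]
orientation: [[-0.505, 0.863, 0.001], [0.863, 0.505, 0.005], [0.004, 0.003, -1.0]]
wrist_force: [-0.4, 0.0, -1.3]
grip_width: 0.0288
```

Run:
```python
from h import *
st();plan([([.535,-.0465,.14],13)],91.7)
```

```text
t 42.3 tcp [0.4285 0.3727 0.1405] F [-0.4  0.  -1.3] w 0.0288
[[-0.505  0.863  0.001]
 [ 0.863  0.505  0.005]
 [ 0.004  0.003 -1.   ]]
q [-0.34  0.9  -0.91  1.57  0.78  1.07  0.63]
[-3.2, -0.9, -0.0] [0.0, -0.0, 2.2]
[-3.2, -0.8, -0.0] [0.0, -0.0, 2.2]
[-3.3, -0.7, -0.0] [0.0, -0.0, 2.2]
[-3.3, -0.5, -0.0] [0.0, -0.0, 2.2]
[-3.3, -0.4, -0.0] [0.0, -0.0, 2.2]
[-3.3, -0.3, -0.0] [0.0, -0.0, 2.2]
[-3.3, -0.2, -0.0] [0.0, -0.0, 2.2]
[-3.3, -0.0, -0.0] [0.0, -0.0, 2.2]
[-3.3, 0.1, -0.0] [0.0, -0.0, 2.2]
[-3.3, 0.2, -0.0] [0.0, -0.0, 2.2]
[-3.3, 0.3, 0.0] [0.0, -0.0, 2.2]
[-3.3, 0.5, 0.0] [0.0, -0.0, 2.2]
[-3.3, 0.6, 0.0] [0.0, -0.0, 2.2]
-
```

Emit:
send_rows:
  rows:
    - {"delta_pos": [-3.2, -0.9, 0], "dr": [0, 0, 2.2]}
    - {"delta_pos": [-3.2, -0.8, 0], "dr": [0, 0, 2.2]}
    - {"delta_pos": [-3.3, -0.7, 0], "dr": [0, 0, 2.2]}
    - {"delta_pos": [-3.3, -0.5, 0], "dr": [0, 0, 2.2]}
    - {"delta_pos": [-3.3, -0.4, 0], "dr": [0, 0, 2.2]}
    - {"delta_pos": [-3.3, -0.3, 0], "dr": [0, 0, 2.2]}
    - {"delta_pos": [-3.3, -0.2, 0], "dr": [0, 0, 2.2]}
    - {"delta_pos": [-3.3, 0, 0], "dr": [0, 0, 2.2]}

```text
t: 43.1
tool_pos: [0.4913, 0.1086, 0.1345]
orientation: [[-0.217, 0.976, -0.008], [0.976, 0.217, 0.005], [0.006, -0.006, -1.0]]
wrist_force: [1.7, -0.2, -1.2]
grip_width: 0.0285
```

Emit:
send_rows:
  rows:
    - {"delta_pos": [-3.3, 0.1, 0], "dr": [0, 0, 2.2]}
    - {"delta_pos": [-3.3, 0.2, 0], "dr": [0, 0, 2.2]}
    - {"delta_pos": [-3.3, 0.3, 0], "dr": [0, 0, 2.2]}
    - {"delta_pos": [-2.5, 0.5, 0], "dr": [0, 0, 2.2]}
    - {"delta_pos": [-1.2, 0.3, 0], "dr": [0, 0, 2]}
    - {"delta_pos": [0, 0, 0], "dr": [0, 0, 0]}
    - {"delta_pos": [0, 0, 0], "dr": [0, 0, 0]}
    - {"delta_pos": [0, 0, 0], "dr": [0, 0, 0]}

```text
t: 43.9
tool_pos: [0.5243, -0.032, 0.1293]
orientation: [[-0.019, 1.0, -0.015], [1.0, 0.019, 0.005], [0.005, -0.015, -1.0]]
wrist_force: [1.0, -0.4, -0.6]
grip_width: 0.0289
```

Run:
```python
from h import *
st();to([.535,-.0465,-.008],91.7)
```

```text
t 43.9 tcp [ 0.5243 -0.032   0.1293] F [ 1.  -0.4 -0.6] w 0.0289
[[-0.019  1.    -0.015]
 [ 1.     0.019  0.005]
 [ 0.005 -0.015 -1.   ]]
q [ 0.43  0.85 -0.85  1.72  0.76  0.95  0.86]
[-1.53  1.25 13.71] [-0.87 -0.29 -0.59]
```

Emit:
send_rows:
  rows:
    - {"delta_pos": [-1.4, 1.0, 1], "dr": [-0.9, -0.3, -0.6]}
    - {"delta_pos": [0, 0, 3], "dr": [0, 0, 0]}
    - {"delta_pos": [0, 0, 3], "dr": [0, 0, 0]}
    - {"delta_pos": [0, 0, 3], "dr": [0, 0, 0]}
    - {"delta_pos": [0, 0, 1.5], "dr": [0, 0, 0]}
    - {"delta_pos": [0, 0, 0.8], "dr": [0, 0, 0]}
    - {"delta_pos": [0, 0, 0.3], "dr": [0, 0, 0]}
    - {"delta_pos": [0, 0, 0], "dr": [0, 0, 0]}

```text
t: 44.7
tool_pos: [0.5373, -0.0365, 0.0011]
orientation: [[-0.046, 0.999, 0.008], [0.999, 0.046, 0.003], [0.002, 0.008, -1.0]]
wrist_force: [0.0, -2.3, 5.2]
grip_width: 0.0288
```

Run:
```python
from h import *
st();to([.535,-.0465,-.0085],91.7)
```

```text
t 44.7 tcp [ 0.5373 -0.0365  0.0011] F [ 0.  -2.3  5.2] w 0.0288
[[-0.046  0.999  0.008]
 [ 0.999  0.046  0.003]
 [ 0.002  0.008 -1.   ]]
q [ 0.36  1.04 -0.7   1.79  1.01  0.71  0.71]
[-0.99 -0.29  0.96] [ 0.47 -0.13  0.96]
```

Emit:
send_rows:
  rows:
    - {"delta_pos": [0, 0, -0.6], "dr": [0, 0, 0]}
    - {"delta_pos": [-0.9, -0.4, 0], "dr": [0.4, 0, 0.8]}
    - {"delta_pos": [0, 0, 0], "dr": [0, 0, 0]}
    - {"delta_pos": [0, 0, 0], "dr": [0, 0, 0]}
    - {"delta_pos": [0, 0, 0], "dr": [0, 0, 0]}
    - {"delta_pos": [0, 0, 0], "dr": [0, 0, 0]}
    - {"delta_pos": [0, 0, 0], "dr": [0, 0, 0]}
    - {"delta_pos": [0, 0, 0], "dr": [0, 0, 0]}

```text
t: 45.5
tool_pos: [0.5332, -0.044, 0.0083]
orientation: [[-0.035, 0.999, 0.001], [0.999, 0.035, 0.004], [0.004, 0.001, -1.0]]
wrist_force: [-0.2, 0.3, -0.1]
grip_width: 0.029
```

Run:
```python
from h import *
st();to([.535,-.0465,-.0085],91.7);d=snap('wrist');save(d,'w7.png')
```

```text
t 45.5 tcp [ 0.5332 -0.044   0.0083] F [-0.2  0.3 -0.1] w 0.029
[[-0.035  0.999  0.001]
 [ 0.999  0.035  0.004]
 [ 0.004  0.001 -1.   ]]
q [ 0.38  1.03 -0.71  1.79  0.99  0.72  0.72]
[-0.27  0.17  1.68] [ 0.05 -0.21  0.31]
```

View pics/w7.png

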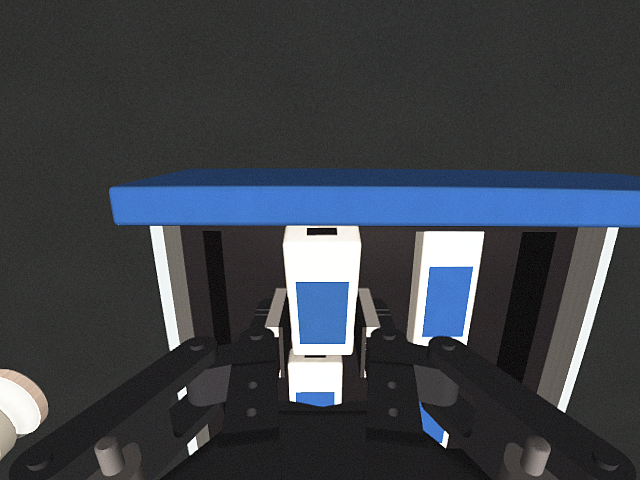

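The wrist view shows the held drive at (320,290), in line with A behind it and clear of D at (448,290). I lower it.

Emit:
send_rows:
  rows:
    - {"delta_pos": [-0.3, 0, 0.5], "dr": [0, -0.2, 0]}
    - {"delta_pos": [0, 0, 0.5], "dr": [0, 0, 0]}
    - {"delta_pos": [0, 0, 0.3], "dr": [0, 0, 0]}
    - {"delta_pos": [0, 0, 0.1], "dr": [0, 0, 0]}
    - {"delta_pos": [0, 0, 0], "dr": [0, 0, 0]}
    - {"delta_pos": [0, 0, 0], "dr": [0, 0, 0]}
    - {"delta_pos": [0, 0, 0], "dr": [0, 0, 0]}
    - {"delta_pos": [0, 0, 0], "dr": [0, 0, 0]}

```text
t: 46.35
tool_pos: [0.5375, -0.047, -0.0028]
orientation: [[-0.035, 0.999, 0.011], [0.999, 0.035, -0.001], [-0.002, 0.011, -1.0]]
wrist_force: [-1.9, 0.8, 10.5]
grip_width: 0.0285
```

Run:
```python
from h import *
st();to([.535,-.0465,-.0085],91.7)
```

```text
t 46.35 tcp [ 0.5375 -0.047  -0.0028] F [-1.9  0.8 10.5] w 0.0285
[[-0.035  0.999  0.011]
 [ 0.999  0.035 -0.001]
 [-0.002  0.011 -1.   ]]
q [ 0.38  1.04 -0.69  1.79  1.02  0.7   0.7 ]
[ 0.06 -0.26  0.56] [0.65 0.1  0.33]
```

The label sits about 4 mm off the drive's centre (in w7 the label is y 282–345 on a face of 235–353). So this drive's front end is probably on the front ledge. I raise it, shift it +4 mm in x and lower again.

Emit:
send_rows:
  rows:
    - {"delta_pos": [0, 0, -1], "dr": [0.6, 0, 0.3]}
    - {"delta_pos": [0, 0.5, 0], "dr": [0, 0, 0]}
    - {"delta_pos": [0, 0, 0], "dr": [0, 0, 0]}
    - {"delta_pos": [0, 0, 0], "dr": [0, 0, 0]}
    - {"delta_pos": [0, 0, 0.5], "dr": [0, 0, 0]}
    - {"delta_pos": [0, 0, 0.5], "dr": [0, 0, 0]}
    - {"delta_pos": [0, 0, 0.3], "dr": [0, 0, 0]}
    - {"delta_pos": [0, 0, 0], "dr": [0, 0, 0]}

```text
t: 47.15
tool_pos: [0.5456, -0.0473, -0.0054]
orientation: [[-0.03, 1.0, 0.008], [1.0, 0.03, -0.003], [-0.004, 0.008, -1.0]]
wrist_force: [-0.9, 0.8, 1.4]
grip_width: 0.0286
```

Run:
```python
from h import *
st();to([.540,-.0465,-.0085],91.7);print(robot.state()['ft_torque'])
```

```text
t 47.15 tcp [ 0.5456 -0.0473 -0.0054] F [-0.9  0.8  1.4] w 0.0286
[[-0.03   1.     0.008]
 [ 1.     0.03  -0.003]
 [-0.004  0.008 -1.   ]]
q [ 0.37  1.06 -0.69  1.76  1.01  0.72  0.72]
[ 0.1  -0.56  0.31] [0.46 0.21 0.02]
[0.01349382 0.30594297 0.01595267]
```

Emit:
send_rows:
  rows:
    - {"delta_pos": [0, -0.3, 0.1], "dr": [0.4, 0.2, 0]}
    - {"delta_pos": [0, 0, 0.2], "dr": [0, 0, 0]}
    - {"delta_pos": [0, 0, 0.1], "dr": [0, 0, 0]}
    - {"delta_pos": [0, 0, 0], "dr": [0, 0, 0]}
    - {"delta_pos": [0, 0, 0], "dr": [0, 0, 0]}
    - {"delta_pos": [0, 0, 0], "dr": [0, 0, 0]}
    - {"delta_pos": [0, 0, 0], "dr": [0, 0, 0]}
    - {"delta_pos": [0, 0, 0], "dr": [0, 0, 0]}

```text
t: 47.95
tool_pos: [0.5474, -0.0471, -0.0055]
orientation: [[-0.031, 0.999, 0.015], [1.0, 0.031, -0.002], [-0.002, 0.014, -1.0]]
wrist_force: [-3.0, -0.8, 13.6]
grip_width: 0.0287
```

Run:
```python
from h import *
st()
```

```text
t 47.95 tcp [ 0.5474 -0.0471 -0.0055] F [-3.  -0.8 13.6] w 0.0287
[[-0.031  0.999  0.015]
 [ 1.     0.031 -0.002]
 [-0.002  0.014 -1.   ]]
q [ 0.37  1.06 -0.69  1.76  1.01  0.71  0.72]
```

Emit:
send_rows:
  rows:
    - {"delta_pos": [0, 0, 0], "dr": [0, 0, 0]}
    - {"delta_pos": [0, 0, 0], "dr": [0, 0, 0]}
    - {"delta_pos": [0, 0, 0], "dr": [0, 0, 0]}
    - {"delta_pos": [0, 0, -1], "dr": [0, 0, 0]}
    - {"delta_pos": [0, 0, -3], "dr": [0, 0, 0]}
    - {"delta_pos": [0, 0, -4], "dr": [0.9, 0, 0]}
    - {"delta_pos": [0, 0, -4], "dr": [0, 0, 0]}
    - {"delta_pos": [0, 0, -4], "dr": [0, 0, 0]}
  grip: 0.5

```text
t: 48.75
tool_pos: [0.5431, -0.0459, 0.1565]
orientation: [[-0.034, 0.999, -0.011], [0.999, 0.034, -0.0], [0.0, -0.011, -1.0]]
wrist_force: [0.7, -0.8, 0.9]
grip_width: 0.0426
```

Emit:
send_rows:
  rows:
    - {"delta_pos": [0, 1, -3], "dr": [0, 0, 0]}
    - {"delta_pos": [0, 2, -2], "dr": [0, 0, 0]}
    - {"delta_pos": [0, 2, 0], "dr": [0, 0, 0]}
    - {"delta_pos": [0, 2, 0], "dr": [0, 0, 0]}
    - {"delta_pos": [0, 0, 0], "dr": [0, 0, 0]}
    - {"delta_pos": [0, 0, 0], "dr": [0, 0, 0]}
    - {"delta_pos": [0, 0, 0], "dr": [0, 0, 0]}
    - {"delta_pos": [0, 0, 0], "dr": [0, 0, 0]}

```text
t: 49.55
tool_pos: [0.6146, -0.0419, 0.2187]
orientation: [[-0.037, 0.999, -0.004], [0.999, 0.037, 0.003], [0.003, -0.004, -1.0]]
wrist_force: [-0.8, 0.5, 0.1]
grip_width: 0.0426
```

Run:
```python
from h import *
st();d=snap('wrist')
for b in blobs(d,'blue',.036): print('  36',*b)
u,v=proj(d,[.573,-.013,.04])[0].astype(int);print(u,v)
c=d['frame'][max(v-130,0):v+130,max(u-170,0):u+170]
cv2.imwrite('pics/w8.png',cv2.resize(c,None,fx=2.2,fy=2.2,interpolation=cv2.INTER_CUBIC)[:,:,::-1])
```

```text
t 49.55 tcp [ 0.6146 -0.0419  0.2187] F [-0.8  0.5  0.1] w 0.0426
[[-0.037  0.999 -0.004]
 [ 0.999  0.037  0.003]
 [ 0.003 -0.004 -1.   ]]
q [ 0.39  0.86 -0.89  1.26  0.66  1.31  1.12]
  36 [378. 215.] (616, 21) [21, 39] 2.3
  36 [319. 215.] (619, -45) [21, 39] 2.1
  36 [319. 146.] (544, -47) [21, 37] 1.6
  36 [383. 145.] (541, 20) [22, 39] 2.5
  36 [352.  80.] (478, -15) [16, 226] 91.7
  36 [529.  12.] (401, 157) [21, 36] 41.0
350 175
```

View pics/w8.png

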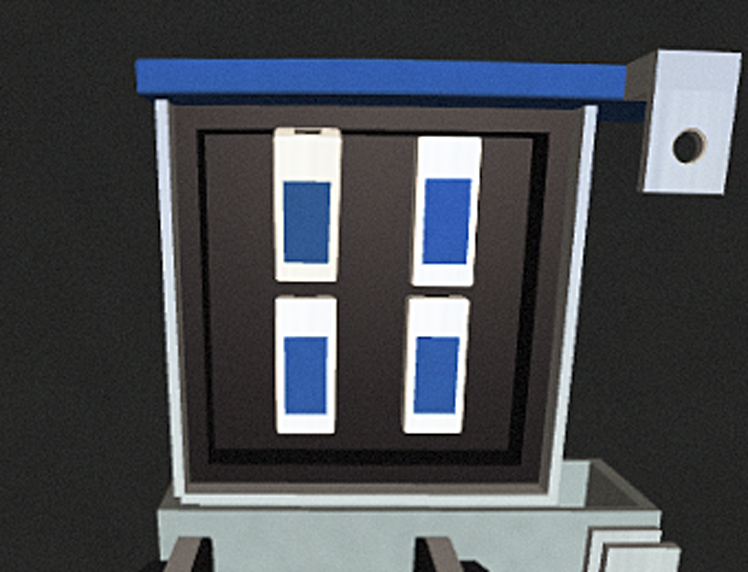

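Three drives lie flat. The upper-left one (C) has its front end up on the front ledge at crop (307,128). I measure the overlap and how far the drawer is out.

Run:
```python
from h import *
d=snap('wrist'); f=lambda x,y,z: ray(d,[180+x/2.2,45+y/2.2],z)[0].round(4)
print('C front',f(307,128,.062),'C rear',f(306,283,.036),'A front',f(306,297,.036),'A rear',f(306,433,.036),'ledge F',f(240,131,.046),'ledge R',f(240,462,.046),'tongue',f(689,146,.107),'panel rear',f(380,98,.078))
s=snap('scene');save(s,'sc8.png')
st();to([.555,-.047,.06],91.7)
```

```text
C front [ 0.5045 -0.0478  0.062 ] C rear [ 0.573 -0.046  0.036] A front [ 0.5797 -0.0458  0.036 ] A rear [ 0.6494 -0.0433  0.036 ] ledge F [ 0.5051 -0.0782  0.046 ] ledge R [ 0.6631 -0.0764  0.046 ] tongue [0.5083 0.0984 0.107 ] panel rear [ 0.4934 -0.0185  0.078 ]
t 49.7 tcp [ 0.6148 -0.0419  0.2187] F [-0.3  0.1  0.6] w 0.0427
[[-0.037  0.999 -0.004]
 [ 0.999  0.037  0.003]
 [ 0.003 -0.003 -1.   ]]
q [ 0.39  0.87 -0.89  1.26  0.66  1.31  1.12]
[-0.34 -5.95 15.89] [-0.2  -0.17  0.42]
```

Emit:
send_rows:
  rows:
    - {"delta_pos": [-0.3, -3.5, 3], "dr": [-0.2, -0.2, 0.4]}
    - {"delta_pos": [0, -3, 3], "dr": [0, 0, 0]}
    - {"delta_pos": [0, -0.7, 4], "dr": [0, 0, 0]}
    - {"delta_pos": [0, 0, 4], "dr": [0, 0, 0]}
    - {"delta_pos": [0, 0, 3], "dr": [0, 0, 0]}
    - {"delta_pos": [0, 0, 2], "dr": [0, 0, 0]}
    - {"delta_pos": [0, 0, 0], "dr": [0, 0, 0]}
    - {"delta_pos": [0, 0, 0], "dr": [0, 0, 0]}

```text
t: 50.5
tool_pos: [0.5436, -0.0468, 0.0268]
orientation: [[-0.028, 1.0, 0.004], [1.0, 0.028, 0.003], [0.003, 0.004, -1.0]]
wrist_force: [1.0, -0.3, 0.0]
grip_width: 0.0428
```

Run:
```python
from h import *
st();to([.541,-.0465,-.006],91.7)
```

```text
t 50.5 tcp [ 0.5436 -0.0468  0.0268] F [ 1.  -0.3  0. ] w 0.0428
[[-0.028  1.     0.004]
 [ 1.     0.028  0.003]
 [ 0.003  0.004 -1.   ]]
q [ 0.39  1.01 -0.73  1.75  0.94  0.77  0.78]
[ 0.02 -0.28  3.28] [ 0.23 -0.15 -0.09]
```

Emit:
send_rows:
  rows:
    - {"delta_pos": [0, 0, 1], "dr": [0.2, 0, 0]}
    - {"delta_pos": [0, 0, 1], "dr": [0, 0, 0]}
    - {"delta_pos": [0, 0, 0.8], "dr": [0, 0, 0]}
    - {"delta_pos": [0, 0, 0.2], "dr": [0, 0, 0]}
    - {"delta_pos": [0, 0, 0], "dr": [0, 0, 0]}
    - {"delta_pos": [0, 0, 0], "dr": [0, 0, 0]}
    - {"delta_pos": [0, 0, 0], "dr": [0, 0, 0]}
    - {"delta_pos": [0, 0, 0], "dr": [0, 0, 0]}

```text
t: 51.3
tool_pos: [0.5454, -0.0468, -0.0025]
orientation: [[-0.027, 1.0, 0.004], [1.0, 0.027, 0.002], [0.002, 0.004, -1.0]]
wrist_force: [0.6, 0.1, -0.9]
grip_width: 0.0429
```

Emit:
send_rows:
  rows:
    - {"delta_pos": [0, 0, 0], "dr": [0, 0, 0]}
    - {"delta_pos": [0, 0, 0], "dr": [0, 0, 0]}
    - {"delta_pos": [0, 0, 0], "dr": [0, 0, 0]}
    - {"delta_pos": [0, 0, 0], "dr": [0, 0, 0]}
    - {"delta_pos": [0, 0, -0.3], "dr": [0, 0, 0]}
    - {"delta_pos": [0, 0.5, 0], "dr": [0, 0, 0]}
    - {"delta_pos": [0, 0, 0], "dr": [0, 0, 0]}
    - {"delta_pos": [0, 0, 0], "dr": [0, 0, 0]}
  grip: 0
  squeeze: 25

```text
t: 52.1
tool_pos: [0.5511, -0.0468, 0.0012]
orientation: [[-0.027, 1.0, 0.005], [1.0, 0.027, 0.002], [0.002, 0.005, -1.0]]
wrist_force: [-0.5, -1.0, -0.5]
grip_width: 0.0293
```

Run:
```python
from h import *
st()
```

```text
t 52.1 tcp [ 0.5511 -0.0468  0.0012] F [-0.5 -1.  -0.5] w 0.0293
[[-0.027  1.     0.005]
 [ 1.     0.027  0.002]
 [ 0.002  0.005 -1.   ]]
q [ 0.38  1.05 -0.7   1.73  0.97  0.74  0.76]
```

Emit:
send_rows:
  rows:
    - {"delta_pos": [0, 0, 0], "dr": [0, 0, 0]}
    - {"delta_pos": [0, 0, 0], "dr": [0, 0, 0]}
    - {"delta_pos": [0, 0, 0], "dr": [0, 0, 0]}
    - {"delta_pos": [0, 0, -1], "dr": [0, 0, 0]}
    - {"delta_pos": [0, 0, -3], "dr": [0, 0, 0]}
    - {"delta_pos": [0, 0, -4], "dr": [0, 0, 0]}
    - {"delta_pos": [0, 0, -4], "dr": [0, 0, 0]}
    - {"delta_pos": [0, 0, -4], "dr": [0, 0, 0]}
  grip: 0.5

```text
t: 52.9
tool_pos: [0.5475, -0.0464, 0.1651]
orientation: [[-0.03, 1.0, -0.003], [1.0, 0.03, 0.004], [0.004, -0.003, -1.0]]
wrist_force: [1.2, -1.0, 0.4]
grip_width: 0.0426
```

Emit:
send_rows:
  rows:
    - {"delta_pos": [0, 1, -3], "dr": [0, 0, 0]}
    - {"delta_pos": [0, 2, -2], "dr": [0, 0, 0]}
    - {"delta_pos": [0, 2, 0], "dr": [0, 0, 0]}
    - {"delta_pos": [0, 1.5, 0], "dr": [0, 0, 0]}
    - {"delta_pos": [0, 0, 0], "dr": [0, 0, 0]}
    - {"delta_pos": [0, 0, 0], "dr": [0, 0, 0]}
    - {"delta_pos": [0, 0, 0], "dr": [0, 0, 0]}
    - {"delta_pos": [0, 0, 0], "dr": [0, 0, 0]}

```text
t: 53.7
tool_pos: [0.6132, -0.0428, 0.2289]
orientation: [[-0.033, 0.999, 0.006], [0.999, 0.033, 0.007], [0.007, 0.006, -1.0]]
wrist_force: [0.9, -0.5, 0.4]
grip_width: 0.0431
```

Run:
```python
from h import *
st();d=snap('wrist')
for b in blobs(d,'blue',.036): print('  36',*b)
u,v=proj(d,[.573,-.013,.04])[0].astype(int);print(u,v)
c=d['frame'][max(v-130,0):v+130,max(u-170,0):u+170]
cv2.imwrite('pics/w9.png',cv2.resize(c,None,fx=2.2,fy=2.2,interpolation=cv2.INTER_CUBIC)[:,:,::-1])
```

```text
t 53.7 tcp [ 0.6132 -0.0428  0.2289] F [ 0.9 -0.5  0.4] w 0.0431
[[-0.033  0.999  0.006]
 [ 0.999  0.033  0.007]
 [ 0.007  0.006 -1.   ]]
q [ 0.39  0.85 -0.9   1.26  0.65  1.32  1.12]
  36 [318. 213.] (619, -45) [20, 37] 1.8
  36 [376. 212.] (616, 21) [21, 39] 2.0
  36 [381. 144.] (541, 20) [22, 39] 2.2
  36 [319. 145.] (543, -46) [21, 39] 1.4
  36 [352.  82.] (478, -15) [16, 226] 91.8
  36 [523.  12.] (400, 156) [21, 37] 40.8
349 173
```

View pics/w9.png

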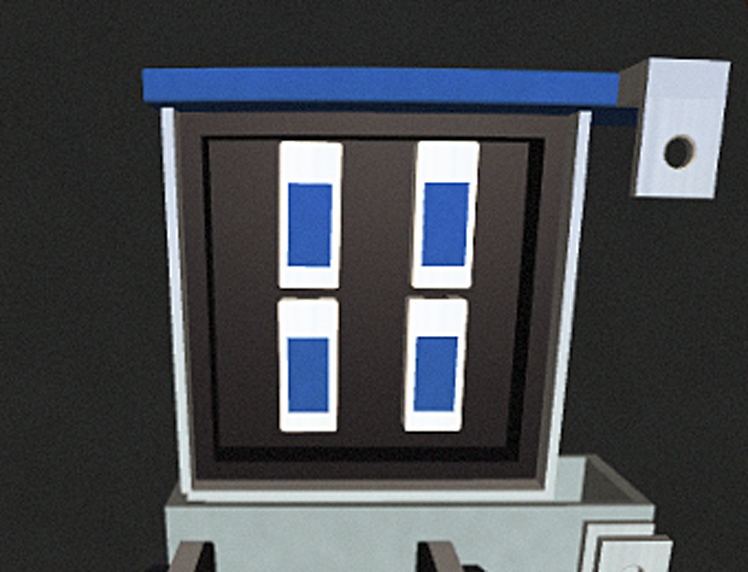

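All four drives now lie flat inside the well (crop columns at 308 and 445, clear of the ledges). The drawer has crept in about 7 mm, so I put closed fingers behind the panel and draw it back to the stop.

Emit:
send_rows:
  rows:
    - {"delta_pos": [1.4, -4.5, 2], "dr": [0.3, -0.4, 0.2]}
    - {"delta_pos": [1.3, -4, 4], "dr": [0, 0, 0]}
    - {"delta_pos": [0, -1.5, 4], "dr": [0, 0, 0]}
    - {"delta_pos": [0, 0, 4], "dr": [0, 0, 0]}
    - {"delta_pos": [0, 0, 3], "dr": [0, 0, 0]}
    - {"delta_pos": [0, 0, 0], "dr": [0, 0, 0]}
    - {"delta_pos": [0, 0, 0], "dr": [0, 0, 0]}
    - {"delta_pos": [0, 0, 0], "dr": [0, 0, 0]}
  grip: 0

```text
t: 54.55
tool_pos: [0.5221, -0.0208, 0.0659]
orientation: [[-0.028, 1.0, 0.006], [1.0, 0.028, 0.004], [0.004, 0.007, -1.0]]
wrist_force: [-0.1, 0.5, -0.3]
grip_width: -0.0002
```

Run:
```python
from h import *
st();to([.512,-.015,.016],91.7)
```

```text
t 54.55 tcp [ 0.5221 -0.0208  0.0659] F [-0.1  0.5 -0.3] w -0.0002
[[-0.028  1.     0.006]
 [ 1.     0.028  0.004]
 [ 0.004  0.007 -1.   ]]
q [ 0.37  0.92 -0.76  1.81  0.89  0.78  0.73]
[ 0.59 -1.02  4.98] [ 0.38 -0.22 -0.09]
```

Emit:
send_rows:
  rows:
    - {"delta_pos": [0.5, -0.5, 1.5], "dr": [0.3, -0.2, 0]}
    - {"delta_pos": [0, 0, 1.5], "dr": [0, 0, 0]}
    - {"delta_pos": [0, 0, 1], "dr": [0, 0, 0]}
    - {"delta_pos": [0, 0, 0.5], "dr": [0, 0, 0]}
    - {"delta_pos": [0, 0, 0], "dr": [0, 0, 0]}
    - {"delta_pos": [0, -0.4, 0], "dr": [0, 0, 0]}
    - {"delta_pos": [0, -0.4, 0], "dr": [0, 0, 0]}
    - {"delta_pos": [0, 0, 0], "dr": [0, 0, 0]}

```text
t: 55.35
tool_pos: [0.512, -0.017, 0.0238]
orientation: [[-0.026, 1.0, 0.009], [1.0, 0.026, -0.0], [-0.0, 0.009, -1.0]]
wrist_force: [0.4, 0.4, 0.4]
grip_width: -0.0001
```

Emit:
send_rows:
  rows:
    - {"delta_pos": [0, -0.4, 0], "dr": [0, 0, 0]}
    - {"delta_pos": [0, -0.4, 0], "dr": [0, 0, 0]}
    - {"delta_pos": [0, -0.4, 0], "dr": [0, 0, 0]}
    - {"delta_pos": [0, -0.4, 0], "dr": [0, 0, 0]}
    - {"delta_pos": [0, -0.4, 0], "dr": [0, 0, 0]}
    - {"delta_pos": [0, -0.4, 0], "dr": [0, 0, 0]}
    - {"delta_pos": [0, -0.4, 0], "dr": [0, 0, 0]}
    - {"delta_pos": [0, -0.4, 0], "dr": [0, 0, 0]}

```text
t: 56.15
tool_pos: [0.4982, -0.0165, 0.026]
orientation: [[-0.023, 0.999, 0.047], [1.0, 0.023, 0.008], [0.007, 0.048, -0.999]]
wrist_force: [34.1, -3.1, -21.5]
grip_width: -0.0003
```

Emit:
send_rows:
  rows:
    - {"delta_pos": [0, 0.8, 0], "dr": [2.7, 0, 0]}
    - {"delta_pos": [0, 0, -2], "dr": [0, 0, 0]}
    - {"delta_pos": [0, 0, -4], "dr": [0, 0, 0]}
    - {"delta_pos": [0, 0, -4], "dr": [0, 0, 0]}
    - {"delta_pos": [0, 0, -4], "dr": [0, 0, 0]}
    - {"delta_pos": [-1, 0, -2], "dr": [0, 0, 0]}
    - {"delta_pos": [-3, 0, 0], "dr": [0, 0, 0]}
    - {"delta_pos": [-3, 0, 0], "dr": [0, 0, 0]}

```text
t: 56.95
tool_pos: [0.5062, -0.0851, 0.1927]
orientation: [[-0.031, 1.0, -0.002], [0.999, 0.031, 0.007], [0.007, -0.002, -1.0]]
wrist_force: [0.2, -0.1, -0.4]
grip_width: -0.0
```

Run:
```python
from h import *
st();d=snap('wrist')
for k in ('blue','yellow'):
  for b in blobs(d,k,.036 if k=='blue' else .006): print(k,*b)
h=cv2.cvtColor(d['frame'],cv2.COLOR_RGB2HSV)
b=cv2.inRange(h,(94,110,40),(122,255,255));cs,_=cv2.findContours(b,cv2.RETR_EXTERNAL,cv2.CHAIN_APPROX_NONE)
k=max(cs,key=cv2.contourArea); q=cv2.approxPolyDP(k,3,True)[:,0]; print('panel',q.tolist(),ray(d,q,.078)[:,:2].round(3).tolist())
plan([([.448,-.323,.15],8)],78)
```

```text
t 56.95 tcp [ 0.5062 -0.0851  0.1927] F [ 0.2 -0.1 -0.4] w -0.0
[[-0.031  1.    -0.002]
 [ 0.999  0.031  0.007]
 [ 0.007 -0.002 -1.   ]]
q [ 0.58  0.75 -0.92  1.69  0.67  1.05  1.04]
blue [357. 306.] (612, -45) [20, 38] 2.1
blue [411. 308.] (609, 21) [21, 38] 1.6
blue [418. 245.] (534, 20) [21, 38] 1.8
blue [356. 246.] (537, -47) [21, 39] 1.0
blue [413. 193.] (479, 13) [25, 272] 92.0
blue [564. 115.] (395, 153) [21, 38] 40.8
panel [[284, 199], [285, 205], [503, 206], [506, 191], [545, 192], [508, 183], [292, 182]] [[0.482, -0.119], [0.487, -0.118], [0.481, 0.081], [0.468, 0.081], [0.467, 0.119], [0.46, 0.082], [0.466, -0.112]]
[-2.9, -0.8, 0.5] [-0.0, -0.0, 1.7]
[-2.9, -0.7, 0.5] [-0.0, -0.0, 1.7]
[-2.9, -0.6, 0.5] [-0.0, -0.0, 1.7]
[-3.0, -0.5, 0.5] [-0.0, -0.0, 1.7]
[-3.0, -0.5, 0.5] [-0.0, -0.0, 1.7]
[-3.0, -0.4, 0.5] [-0.0, -0.0, 1.7]
[-3.0, -0.3, 0.5] [-0.0, -0.0, 1.7]
[-3.0, -0.2, 0.5] [-0.0, -0.0, 1.7]
-
```

Emit:
send_rows:
  rows:
    - {"delta_pos": [-2.9, -0.8, 0.3], "dr": [0, 0, 1.7]}
    - {"delta_pos": [-2.9, -0.7, 0.3], "dr": [0, 0, 1.7]}
    - {"delta_pos": [-2.9, -0.6, 0.3], "dr": [0, 0, 1.7]}
    - {"delta_pos": [-3, -0.5, 0.3], "dr": [0, 0, 1.7]}
    - {"delta_pos": [-3, -0.5, 0.3], "dr": [0, 0, 1.7]}
    - {"delta_pos": [-3, -0.4, 0.3], "dr": [0, 0, 1.7]}
    - {"delta_pos": [-2.5, -0.3, 0.3], "dr": [0, 0, 1.7]}
    - {"delta_pos": [-1, 0, 0], "dr": [0, 0, 1.7]}
  grip: 0.5

```text
t: 57.8
tool_pos: [0.4479, -0.3066, 0.1682]
orientation: [[0.219, 0.976, -0.007], [0.976, -0.219, 0.003], [0.002, -0.007, -1.0]]
wrist_force: [-0.3, 1.8, -0.4]
grip_width: 0.0424
```

Run:
```python
from h import *
st();d=snap('wrist');save(d,'w10.png')
for b in blobs(d,'yellow',.006): print(*b)
h=cv2.cvtColor(d['frame'],cv2.COLOR_RGB2HSV);y=cv2.inRange(h,(22,180,120),(34,255,255))
cs,hi=cv2.findContours(y,cv2.RETR_CCOMP,cv2.CHAIN_APPROX_NONE)
for c,k in zip(cs,hi[0]):
    if k[3]>=0 and cv2.contourArea(c)>200:
        W=(ray(d,c[:,0],.024)[:,:2]*1000).astype(np.float32);print('handle',c[:,0].mean(0),cv2.minAreaRect(W))
plan([([.448,-.323,.1],4)],78)
```

```text
t 57.8 tcp [ 0.4479 -0.3066  0.1682] F [-0.3  1.8 -0.4] w 0.0424
[[ 0.219  0.976 -0.007]
 [ 0.976 -0.219  0.003]
 [ 0.002 -0.007 -1.   ]]
q [ 0.97  0.81 -0.86  1.62  0.69  1.05  1.25]
[-0.4, 0.1, 1.7] [-0.1, -0.0, -0.2]
[-0.4, 0.1, 1.7] [-0.1, -0.0, -0.2]
[-0.4, 0.1, 1.7] [-0.1, -0.0, -0.2]
[-0.4, 0.1, 1.7] [-0.1, -0.0, -0.2]
-
```

View pics/w10.png

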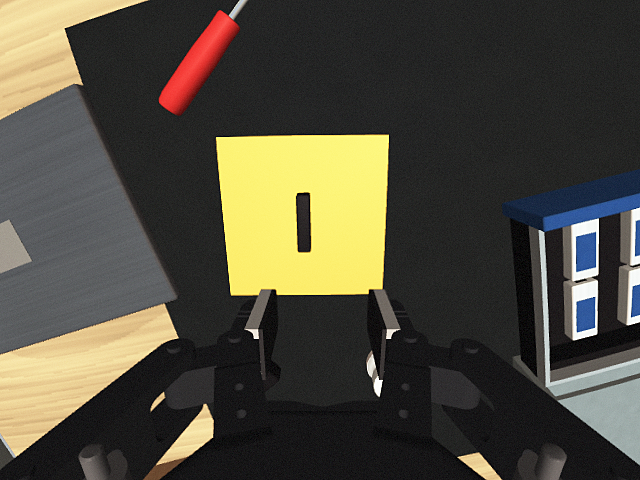

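The lid's handle is at px (303,222), with corners (217,137), (389,135), (385,293) and (231,295). The white jar is near (375,372), behind the right finger.

Run:
```python
from h import *
d=snap('wrist')
print('corners',ray(d,[[217,137],[389,135],[385,293],[231,295]],.006).round(3).tolist())
c=ray(d,[[303.5,195],[303.5,251]],.024).round(4);print('handle ends',c.tolist(),'mid',c.mean(0),'deg',np.degrees(np.arctan2(*(c[1]-c[0])[[1,0]])))
s=snap('scene');print('jar',ray(s,[206,236],.045).round(3))
to([*c.mean(0)[:2],-.031],78)
```

```text
corners [[0.346, -0.391, 0.006], [0.383, -0.224, 0.006], [0.55, -0.257, 0.006], [0.514, -0.428, 0.006]]
handle ends [[0.4195, -0.319, 0.024], [0.4754, -0.3326, 0.024]] mid [ 0.44745 -0.3258   0.024  ] deg -13.673922541858193
jar [[ 0.638 -0.27   0.045]]
[-2.24  0.39 19.99] [-0.32 -0.17 -0.41]
```

Emit:
send_rows:
  rows:
    - {"delta_pos": [-1.2, 0.2, 4], "dr": [-0.3, -0.2, -0.2]}
    - {"delta_pos": [-0.9, 0.1, 4], "dr": [0, 0, 0]}
    - {"delta_pos": [0, 0, 4], "dr": [0, 0, 0]}
    - {"delta_pos": [0, 0, 3.5], "dr": [0, 0, 0]}
    - {"delta_pos": [0, 0, 2], "dr": [0, 0, 0]}
    - {"delta_pos": [0, 0, 0.8], "dr": [0, 0, 0]}
    - {"delta_pos": [0, 0, 0], "dr": [0, 0, 0]}
    - {"delta_pos": [0, 0, 0], "dr": [0, 0, 0]}

```text
t: 58.75
tool_pos: [0.4557, -0.3134, -0.016]
orientation: [[0.192, 0.981, 0.008], [0.981, -0.192, 0.003], [0.004, 0.007, -1.0]]
wrist_force: [1.0, -0.2, 0.1]
grip_width: 0.0428
```

Run:
```python
from h import *
st();to([.448,-.3255,-.029],77.6)
```

```text
t 58.75 tcp [ 0.4557 -0.3134 -0.016 ] F [ 1.  -0.2  0.1] w 0.0428
[[ 0.192  0.981  0.008]
 [ 0.981 -0.192  0.003]
 [ 0.004  0.007 -1.   ]]
q [ 0.88  1.07 -0.67  1.73  0.99  0.7   1.04]
[-1.34 -0.54  1.29] [ 0.42 -0.24  1.32]
```

Emit:
send_rows:
  rows:
    - {"delta_pos": [-0.7, -0.3, -0.2], "dr": [0.4, -0.2, 1.3]}
    - {"delta_pos": [-0.5, -0.2, 0], "dr": [0, 0, 0]}
    - {"delta_pos": [0, 0, 0], "dr": [0, 0, 0]}
    - {"delta_pos": [0, 0, 0.6], "dr": [0, 0, 0]}
    - {"delta_pos": [0, 0, 0.5], "dr": [0, 0, 0]}
    - {"delta_pos": [0, 0, 0.3], "dr": [0, 0, 0]}
    - {"delta_pos": [0, 0, 0], "dr": [0, 0, 0]}
    - {"delta_pos": [0, 0, 0], "dr": [0, 0, 0]}

```text
t: 59.55
tool_pos: [0.4489, -0.326, -0.0261]
orientation: [[0.217, 0.976, 0.003], [0.976, -0.217, -0.002], [-0.001, 0.003, -1.0]]
wrist_force: [0.1, 0.0, 0.2]
grip_width: 0.0427
```

Run:
```python
from h import *
st();to([.448,-.3255,-.029],77.6)
```

```text
t 59.55 tcp [ 0.4489 -0.326  -0.0261] F [0.1 0.  0.2] w 0.0427
[[ 0.217  0.976  0.003]
 [ 0.976 -0.217 -0.002]
 [-0.001  0.003 -1.   ]]
q [ 0.89  1.09 -0.65  1.73  1.    0.69  1.04]
[ 0.03 -0.1   0.29] [ 0.19  0.06 -0.13]
```

Emit:
send_rows:
  rows:
    - {"delta_pos": [0, -0.1, 0.2], "dr": [0, 0, 0]}
    - {"delta_pos": [0, 0, 0], "dr": [0, 0, 0]}
    - {"delta_pos": [0, 0, 0], "dr": [0, 0, 0]}
    - {"delta_pos": [0, 0, 0], "dr": [0, 0, 0]}
    - {"delta_pos": [0, 0, 0], "dr": [0, 0, 0]}
    - {"delta_pos": [0, 0, 0], "dr": [0, 0, 0]}
    - {"delta_pos": [0, 0, 0], "dr": [0, 0, 0]}
    - {"delta_pos": [0, 0, 0], "dr": [0, 0, 0]}
  grip: 0
  squeeze: 80

```text
t: 60.35
tool_pos: [0.4479, -0.3256, -0.028]
orientation: [[0.217, 0.976, 0.003], [0.976, -0.217, -0.002], [-0.001, 0.003, -1.0]]
wrist_force: [-0.1, 1.1, 0.6]
grip_width: 0.0119
```

Emit:
send_rows:
  rows:
    - {"delta_pos": [0, 0, -1], "dr": [0, 0, 0]}
    - {"delta_pos": [0, 0, -3], "dr": [0, 0, 0]}
    - {"delta_pos": [0, 0, -3.5], "dr": [0, 0, 0]}
    - {"delta_pos": [0, 0, -3.5], "dr": [0, 0, 0]}
    - {"delta_pos": [0, 0, -3], "dr": [0, 0, 0]}
    - {"delta_pos": [0, 0, -2], "dr": [0, 0, 0]}
    - {"delta_pos": [0, 0, 0], "dr": [0, 0, 0]}
    - {"delta_pos": [0, 0, 0], "dr": [0, 0, 0]}

```text
t: 61.15
tool_pos: [0.4466, -0.3237, 0.1418]
orientation: [[0.214, 0.977, 0.003], [0.977, -0.214, -0.0], [0.001, 0.003, -1.0]]
wrist_force: [0.6, -0.3, -1.9]
grip_width: 0.0119
```

Run:
```python
from h import *
st();plan([([.574,-.0125,.15],12)],91.7)
```

```text
t 61.15 tcp [ 0.4466 -0.3237  0.1418] F [ 0.6 -0.3 -1.9] w 0.0119
[[ 0.214  0.977  0.003]
 [ 0.977 -0.214 -0.   ]
 [ 0.001  0.003 -1.   ]]
q [ 0.98  0.85 -0.84  1.63  0.73  0.99  1.25]
[2.8, 0.5, -0.1] [0.0, -0.0, -1.2]
[2.7, 0.5, -0.1] [0.0, -0.0, -1.2]
[2.7, 0.6, -0.1] [0.0, -0.0, -1.2]
[2.7, 0.7, -0.1] [0.0, -0.0, -1.2]
[2.7, 0.7, -0.1] [0.0, -0.0, -1.2]
[2.7, 0.8, -0.1] [0.0, -0.0, -1.2]
[2.7, 0.8, -0.1] [0.0, -0.0, -1.2]
[2.7, 0.9, -0.1] [0.0, -0.0, -1.2]
[2.6, 0.9, -0.1] [0.0, -0.0, -1.2]
[2.6, 1.0, -0.1] [0.0, -0.0, -1.2]
[2.6, 1.0, -0.1] [0.0, -0.0, -1.2]
[2.6, 1.1, -0.1] [0.0, -0.0, -1.2]
-
```

Emit:
send_rows:
  rows:
    - {"delta_pos": [2.8, 0.5, -0.1], "dr": [0, 0, -1.2]}
    - {"delta_pos": [2.7, 0.5, -0.1], "dr": [0, 0, -1.2]}
    - {"delta_pos": [2.7, 0.6, -0.1], "dr": [0, 0, -1.2]}
    - {"delta_pos": [2.7, 0.7, -0.1], "dr": [0, 0, -1.2]}
    - {"delta_pos": [2.7, 0.7, -0.1], "dr": [0, 0, -1.2]}
    - {"delta_pos": [2.7, 0.8, -0.1], "dr": [0, 0, -1.2]}
    - {"delta_pos": [2.7, 0.8, -0.1], "dr": [0, 0, -1.2]}
    - {"delta_pos": [2.7, 0.9, -0.1], "dr": [0, 0, -1.2]}

```text
t: 61.95
tool_pos: [0.5294, -0.1117, 0.1426]
orientation: [[0.047, 0.999, -0.009], [0.999, -0.047, 0.002], [0.002, -0.009, -1.0]]
wrist_force: [-0.4, 1.0, -2.4]
grip_width: 0.0121
```

Emit:
send_rows:
  rows:
    - {"delta_pos": [2.6, 0.9, 0], "dr": [0, 0, -1.2]}
    - {"delta_pos": [2.6, 1, 0], "dr": [0, 0, -1.2]}
    - {"delta_pos": [2.6, 1, 0], "dr": [0, 0, -1.2]}
    - {"delta_pos": [1.2, 0.6, 0], "dr": [0, 0, -1]}
    - {"delta_pos": [0, 0, 0], "dr": [0, 0, 0]}
    - {"delta_pos": [0, 0, 0], "dr": [0, 0, 0]}
    - {"delta_pos": [0, 0, 0], "dr": [0, 0, 0]}
    - {"delta_pos": [0, 0, 0], "dr": [0, 0, 0]}

```text
t: 62.75
tool_pos: [0.5648, -0.0176, 0.1369]
orientation: [[-0.04, 0.999, -0.017], [0.999, 0.04, 0.002], [0.003, -0.017, -1.0]]
wrist_force: [0.4, -0.2, -2.9]
grip_width: 0.0119
```

Run:
```python
from h import *
st();to([.574,-.0125,.06],91.7)
```

```text
t 62.75 tcp [ 0.5648 -0.0176  0.1369] F [ 0.4 -0.2 -2.9] w 0.0119
[[-0.04   0.999 -0.017]
 [ 0.999  0.04   0.002]
 [ 0.003 -0.017 -1.   ]]
q [ 0.38  0.89 -0.85  1.56  0.72  1.05  0.94]
[0.45 1.08 7.67] [-0.99 -0.18  0.58]
```

Emit:
send_rows:
  rows:
    - {"delta_pos": [0.4, 0.8, 2], "dr": [-1, -0.2, 0.6]}
    - {"delta_pos": [0, 0, 2], "dr": [0, 0, 0]}
    - {"delta_pos": [0, 0, 1.5], "dr": [0, 0, 0]}
    - {"delta_pos": [0, 0, 1], "dr": [0, 0, 0]}
    - {"delta_pos": [0, 0, 0], "dr": [0, 0, 0]}
    - {"delta_pos": [0, 0, 0], "dr": [0, 0, 0]}
    - {"delta_pos": [0, 0, 0], "dr": [0, 0, 0]}
    - {"delta_pos": [0, 0, 0], "dr": [0, 0, 0]}

```text
t: 63.55
tool_pos: [0.5729, -0.0181, 0.0716]
orientation: [[-0.022, 1.0, 0.003], [1.0, 0.022, -0.002], [-0.002, 0.003, -1.0]]
wrist_force: [-0.2, -0.5, -2.0]
grip_width: 0.0116
```

Run:
```python
from h import *
st();to([.574,-.0125,.018],91.7)
d=snap('wrist');save(d,'w11.png')
```

```text
t 63.55 tcp [ 0.5729 -0.0181  0.0716] F [-0.2 -0.5 -2. ] w 0.0116
[[-0.022  1.     0.003]
 [ 1.     0.022 -0.002]
 [-0.002  0.003 -1.   ]]
q [ 0.35  0.97 -0.78  1.62  0.83  0.91  0.84]
[0.57 0.1  5.35] [ 0.19  0.13 -0.45]
```

View pics/w11.png

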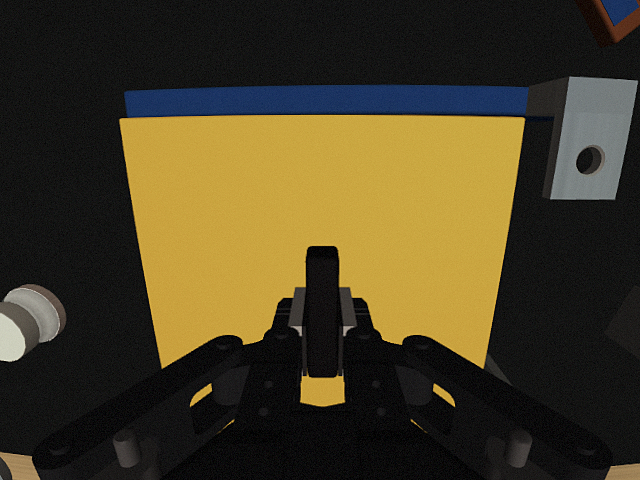

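The lid is held level. Its front corners are at (121,119) and (525,118), and the blue panel edge is visible just beyond.

Run:
```python
from h import *
d=snap('wrist')
p=ray(d,[[121,119],[525,118]],.1056)[:,:2];print(p.round(4).tolist(),'mid',p.mean(0).round(4),np.linalg.norm(p[1]-p[0]),np.degrees(np.arctan2(p[0,0]-p[1,0],p[1,1]-p[0,1])))
to([.574,-.0125,.018],91.7)
```

```text
[[0.4897, -0.1048], [0.4855, 0.0655]] mid [ 0.4876 -0.0196] 0.1702895506039241 1.4011462965609174
[0.57 0.11 5.34] [ 0.19  0.13 -0.45]
```

Emit:
send_rows:
  rows:
    - {"delta_pos": [0.5, 0.1, 0], "dr": [0.2, 0.1, -0.4]}
    - {"delta_pos": [0, 0, 0], "dr": [0, 0, 0]}
    - {"delta_pos": [0, 0, 1], "dr": [0, 0, 0]}
    - {"delta_pos": [0, 0, 1], "dr": [0, 0, 0]}
    - {"delta_pos": [0, 0, 0.6], "dr": [0, 0, 0]}
    - {"delta_pos": [0, 0, 0], "dr": [0, 0, 0]}
    - {"delta_pos": [0, 0, 0], "dr": [0, 0, 0]}
    - {"delta_pos": [0, 0, 0], "dr": [0, 0, 0]}

```text
t: 64.45
tool_pos: [0.5736, -0.0124, 0.0427]
orientation: [[-0.03, 1.0, -0.001], [1.0, 0.03, -0.0], [-0.0, -0.001, -1.0]]
wrist_force: [0.1, 0.3, -2.4]
grip_width: 0.0122
```

Run:
```python
from h import *
st();to([.574,-.0125,.018],91.7)
```

```text
t 64.45 tcp [ 0.5736 -0.0124  0.0427] F [ 0.1  0.3 -2.4] w 0.0122
[[-0.03   1.    -0.001]
 [ 1.     0.03  -0.   ]
 [-0.    -0.001 -1.   ]]
q [ 0.32  1.01 -0.75  1.63  0.86  0.86  0.82]
[-0.01  0.04  2.47] [-0.07  0.02  0.02]
```

Emit:
send_rows:
  rows:
    - {"delta_pos": [0, 0, 0.5], "dr": [0, 0, 0]}
    - {"delta_pos": [0, 0, 0.5], "dr": [0, 0, 0]}
    - {"delta_pos": [0, 0, 0.4], "dr": [0, 0, 0]}
    - {"delta_pos": [0, 0, 0.3], "dr": [0, 0, 0]}
    - {"delta_pos": [0, 0, 0.2], "dr": [0, 0, 0]}
    - {"delta_pos": [0, 0, 0.2], "dr": [0, 0, 0]}
    - {"delta_pos": [0, 0, 0], "dr": [0, 0, 0]}
    - {"delta_pos": [0, 0, 0], "dr": [0, 0, 0]}

```text
t: 65.25
tool_pos: [0.5738, -0.0125, 0.0202]
orientation: [[-0.03, 1.0, -0.0], [1.0, 0.03, -0.0], [-0.0, -0.0, -1.0]]
wrist_force: [-0.4, 0.2, -1.4]
grip_width: 0.012
```

Run:
```python
from h import *
st();to([.574,-.0125,.018],91.7)
```

```text
t 65.25 tcp [ 0.5738 -0.0125  0.0202] F [-0.4  0.2 -1.4] w 0.012
[[-0.03  1.   -0.  ]
 [ 1.    0.03 -0.  ]
 [-0.   -0.   -1.  ]]
q [ 0.31  1.04 -0.73  1.64  0.9   0.82  0.79]
[-0.01  0.02  0.22] [-0.03  0.01  0.  ]
```

Emit:
send_rows:
  rows:
    - {"delta_pos": [0, 0, 0.2], "dr": [0, 0, 0]}
    - {"delta_pos": [0, 0, 0.1], "dr": [0, 0, 0]}
    - {"delta_pos": [0, 0, 0], "dr": [0, 0, 0]}
    - {"delta_pos": [0, 0, 0], "dr": [0, 0, 0]}
    - {"delta_pos": [0, 0, 0], "dr": [0, 0, 0]}
    - {"delta_pos": [0, 0, 0], "dr": [0, 0, 0]}
    - {"delta_pos": [0, 0, 0], "dr": [0, 0, 0]}
    - {"delta_pos": [0, 0, 0], "dr": [0, 0, 0]}

```text
t: 66.05
tool_pos: [0.5746, -0.0125, 0.018]
orientation: [[-0.029, 1.0, 0.002], [1.0, 0.029, -0.0], [-0.0, 0.002, -1.0]]
wrist_force: [-0.9, -0.8, -0.0]
grip_width: 0.012
```

Emit:
send_rows:
  rows:
    - {"delta_pos": [0, 0, 0], "dr": [0, 0, 0]}
    - {"delta_pos": [0, 0, 0], "dr": [0, 0, 0]}
    - {"delta_pos": [0, 0, 0], "dr": [0, 0, 0]}
    - {"delta_pos": [0, 0, -0.5], "dr": [0, 0, 0]}
    - {"delta_pos": [0, 0, -3], "dr": [0, 0, 0]}
    - {"delta_pos": [0, 0, -4], "dr": [0, 0, 0]}
    - {"delta_pos": [0, 0, -4], "dr": [0, 0, 0]}
    - {"delta_pos": [0, 0, -4], "dr": [0, 0, 0]}
  grip: 0.45

```text
t: 66.85
tool_pos: [0.572, -0.012, 0.1753]
orientation: [[-0.031, 0.999, -0.006], [1.0, 0.031, 0.001], [0.001, -0.006, -1.0]]
wrist_force: [0.5, -0.2, -0.8]
grip_width: 0.0382
```

Run:
```python
from h import *
st();d=snap('wrist');save(d,'w12.png')
plan([([.40,-.015,.19],8)],91.7)
```

```text
t 66.85 tcp [ 0.572  -0.012   0.1753] F [ 0.5 -0.2 -0.8] w 0.0382
[[-0.031  0.999 -0.006]
 [ 1.     0.031  0.001]
 [ 0.001 -0.006 -1.   ]]
q [ 0.37  0.84 -0.87  1.5   0.68  1.12  0.97]
[0.0, -2.2, -0.1] [0.0, -0.0, 0.0]
[0.0, -2.2, -0.1] [0.0, -0.0, 0.0]
[0.0, -2.2, -0.1] [0.0, -0.0, 0.0]
[0.0, -2.2, -0.1] [0.0, -0.0, 0.0]
[0.0, -2.2, -0.1] [0.0, -0.0, 0.0]
[0.0, -2.2, -0.1] [0.0, -0.0, 0.0]
[0.0, -2.2, -0.1] [0.0, -0.0, 0.0]
[0.0, -2.2, -0.1] [0.0, -0.0, 0.0]
-
```

View pics/w12.png

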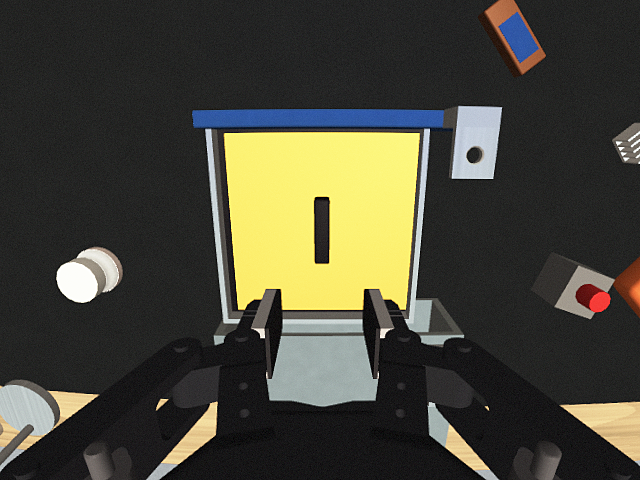

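The lid sits flat in its rebate, with an even dark gap on all sides (px 225–420 by 133–310). Now I shut the drawer by pushing the panel's front face with closed fingers.

Emit:
send_rows:
  rows:
    - {"delta_pos": [-0.7, -3.2, -0.3], "dr": [0, 0, 0]}
    - {"delta_pos": [-0.7, -3.2, -0.3], "dr": [0, 0, 0]}
    - {"delta_pos": [-0.7, -3.2, 0], "dr": [0, 0, 0]}
    - {"delta_pos": [-0.6, -3.2, 0], "dr": [0, 0, 0]}
    - {"delta_pos": [0, -0.7, 0], "dr": [0, 0, 0]}
    - {"delta_pos": [0, 0, 0], "dr": [0, 0, 0]}
    - {"delta_pos": [0, 0, 0], "dr": [0, 0, 0]}
    - {"delta_pos": [0, 0, 0], "dr": [0, 0, 0]}
  grip: 0

```text
t: 67.7
tool_pos: [0.4368, -0.0422, 0.1916]
orientation: [[-0.032, 0.999, 0.008], [0.999, 0.032, 0.001], [0.001, 0.008, -1.0]]
wrist_force: [0.3, -0.6, 0.7]
grip_width: 0.0001
```

Run:
```python
from h import *
st();to([.443,-.04,.026],91.7)
```

```text
t 67.7 tcp [ 0.4368 -0.0422  0.1916] F [ 0.3 -0.6  0.7] w 0.0001
[[-0.032  0.999  0.008]
 [ 0.999  0.032  0.001]
 [ 0.001  0.008 -1.   ]]
q [ 0.55  0.64 -0.93  1.95  0.67  0.88  0.88]
[ 0.18  0.5  16.56] [ 0.45 -0.05  0.12]
```

Emit:
send_rows:
  rows:
    - {"delta_pos": [0.1, 0.2, 4], "dr": [0.4, 0, 0]}
    - {"delta_pos": [0, 0, 4], "dr": [0, 0, 0]}
    - {"delta_pos": [0, 0, 3.5], "dr": [0, 0, 0]}
    - {"delta_pos": [0, 0, 2.5], "dr": [0, 0, 0]}
    - {"delta_pos": [0, 0, 1], "dr": [0, 0, 0]}
    - {"delta_pos": [0, 0, 0.4], "dr": [0, 0, 0]}
    - {"delta_pos": [0, 0, 0], "dr": [0, 0, 0]}
    - {"delta_pos": [0, 0, 0], "dr": [0, 0, 0]}

```text
t: 68.5
tool_pos: [0.4449, -0.0374, 0.0307]
orientation: [[-0.034, 0.999, 0.004], [0.999, 0.034, 0.003], [0.003, 0.004, -1.0]]
wrist_force: [-0.7, -1.0, 0.0]
grip_width: 0.0001
```

Run:
```python
from h import *
st();to([.443,-.04,.026],91.7)
```

```text
t 68.5 tcp [ 0.4449 -0.0374  0.0307] F [-0.7 -1.   0. ] w 0.0001
[[-0.034  0.999  0.004]
 [ 0.999  0.034  0.003]
 [ 0.003  0.004 -1.   ]]
q [ 0.35  0.9  -0.61  2.1   1.12  0.51  0.48]
[-0.26 -0.2   0.47] [ 0.21 -0.19  0.26]
```

Emit:
send_rows:
  rows:
    - {"delta_pos": [0, 0.3, 0.5], "dr": [0, 0, 0]}
    - {"delta_pos": [0, 0.6, 0], "dr": [0, 0, 0]}
    - {"delta_pos": [0, 0.9, 0], "dr": [0, 0, 0]}
    - {"delta_pos": [0, 1.2, 0], "dr": [0, 0, 0]}
    - {"delta_pos": [0, 1.2, 0], "dr": [0, 0, 0]}
    - {"delta_pos": [0, 1.2, 0], "dr": [0, 0, 0]}
    - {"delta_pos": [0, 1.2, 0], "dr": [0, 0, 0]}
    - {"delta_pos": [0, 1.2, 0], "dr": [0, 0, 0]}

```text
t: 69.3
tool_pos: [0.525, -0.0354, 0.0276]
orientation: [[-0.033, 0.999, -0.001], [0.999, 0.033, 0.004], [0.004, -0.001, -1.0]]
wrist_force: [-4.1, 0.4, -1.6]
grip_width: -0.0002
```

Run:
```python
from h import *
st();to([.648,-.034,.026],91.7)
```

```text
t 69.3 tcp [ 0.525  -0.0354  0.0276] F [-4.1  0.4 -1.6] w -0.0002
[[-0.033  0.999 -0.001]
 [ 0.999  0.033  0.004]
 [ 0.004 -0.001 -1.   ]]
q [ 0.37  0.98 -0.7   1.81  0.94  0.72  0.73]
[-0.26 12.3   0.15] [-0.05 -0.22  0.17]
```

Emit:
send_rows:
  rows:
    - {"delta_pos": [0, 1.2, 0], "dr": [0, 0, 0]}
    - {"delta_pos": [0, 1.2, 0], "dr": [0, 0, 0]}
    - {"delta_pos": [0, 1.2, 0], "dr": [0, 0, 0]}
    - {"delta_pos": [0, 1.2, 0], "dr": [0, 0, 0]}
    - {"delta_pos": [0, 1.2, 0], "dr": [0, 0, 0]}
    - {"delta_pos": [0, 1.2, 0], "dr": [0, 0, 0]}
    - {"delta_pos": [0, 1, 0], "dr": [0, 0, 0]}
    - {"delta_pos": [0, 0.7, 0], "dr": [0, 0, 0]}

```text
t: 70.1
tool_pos: [0.6148, -0.0323, 0.0278]
orientation: [[-0.031, 0.999, -0.014], [0.999, 0.031, 0.01], [0.01, -0.013, -1.0]]
wrist_force: [-3.4, 0.3, -0.3]
grip_width: 0.0
```

Emit:
send_rows:
  rows:
    - {"delta_pos": [0, 0.5, 0], "dr": [0, 0, 0]}
    - {"delta_pos": [0, 0.5, 0], "dr": [0, 0, 0]}
    - {"delta_pos": [0, 0.5, 0], "dr": [0, 0, 0]}
    - {"delta_pos": [0, 0.5, 0], "dr": [0, 0, 0]}
    - {"delta_pos": [0, 0.5, 0], "dr": [0, 0, 0]}
    - {"delta_pos": [0, 0.5, 0], "dr": [0, 0, 0]}
    - {"delta_pos": [0, 0.4, 0], "dr": [0, 0, 0]}
    - {"delta_pos": [0, 0.4, 0], "dr": [0, 0, 0]}

```text
t: 70.9
tool_pos: [0.6479, -0.0313, 0.0277]
orientation: [[-0.032, 0.999, -0.032], [0.999, 0.033, 0.009], [0.01, -0.032, -0.999]]
wrist_force: [-59.9, -3.3, 40.9]
grip_width: -0.0003
```

Run:
```python
from h import *
st();to([.648,-.034,.026],91.7)
```

```text
t 70.9 tcp [ 0.6479 -0.0313  0.0277] F [-59.9  -3.3  40.9] w -0.0003
[[-0.032  0.999 -0.032]
 [ 0.999  0.033  0.009]
 [ 0.01  -0.032 -0.999]]
q [ 0.31  1.14 -0.78  1.28  0.8   1.07  1.04]
[-0.27  0.    0.16] [-1.83 -0.58  0.16]
```

Emit:
send_rows:
  rows:
    - {"delta_pos": [0, -1.5, 0], "dr": [-1.8, -0.6, 0]}
    - {"delta_pos": [0, -1.5, 0], "dr": [0, 0, 0]}
    - {"delta_pos": [0, 0, -3], "dr": [0, 0, 0]}
    - {"delta_pos": [0, 0, -4], "dr": [0, 0, 0]}
    - {"delta_pos": [0, 0, -4], "dr": [0, 0, 0]}
    - {"delta_pos": [1, 0, -2], "dr": [0, 0, 0]}
    - {"delta_pos": [3, 0, 0], "dr": [0, 0, 0]}
    - {"delta_pos": [3, 0, 0], "dr": [0, 0, 0]}

```text
t: 71.7
tool_pos: [0.6183, 0.0356, 0.1647]
orientation: [[-0.026, 1.0, 0.006], [1.0, 0.026, -0.001], [-0.001, 0.006, -1.0]]
wrist_force: [0.1, 1.1, -0.2]
grip_width: 0.0003
```

Run:
```python
from h import *
st();plan([([.637,.20,.16],5)],91.7)
```

```text
t 71.7 tcp [0.6183 0.0356 0.1647] F [ 0.1  1.1 -0.2] w 0.0003
[[-0.026  1.     0.006]
 [ 1.     0.026 -0.001]
 [-0.001  0.006 -1.   ]]
q [ 0.25  0.91 -0.83  1.35  0.69  1.18  0.94]
[3.3, 0.5, 0.1] [0.1, 0.0, -0.0]
[3.3, 0.5, 0.1] [0.1, 0.0, -0.0]
[3.3, 0.5, 0.1] [0.1, 0.0, -0.0]
[3.3, 0.5, 0.1] [0.1, 0.0, -0.0]
[3.3, 0.5, 0.1] [0.1, 0.0, -0.0]
-
```

Emit:
send_rows:
  rows:
    - {"delta_pos": [3.2, 0.3, 0], "dr": [0, 0, 0]}
    - {"delta_pos": [3.2, 0.3, 0], "dr": [0, 0, 0]}
    - {"delta_pos": [3.2, 0.3, 0], "dr": [0, 0, 0]}
    - {"delta_pos": [3.2, 0.3, 0], "dr": [0, 0, 0]}
    - {"delta_pos": [1.5, 0.2, 0], "dr": [0, 0, 0]}
    - {"delta_pos": [0, 0, 0], "dr": [0, 0, 0]}
    - {"delta_pos": [0, 0, 0], "dr": [0, 0, 0]}
    - {"delta_pos": [0, 0, 0], "dr": [0, 0, 0]}
  grip: 0.6

```text
t: 72.5
tool_pos: [0.6321, 0.1889, 0.1674]
orientation: [[-0.028, 0.999, 0.015], [1.0, 0.028, 0.003], [0.003, 0.015, -1.0]]
wrist_force: [0.5, 0.5, 0.2]
grip_width: 0.0514
```

Run:
```python
from h import *
st();d=snap('wrist');save(d,'w13.png')
for b in blobs(d,'red',.067): print(*b)
```

```text
t 72.5 tcp [0.6321 0.1889 0.1674] F [0.5 0.5 0.2] w 0.0514
[[-0.028  0.999  0.015]
 [ 1.     0.028  0.003]
 [ 0.003  0.015 -1.   ]]
q [-0.03  0.96 -0.81  1.18  0.68  1.25  0.79]
[412. 235.] (636, 269) [22, 29] 37.1
```

View pics/w13.png

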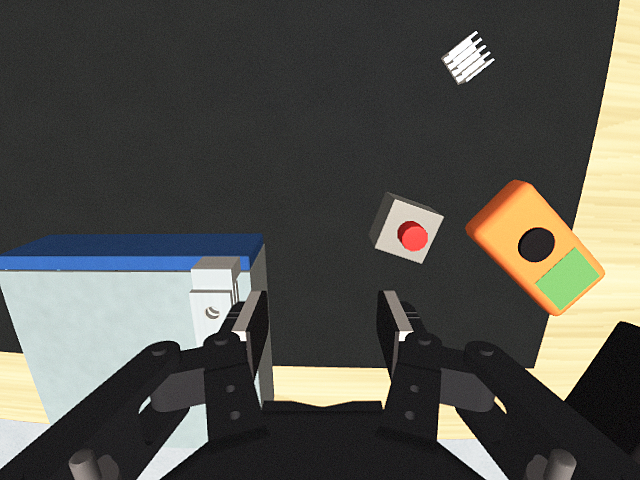

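The drawer is shut. The fork hole is at px (213,312) and the pin's head top at about (414,237). That was my last viewable picture, so I refine both numerically.

Run:
```python
from h import *
d=snap('wrist');f=d['frame'].astype(int)
h=cv2.cvtColor(d['frame'],cv2.COLOR_RGB2HSV)
m=((h[...,0]<8)|(h[...,0]>172))&(h[...,1]>120)&(h[...,2]>60); m[:,:390]=0;m[:,440:]=0;m[:210]=0;m[260:]=0
V=h[...,2]; print('V hist',np.percentile(V[m],[5,25,50,75,95]))
top=(m&(V>0.5*(np.percentile(V[m],10)+np.percentile(V[m],90)))).astype(np.uint8)
c=max(cv2.findContours(top,0,1)[0],key=cv2.contourArea);e=cv2.fitEllipse(c);print('top',e,ray(d,e[0],.067).round(4))
g=cv2.cvtColor(d['frame'],cv2.COLOR_RGB2GRAY);print(g[302:324,200:226])
print('hole guess',ray(d,[212.5,312.5],.116).round(4))
```

```text
V hist [122.   175.75 255.   255.   255.  ]
top ((414.8894958496094, 238.0804443359375), (23.549104690551758, 25.832469940185547), 49.47367477416992) [[0.6382 0.271  0.067 ]]
[[239 236 234 233 235 236 239 238 238 237 235 239 237 238 239 240 240 238
  239 240 241 239 239 239 237 239]
 [236 234 233 237 236 237 238 237 237 237 237 236 238 237 239 241 239 241
  240 239 241 240 237 237 238 239]
 [237 236 237 235 235 236 238 238 237 237 237 237 237 236 238 239 240 239
  238 239 242 239 238 238 238 238]
 [238 235 235 235 235 237 239 236 240 241 241 241 240 239 240 239 240 240
  238 239 240 239 239 236 238 239]
 [236 237 234 233 236 239 240 241 241 232 221 208 222 227 236 239 242 240
  240 240 241 241 238 238 237 239]
 [236 237 236 235 238 238 242 225 200 168 120 148 226 244 234 224 233 241
  241 239 242 242 238 237 237 239]
 [237 237 234 235 237 241 209 181 206 165 106 118 163 234 250 241 230 223
  234 241 240 242 237 238 238 238]
 [237 236 236 235 237 225 158 125 239 231 107 122 125 152 210 247 248 236
  232 240 241 242 240 238 236 237]
 [238 237 234 235 234 206 101 107 215 245 169 111 124
[... 809 characters left out ...]
 253 205]
 [237 237 237 235 235 236 238 236 242 246 216 151 121 115 108 139 198 226
  242 242 241 241 242 247 242 160]
 [236 238 236 237 235 235 238 236 237 238 245 249 251 250 251 247 241 238
  241 241 239 242 246 255 206  39]
 [237 236 238 237 233 234 238 237 238 241 239 236 237 237 234 235 239 243
  240 241 238 241 251 226  88   3]
 [235 237 237 237 234 236 235 240 238 238 237 237 237 236 237 237 241 239
  239 239 241 244 255 208   0  14]
 [236 236 238 240 234 235 237 236 238 238 239 238 236 236 236 236 238 239
  239 242 243 252 230  94  15  28]
 [236 237 238 237 235 234 237 234 238 238 238 237 238 236 236 237 237 239
  240 241 248 245 150   1  18  30]]
hole guess [[0.6888 0.1042 0.116 ]]
```

Run:
```python
from h import *
d=snap('wrist');print('hole',ray(d,[212.3,312.4],.116).round(4)); plan([([.6382,.271,.12],5)],91.7)
```

```text
hole [[0.6887 0.1041 0.116 ]]
[1.6, 0.2, 1.0] [0.2, -0.0, -0.0]
[1.6, 0.2, 1.0] [0.2, -0.0, -0.0]
[1.6, 0.2, 1.0] [0.2, -0.0, -0.0]
[1.6, 0.2, 0.9] [0.2, -0.0, -0.0]
[1.6, 0.2, 0.9] [0.2, -0.0, -0.0]
-
```

Emit:
send_rows:
  rows:
    - {"delta_pos": [2, 0.2, 1], "dr": [0.2, 0, 0]}
    - {"delta_pos": [2, 0.2, 1], "dr": [0.2, 0, 0]}
    - {"delta_pos": [2, 0.2, 1], "dr": [0.2, 0, 0]}
    - {"delta_pos": [1.5, 0.2, 1], "dr": [0.2, 0, 0]}
    - {"delta_pos": [0.3, 0, 0.5], "dr": [0.1, 0, 0]}
    - {"delta_pos": [0, 0, 0], "dr": [0, 0, 0]}
    - {"delta_pos": [0, 0, 0], "dr": [0, 0, 0]}
    - {"delta_pos": [0, 0, 0], "dr": [0, 0, 0]}

```text
t: 73.45
tool_pos: [0.6412, 0.2625, 0.1226]
orientation: [[-0.02, 1.0, 0.001], [1.0, 0.02, 0.001], [0.001, 0.001, -1.0]]
wrist_force: [0.7, 0.6, 0.2]
grip_width: 0.0511
```

```bash
cat >> h.py <<'E'
def pintop(d,z):
    h=cv2.cvtColor(d['frame'],cv2.COLOR_RGB2HSV)
    m=((h[...,0]<8)|(h[...,0]>172))&(h[...,1]>120)&(h[...,2]>60); V=h[...,2]
    top=(m&(V>0.5*(np.percentile(V[m],10)+np.percentile(V[m],90)))).astype(np.uint8)
    c=max(cv2.findContours(top,0,1)[0],key=cv2.contourArea);e=cv2.fitEllipse(c);return e,ray(d,e[0],z)[0].round(4)
E
python3 - <<'E'
from h import *
st();d=snap('wrist');print(pintop(d,.067));to([.6382,.271,.010],91.7)
E
```

```text
t 73.45 tcp [0.6412 0.2625 0.1226] F [0.7 0.6 0.2] w 0.0511
[[-0.02   1.     0.001]
 [ 1.     0.02   0.001]
 [ 0.001  0.001 -1.   ]]
q [-0.17  1.06 -0.78  1.05  0.7   1.27  0.73]
(((333.83111572265625, 242.7025909423828), (29.152742385864258, 30.2802734375), 83.72577667236328), array([0.6383, 0.2712, 0.067 ]))
[ 0.86 -0.31 11.27] [ 0.06 -0.05 -0.59]
```

Emit:
send_rows:
  rows:
    - {"delta_pos": [0.8, -0.3, 2], "dr": [0, 0, -0.5]}
    - {"delta_pos": [0, 0, 3], "dr": [0, 0, 0]}
    - {"delta_pos": [0, 0, 3], "dr": [0, 0, 0]}
    - {"delta_pos": [0, 0, 1.5], "dr": [0, 0, 0]}
    - {"delta_pos": [0, 0, 0.6], "dr": [0, 0, 0]}
    - {"delta_pos": [0, 0, 0.2], "dr": [0, 0, 0]}
    - {"delta_pos": [0, 0, 0], "dr": [0, 0, 0]}
    - {"delta_pos": [0, 0, 0], "dr": [0, 0, 0]}

```text
t: 74.3
tool_pos: [0.6419, 0.2686, 0.0227]
orientation: [[-0.024, 1.0, 0.009], [1.0, 0.024, 0.004], [0.004, 0.009, -1.0]]
wrist_force: [0.4, -0.1, 0.8]
grip_width: 0.0516
```

Run:
```python
from h import *
st();to([.6382,.271,.010],91.7)
```

```text
t 74.3 tcp [0.6419 0.2686 0.0227] F [ 0.4 -0.1  0.8] w 0.0516
[[-0.024  1.     0.009]
 [ 1.     0.024  0.004]
 [ 0.004  0.009 -1.   ]]
q [-0.18  1.18 -0.73  1.13  0.77  1.09  0.67]
[ 0.25 -0.38  1.26] [ 0.51 -0.21 -0.34]
```

Emit:
send_rows:
  rows:
    - {"delta_pos": [0.2, -0.4, 0.5], "dr": [0.5, -0.2, -0.3]}
    - {"delta_pos": [0, 0, 0.4], "dr": [0, 0, 0]}
    - {"delta_pos": [0, 0, 0.2], "dr": [0, 0, 0]}
    - {"delta_pos": [0, 0, 0], "dr": [0, 0, 0]}
    - {"delta_pos": [0, 0, 0], "dr": [0, 0, 0]}
    - {"delta_pos": [0, 0, 0], "dr": [0, 0, 0]}
    - {"delta_pos": [0, 0, 0], "dr": [0, 0, 0]}
    - {"delta_pos": [0, 0, 0], "dr": [0, 0, 0]}

```text
t: 75.1
tool_pos: [0.6383, 0.2712, 0.0126]
orientation: [[-0.029, 1.0, 0.001], [1.0, 0.029, 0.001], [0.001, 0.002, -1.0]]
wrist_force: [-0.4, -0.5, 0.1]
grip_width: 0.0512
```

Run:
```python
from h import *
st();to([.6382,.271,.010],91.7)
```

```text
t 75.1 tcp [0.6383 0.2712 0.0126] F [-0.4 -0.5  0.1] w 0.0512
[[-0.029  1.     0.001]
 [ 1.     0.029  0.001]
 [ 0.001  0.002 -1.   ]]
q [-0.19  1.19 -0.73  1.13  0.78  1.08  0.66]
[-0.02 -0.01  0.26] [ 0.09 -0.04 -0.02]
```

Emit:
send_rows:
  rows:
    - {"delta_pos": [0, 0, 0.2], "dr": [0, 0, 0]}
    - {"delta_pos": [0, 0, 0], "dr": [0, 0, 0]}
    - {"delta_pos": [0, 0, 0], "dr": [0, 0, 0]}
    - {"delta_pos": [0, 0, 0], "dr": [0, 0, 0]}
    - {"delta_pos": [0, 0, 0], "dr": [0, 0, 0]}
    - {"delta_pos": [0, 0, 0], "dr": [0, 0, 0]}
    - {"delta_pos": [0, 0, 0], "dr": [0, 0, 0]}
    - {"delta_pos": [0, 0, 0], "dr": [0, 0, 0]}
  grip: 0
  squeeze: 50

```text
t: 75.9
tool_pos: [0.6384, 0.2712, 0.0107]
orientation: [[-0.029, 1.0, 0.002], [1.0, 0.029, 0.001], [0.001, 0.002, -1.0]]
wrist_force: [-1.0, 0.5, 0.9]
grip_width: 0.0222
```

Run:
```python
from h import *
st()
```

```text
t 75.9 tcp [0.6384 0.2712 0.0107] F [-1.   0.5  0.9] w 0.0222
[[-0.029  1.     0.002]
 [ 1.     0.029  0.001]
 [ 0.001  0.002 -1.   ]]
q [-0.19  1.19 -0.73  1.13  0.78  1.08  0.66]
```

Emit:
send_rows:
  rows:
    - {"delta_pos": [0, 0, -1], "dr": [0, 0, 0]}
    - {"delta_pos": [0, 0, -2], "dr": [0, 0, 0]}
    - {"delta_pos": [0, 0, -3], "dr": [0, 0, 0]}
    - {"delta_pos": [0, 0, -3], "dr": [0, 0, 0]}
    - {"delta_pos": [0, 0, -3], "dr": [0, 0, 0]}
    - {"delta_pos": [0, 0, -2], "dr": [0, 0, 0]}
    - {"delta_pos": [0, 0, 0], "dr": [0, 0, 0]}
    - {"delta_pos": [0, 0, 0], "dr": [0, 0, 0]}

```text
t: 76.7
tool_pos: [0.6373, 0.2713, 0.1598]
orientation: [[-0.03, 1.0, 0.001], [1.0, 0.03, 0.002], [0.002, 0.001, -1.0]]
wrist_force: [-0.2, 0.0, -1.8]
grip_width: 0.0226
```

Run:
```python
from h import *
st(); plan([([.683,.022,.2164],9)],91.7)
```

```text
t 76.7 tcp [0.6373 0.2713 0.1598] F [-0.2  0.  -1.8] w 0.0226
[[-0.03   1.     0.001]
 [ 1.     0.03   0.002]
 [ 0.002  0.001 -1.   ]]
q [-0.19  1.02 -0.79  1.    0.67  1.34  0.75]
[-2.8, 0.4, -0.6] [0.0, -0.0, 0.0]
[-2.8, 0.4, -0.6] [0.0, -0.0, 0.0]
[-2.8, 0.4, -0.6] [0.0, -0.0, 0.0]
[-2.8, 0.4, -0.6] [0.0, -0.0, 0.0]
[-2.8, 0.4, -0.6] [0.0, -0.0, 0.0]
[-2.8, 0.4, -0.6] [0.0, -0.0, 0.0]
[-2.8, 0.4, -0.6] [0.0, -0.0, 0.0]
[-2.8, 0.4, -0.6] [0.0, -0.0, 0.0]
[-2.8, 0.4, -0.6] [0.0, -0.0, 0.0]
-
```

Emit:
send_rows:
  rows:
    - {"delta_pos": [-2.5, 0.8, -0.2], "dr": [0, 0, 0]}
    - {"delta_pos": [-2.5, 0.8, -0.2], "dr": [0, 0, 0]}
    - {"delta_pos": [-2.5, 0.8, -0.2], "dr": [0, 0, 0]}
    - {"delta_pos": [-2.5, 0.8, -0.2], "dr": [0, 0, 0]}
    - {"delta_pos": [-2.5, 0.7, -0.2], "dr": [0, 0, 0]}
    - {"delta_pos": [-2.5, 0.7, -0.2], "dr": [0, 0, 0]}
    - {"delta_pos": [-1.2, 0.3, 0], "dr": [0, 0, 0]}
    - {"delta_pos": [0, 0, 0], "dr": [0, 0, 0]}

```text
t: 77.5
tool_pos: [0.6904, 0.1052, 0.1651]
orientation: [[-0.034, 0.999, -0.008], [0.999, 0.034, -0.0], [0.0, -0.008, -1.0]]
wrist_force: [0.9, -0.1, -0.7]
grip_width: 0.0222
```

Emit:
send_rows:
  rows:
    - {"delta_pos": [0, 0, 0], "dr": [0, 0, 0]}
    - {"delta_pos": [0, 0, 0], "dr": [0, 0, 0]}
    - {"delta_pos": [0, 0, 0], "dr": [0, 0, 0]}
    - {"delta_pos": [0, 0, 0], "dr": [0, 0, 0]}
    - {"delta_pos": [0, 0, 0], "dr": [0, 0, 0]}
    - {"delta_pos": [0, 0, 0], "dr": [0, 0, 0]}
    - {"delta_pos": [0, 0, 0], "dr": [0, 0, 0]}
    - {"delta_pos": [0, 0, 0], "dr": [0, 0, 0]}

```text
t: 78.3
tool_pos: [0.6885, 0.1108, 0.1644]
orientation: [[-0.04, 0.999, -0.009], [0.999, 0.04, 0.002], [0.002, -0.009, -1.0]]
wrist_force: [0.2, -0.3, -0.3]
grip_width: 0.0221
```

Run:
```python
from h import *
st();d=snap('wrist');g=cv2.cvtColor(d['frame'],cv2.COLOR_RGB2GRAY)
u,v=proj(d,[.6887,.1041,.116])[0].round().astype(int);print(u,v)
w=g[v-16:v+17,u-16:u+17]
for r in w[::2]: print(' '.join('%3d'%x for x in r[::2]))
to([.6917,.0954,.1716],91.7)
```

```text
t 78.3 tcp [0.6885 0.1108 0.1644] F [ 0.2 -0.3 -0.3] w 0.0221
[[-0.04   0.999 -0.009]
 [ 0.999  0.04   0.002]
 [ 0.002 -0.009 -1.   ]]
q [ 0.05  1.04 -0.81  0.95  0.68  1.39  1.02]
313 250
236 238 241 235 238 239 240 238 236 241 241 241 240 242 238 241 238
237 238 238 238 236 239 240 239 239 239 240 242 241 243 241 239 240
236 237 237 237 237 239 238 238 237 241 241 241 241 243 239 240 241
238 239 239 234 239 240 239 238 238 241 241 243 240 243 240 240 240
237 239 238 236 240 241 239 236 235 239 243 241 241 245 241 241 241
238 240 239 236 240 208 215 226 225 210 222 243 242 241 240 241 241
238 240 240 237 227 160 218 229 227 231 218 201 243 244 239 240 240
237 238 240 237 188 234 131 146 171 144 143 232 239 244 239 240 239
238 238 237 238 169 163 251 226 197 233 247 124 237 241 239 241 240
237 239 238 237 187 182 130 214 208 177 120 162 238 242 239 242 239
240 239 240 237 227 145 247 197 187 198 135 199 244 243 239 239 239
238 239 236 237 238 231 134 108 105 105 197 243 241 244 238 241 240
238 240 238 237 238 238 245 243 239 242 239 241 242 243 240 241 241
237 239 238 237 239 241 240 240 237 241 242 242 242 240 240 240 239
236 240 238 236 238 239 241 237 239 240 241 241 243 243 240 239 240
237 240 240 236 238 241 240 238 238 239 241 242 241 242 239 240 238
237 239 239 236 239 240 238 240 238 239 242 243 241 242 240 238 239
[-1.55  0.25 -0.73] [-0.53 -0.11  0.59]
```

Run:
```python
from h import *
d=snap('wrist');g=cv2.cvtColor(d['frame'],cv2.COLOR_RGB2GRAY)
w=cv2.resize(g[230:270,293:333],None,fx=4,fy=4,interpolation=cv2.INTER_CUBIC)
m=((w<215)).astype(np.uint8);m=cv2.morphologyEx(m,cv2.MORPH_CLOSE,np.ones((25,25)))
c=max(cv2.findContours(m,0,1)[0],key=cv2.contourArea);e=cv2.fitEllipse(cv2.convexHull(c))
p=np.array(e[0]);p=np.array([293,230])+(p+.5)/4-.5;H=ray(d,p,.116)[0];print(e,p,H.round(4)); to([H[0],H[1],.130],91.7)
```

```text
((78.45648956298828, 81.6060791015625), (61.129093170166016, 66.06513214111328), 97.74958038330078) [312.23912239 250.02651978] [0.6889 0.1038 0.116 ]
[-0.7   0.04  3.44] [-0.53 -0.11  0.59]
```

Emit:
send_rows:
  rows:
    - {"delta_pos": [-0.7, 0, 0.5], "dr": [-0.5, -0.1, 0.6]}
    - {"delta_pos": [0, 0, 1], "dr": [0, 0, 0]}
    - {"delta_pos": [0, 0, 0.5], "dr": [0, 0, 0]}
    - {"delta_pos": [0, 0, 0], "dr": [0, 0, 0]}
    - {"delta_pos": [0, 0, 0], "dr": [0, 0, 0]}
    - {"delta_pos": [0, 0, 0], "dr": [0, 0, 0]}
    - {"delta_pos": [0, 0, 0], "dr": [0, 0, 0]}
    - {"delta_pos": [0, 0, 0], "dr": [0, 0, 0]}

```text
t: 79.2
tool_pos: [0.6887, 0.1028, 0.1422]
orientation: [[-0.028, 1.0, -0.0], [1.0, 0.028, -0.0], [-0.0, -0.0, -1.0]]
wrist_force: [-0.8, -0.9, -0.9]
grip_width: 0.022
```

Run:
```python
from h import *
st();to([.6889,.1037,.120],91.7)
```

```text
t 79.2 tcp [0.6887 0.1028 0.1422] F [-0.8 -0.9 -0.9] w 0.022
[[-0.028  1.    -0.   ]
 [ 1.     0.028 -0.   ]
 [-0.    -0.    -1.   ]]
q [ 0.07  1.05 -0.8   1.    0.7   1.32  0.99]
[0.09 0.02 2.22] [-0.01  0.01 -0.08]
```

Emit:
send_rows:
  rows:
    - {"delta_pos": [0.1, 0, 0.6], "dr": [0, 0, 0]}
    - {"delta_pos": [0, 0, 0.6], "dr": [0, 0, 0]}
    - {"delta_pos": [0, 0, 0.5], "dr": [0, 0, 0]}
    - {"delta_pos": [0, 0, 0.3], "dr": [0, 0, 0]}
    - {"delta_pos": [0, 0, 0.2], "dr": [0, 0, 0]}
    - {"delta_pos": [0, 0, 0], "dr": [0, 0, 0]}
    - {"delta_pos": [0, 0, 0], "dr": [0, 0, 0]}
    - {"delta_pos": [0, 0, 0], "dr": [0, 0, 0]}

```text
t: 80.0
tool_pos: [0.6886, 0.104, 0.1181]
orientation: [[-0.028, 1.0, -0.0], [1.0, 0.028, -0.0], [-0.0, -0.0, -1.0]]
wrist_force: [-0.3, 0.7, -1.6]
grip_width: 0.0224
```

Run:
```python
from h import *
st();to([.6889,.1037,.0817],91.7)
```

```text
t 80.0 tcp [0.6886 0.104  0.1181] F [-0.3  0.7 -1.6] w 0.0224
[[-0.028  1.    -0.   ]
 [ 1.     0.028 -0.   ]
 [-0.    -0.    -1.   ]]
q [ 0.07  1.08 -0.79  1.03  0.71  1.28  0.98]
[-0.03  0.03  3.64] [-0.02  0.   -0.08]
```

Emit:
send_rows:
  rows:
    - {"delta_pos": [0, 0, 0.2], "dr": [0, 0, 0]}
    - {"delta_pos": [0, 0, 0.2], "dr": [0, 0, 0]}
    - {"delta_pos": [0, 0, 0.2], "dr": [0, 0, 0]}
    - {"delta_pos": [0, 0, 0.2], "dr": [0, 0, 0]}
    - {"delta_pos": [0, 0, 0.2], "dr": [0, 0, 0]}
    - {"delta_pos": [0, 0, 0.2], "dr": [0, 0, 0]}
    - {"delta_pos": [0, 0, 0.1], "dr": [0, 0, 0]}
    - {"delta_pos": [0, 0, 0], "dr": [0, 0, 0]}

```text
t: 80.8
tool_pos: [0.6887, 0.104, 0.1041]
orientation: [[-0.028, 1.0, -0.0], [1.0, 0.028, -0.0], [-0.0, -0.0, -1.0]]
wrist_force: [0.5, 0.7, 0.0]
grip_width: 0.0222
```

Run:
```python
from h import *
st();to([.6889,.1037,.0817],91.7)
```

```text
t 80.8 tcp [0.6887 0.104  0.1041] F [0.5 0.7 0. ] w 0.0222
[[-0.028  1.    -0.   ]
 [ 1.     0.028 -0.   ]
 [-0.    -0.    -1.   ]]
q [ 0.07  1.09 -0.79  1.05  0.72  1.25  0.97]
[-0.03  0.02  2.24] [-0.    0.   -0.08]
```

Emit:
send_rows:
  rows:
    - {"delta_pos": [0, 0, 0.3], "dr": [0, 0, 0]}
    - {"delta_pos": [0, 0, 0.3], "dr": [0, 0, 0]}
    - {"delta_pos": [0, 0, 0.3], "dr": [0, 0, 0]}
    - {"delta_pos": [0, 0, 0.3], "dr": [0, 0, 0]}
    - {"delta_pos": [0, 0, 0.3], "dr": [0, 0, 0]}
    - {"delta_pos": [0, 0, 0.3], "dr": [0, 0, 0]}
    - {"delta_pos": [0, 0, 0.2], "dr": [0, 0, 0]}
    - {"delta_pos": [0, 0, 0], "dr": [0, 0, 0]}

```text
t: 81.6
tool_pos: [0.6886, 0.104, 0.0821]
orientation: [[-0.028, 1.0, -0.0], [1.0, 0.028, -0.0], [-0.0, -0.0, -1.0]]
wrist_force: [0.4, 0.2, -1.8]
grip_width: 0.022
```

Emit:
send_rows:
  rows:
    - {"delta_pos": [0, 0, 0.2], "dr": [0, 0, 0]}
    - {"delta_pos": [0, 0, 0.1], "dr": [0, 0, 0]}
    - {"delta_pos": [0, 0, 0.1], "dr": [0, 0, 0]}
    - {"delta_pos": [0, 0, 0.1], "dr": [0, 0, 0]}
    - {"delta_pos": [0, 0, 0], "dr": [0, 0, 0]}
    - {"delta_pos": [0, 0, 0], "dr": [0, 0, 0]}
    - {"delta_pos": [0, 0, 0], "dr": [0, 0, 0]}
    - {"delta_pos": [0, 0, 0], "dr": [0, 0, 0]}

```text
t: 82.4
tool_pos: [0.6891, 0.1041, 0.0821]
orientation: [[-0.027, 1.0, 0.003], [1.0, 0.027, 0.0], [0.0, 0.003, -1.0]]
wrist_force: [0.1, 0.9, -0.5]
grip_width: 0.0221
```

Run:
```python
from h import *
st();to([.6889,.1037,.0817],91.7)
```

```text
t 82.4 tcp [0.6891 0.1041 0.0821] F [ 0.1  0.9 -0.5] w 0.0221
[[-0.027  1.     0.003]
 [ 1.     0.027  0.   ]
 [ 0.     0.003 -1.   ]]
q [ 0.07  1.11 -0.78  1.07  0.74  1.21  0.95]
[-0.03 -0.02  0.04] [ 0.16 -0.   -0.13]
```

Emit:
send_rows:
  rows:
    - {"delta_pos": [0, 0, 0], "dr": [0, 0, 0]}
    - {"delta_pos": [0, 0, 0], "dr": [0, 0, 0]}
    - {"delta_pos": [0, 0, 0], "dr": [0, 0, 0]}
    - {"delta_pos": [0, 0, 0], "dr": [0, 0, 0]}
    - {"delta_pos": [0, 0, -1], "dr": [0, 0, 0]}
    - {"delta_pos": [0, 0, -3], "dr": [0, 0, 0]}
    - {"delta_pos": [0, 0, -4], "dr": [0, 0, 0]}
    - {"delta_pos": [0, 0, -3], "dr": [0, 0, 0]}
  grip: 0.55

```text
t: 83.2
tool_pos: [0.6872, 0.1037, 0.1937]
orientation: [[-0.028, 1.0, -0.003], [1.0, 0.028, -0.0], [-0.0, -0.003, -1.0]]
wrist_force: [-0.1, 0.2, 0.3]
grip_width: 0.047
```

Emit:
send_rows:
  rows:
    - {"delta_pos": [0, -2, 0], "dr": [0, 0, 0]}
    - {"delta_pos": [0, -2, 0], "dr": [0, 0, 0]}
    - {"delta_pos": [0, -2, 0], "dr": [0, 0, 0]}
    - {"delta_pos": [0, 0, 0], "dr": [0, 0, 0]}
    - {"delta_pos": [0, 0, 0], "dr": [0, 0, 0]}
    - {"delta_pos": [0, 0, 0], "dr": [0, 0, 0]}
    - {"delta_pos": [0, 0, 0], "dr": [0, 0, 0]}
    - {"delta_pos": [0, 0, 0], "dr": [0, 0, 0]}

```text
t: 84.0
tool_pos: [0.6281, 0.1036, 0.203]
orientation: [[-0.027, 1.0, 0.008], [1.0, 0.027, 0.003], [0.003, 0.008, -1.0]]
wrist_force: [-0.2, 0.3, -0.3]
grip_width: 0.0467
```

Run:
```python
from h import *
st();d=snap('wrist');save(d,'end.png');print('pin top if seated',pintop(d,.138))
h=cv2.cvtColor(d['frame'],cv2.COLOR_RGB2HSV)
b=cv2.inRange(h,(94,110,40),(122,255,255));cs,_=cv2.findContours(b,cv2.RETR_EXTERNAL,cv2.CHAIN_APPROX_NONE)
k=max(cs,key=cv2.contourArea);q=cv2.approxPolyDP(k,3,True)[:,0];print('panel',ray(d,q,.078)[:,:2].round(3).tolist())
for n in('scene','side'):
    s=snap(n)
    for z in (.127,.138):
        print(n,z,[x for x in blobs(s,'red',z,15) if abs(x[1][0]-689)<60 and abs(x[1][1]-104)<60], proj(s,[.6889,.1039,z]).round(1).tolist())
```

```text
t 84.0 tcp [0.6281 0.1036 0.203 ] F [-0.2  0.3 -0.3] w 0.0467
[[-0.027  1.     0.008]
 [ 1.     0.027  0.003]
 [ 0.003  0.008 -1.   ]]
q [ 0.12  0.89 -0.84  1.22  0.65  1.29  0.91]
pin top if seated (((320.45135498046875, 311.7085266113281), (23.734962463378906, 26.93535041809082), 89.20364379882812), array([0.6885, 0.1041, 0.138 ]))
panel [[0.667, 0.127], [0.636, 0.12], [0.641, -0.071], [0.663, -0.112], [0.675, -0.11], [0.669, 0.084], [0.655, 0.087], [0.654, 0.118], [0.668, 0.122]]
scene 0.127 [(array([316., 299.]), (689, 102), [18, 32], 34.5)] [[316.8, 299.3]]
scene 0.138 [(array([316., 299.]), (696, 106), [17, 32], 34.5)] [[316.9, 296.4]]
side 0.127 [(array([245., 238.]), (690, 104), [17, 39], 119.0)] [[244.9, 237.9]]
side 0.138 [(array([245., 238.]), (683, 116), [17, 39], 119.0)] [[244.6, 234.5]]
```

```bash
python3 -c "
from h import *
print(ticket.close_job()); st()"
```

```text
the job is handed in; nothing more can be done
None
the job is handed in; nothing more can be done
```

I handed the job in at about t = 84 s. The drawer was pulled out, all four drives and the lid are in it, and it is shut and pinned.

**Last checks:**
- **Pin:** both fixed cameras see the pin's head within 1 px of where a seated head should be. The wrist view puts its axis within about 0.5 mm of the measured hole, and the gripper stopped at the seated height within 1 mm.
- **Drawer:** it reached a hard stop where I expected the shut position. The panel reads at the shut position within the measuring error of about 2 mm, and the pin went through fork and tongue without noticeable force.
- **Drives and lid:** before closing, the pictures showed all four drives flat and the lid evenly in its rebate. They cannot be seen with the drawer shut, so I did not check them again.

**What went wrong on the way:**
- **Fingertips:** they sit about 40 mm behind the reported tool point, not at it. This cost two empty grasps, one at the drawer front and one at a drive, before I corrected for it.
- **Fourth drive:** it first landed with its front end on the ledge. I picked it up again and laid it flat.
- **Drawer creep:** placing that drive pushed the drawer in about 7 mm, so I drew it back to its end stop before fitting the lid.
- **Shutting force:** the last push against the stop reached about 60 N sideways and 41 N vertically at the wrist, below the 120 N limit.

I touched neither the brown look-alike nor any bystander as far as the pictures and forces showed. I did not measure the bystanders again at the end.

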